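# Load the UV tube box with the hooked puller and start it

## Robot

A 7-joint arm with a two-finger parallel gripper is mounted at the origin on a cart in front of the work surface, level with it; the furniture and walls round the work are solid. World frame = base frame: x ahead of the robot, y to its left, z up, the work surface at z = 0. Lengths are in mm, angles in rad, forces in N, time in s.
With the tool pointing down it reaches from about 400 to 850 mm from the base axis. Payload 4.5 kg.
Tool frame: the origin (TCP) lies on the centre line of the jaws, within the pads' length; the fingertips stand 14 mm ahead of it and the grasp point (between the pads) lies 5 mm behind it (robot.finger_overhang is the distance from the TCP to the fingertips, in mm); y points along the fingers, x is the direction in which the jaws open and shut, and the axes are right-handed (so a half turn about y gives the same grasp; the last joint's range is limited). The gripper opens to 85 mm and grips with 20 to 120 N. Pads are 22 mm wide; open, the fingers measure 114 mm over their backs; the gripper's body (76 mm by 85 mm) begins 54 mm behind the grasp point. The pads swing forward as they close: fully open they stand 13 mm farther back than shut.
Start: joints at [1.363, 0.689, -0.195, 1.565, 0.157, 0.902, -0.215], TCP at [149.684, -606.834, 245.317] pointing down, gripper open.
Joint ranges: [-3.01, 3.01], [-0.46, 2.08], [-1.47, 1.51], [0.13, 2.56], [-1, 4.14], [0.04, 2.09], [-2.66, 2.66]. Speed limits (rad/s): [2.57, 2.57, 3.14, 3.14, 3.14, 3.14, 3.14].

## Interface

Orientations are given as a 3x3 rotation matrix whose columns are the frame's x, y, z axes.
In Python, from cell import readout, viewer, robot gives the robot as it stands.
- The arm moves only by the tool move_arm, never from a script. Its argument "deltas" is a list of rows, each an object with "xyz": the shift along the tool's x, y, z as a fraction of full scale, a list of three; "rotation": the turn, a rotation vector about the tool's x, y, z as a fraction of full scale, a list of three. A call has 1 to 20 rows; each row is the pose to reach, as a shift and turn from the pose commanded when the call began, along the tool's axes at that moment, turning the shorter way round; what a row does not reach only later rows make up. Full scale, the value 1, is 0.1 m for a shift and 360 degrees for a turn. A row lasts 1/10 s, in which the tool goes at most 50 mm and 8.59 degrees, less where a joint would pass 70% of its speed; a pose out of reach is approached as far as the arm can. A call with a number of a shift or a turn outside -1 to 1 is refused whole. A call with a gripper value outside its range is refused whole. "fingers" is the opening, from 0 (shut) to 1 (fully open), set as the call begins (left out, the last holds). The fingers move at their own pace and stop on an object; "newtons" is the grip in N (left out, the last holds). Time passes only in rows, so rows that repeat a pose let the fingers close. It gives the time, the measured TCP pose, the force and the opening at its end, in the units of the state.
- readout.read_state(): the state, without advancing time (a new reading comes with each control period).
- viewer.capture(name): name is "side" or "top"; returns a dict with "img" (480x640x3 uint8, red, green, blue), "z_map" (480x640 float32, mm along the optical axis (not along the pixel's ray), 0 where there is no reading), "intrinsics" (3x3 intrinsics, pixels), "R" (3x3) and "t" (3): a world point X has camera coordinates R X + t. Camera axes: x right, y down, z forward; pixel columns grow to the right and rows downward; lengths in mm; the calibration is good to about 2 mm. A picture is of the moment at which its call begins.
- robot.sign_off(): hands the job in, once; it reports no verdict.
The state is a dict: "time_s": time; "q": joint angles; "qd": joint speeds; "tau": joint torques, N m; "eef_pos": TCP position; "tcp_rot": TCP orientation; "wrist_force": force on the tool from outside, world axes, zero at the start; "wrist_torque": the same for the moment, N m; "opening": finger opening in mm.
Only numpy, scipy, OpenCV 4.12 (cv2) and the standard library are available. Lean on these libraries where they do the work, as an engineer would, in place of code of your own. Each camera call takes 0.05 s, during which the arm holds its last target.

## Task

Load and start the UV exposure box: reach the hooked puller under the overhanging lamp hood, drop its hook into the carrier's hidden pull eye and draw the carrier all the way out, then stand every sample tube from the foam block down in a carrier pocket of its own. Slide the carrier fully home again and press the recessed start button with the stylus, holding it down for half a second. Finally the stylus belongs back in its stand, point down, and the puller lies flat on the desk as it lay at first, clear of the box; do not topple a tube or disturb the other things.

Things in the scene. Friction and masses are not known exactly. Their poses are not given: they have to be found in the camera images.
- uv_box: Fixed white box, 210 (x) by 230 (y) by 136 mm; origin under its centre, front faces its -x. Its lamp hood (z 114 to 136 mm) reaches forward to x -105 mm, with a lip down to z 106 mm at the front edge; the side walls begin at x -75 mm. Below it the carrier slides out to -x. A control panel stands 12 mm up from the hood (x -98 to -46, y -1 to 89 mm).
- carrier (a joint): How far the carrier is out of the box, m: 0 fully home, 0.105 at the outer stop; slides with about 1.5 N of friction and stays where it is left. The carrier is an aluminium block 34 mm (x) by 192 mm (y), from 6 to 38 mm above the desk, with four round pockets in a row along y.
- eye (a point): Centre of the carrier's pull eye, a flat-lying loop of 5 mm wire 24 mm above the desk; moves with the carrier, axes of the box. Opening 19 mm in y; in x from the carrier's face (11.5 mm to +x of this point) to the front wire (centre line 12.5 mm to -x). At home 28 mm behind the hood's front edge. Pocket centres lie 28.5 mm to +x, pocket floors 14 mm below.
- puller: Hooked puller, 140 g, on the desk: black handle 90 (x) by 24 (y) by 26 mm (z), origin at the centre of its underside, z up. A 5 mm steel rod runs from the handle along +x, 20.5 mm above the underside, to x = 120 mm and there turns straight down to 2.5 mm above the underside.
- hook_tip (a point): On the puller's down-turned pin, 120 mm along +x from the handle's centre, 8 mm above the plane of the handle's underside; the pin (5 mm thick) goes on 5.5 mm below this point and 12.5 mm above it to the rod's centre line.
- foam_block: White foam tube block, 94 (x) by 114 (y) by 44 mm (z), fixed; origin at the centre of its underside. Tubes stand in holes at x = +-28 mm, y = +-39 mm, their bottoms 12 mm above the desk; pull straight up.
- tube0: Plain white 12 ml sample tube, 90 mm tall, 17 mm across, 18 mm at its top 16 mm; 14 g. Origin at the centre of its bottom, z up its axis. At the start it stands in a hole of the foam block, its bottom 12 mm above the desk. Two to four of the tubes are present.
- tube1: Plain white 12 ml sample tube, 90 mm tall, 17 mm across, 18 mm at its top 16 mm; 14 g. Origin at the centre of its bottom, z up its axis. At the start it stands in a hole of the foam block, its bottom 12 mm above the desk. Two to four of the tubes are present.
- tube2: Plain white 12 ml sample tube, 90 mm tall, 17 mm across, 18 mm at its top 16 mm; 14 g. Origin at the centre of its bottom, z up its axis. At the start it stands in a hole of the foam block, its bottom 12 mm above the desk. Two to four of the tubes are present.
- tube3: Plain white 12 ml sample tube, 90 mm tall, 17 mm across, 18 mm at its top 16 mm; 14 g. Origin at the centre of its bottom, z up its axis. At the start it stands in a hole of the foam block, its bottom 12 mm above the desk. Two to four of the tubes are present.
- pocket0 (a point): Centre of the mouth of a carrier pocket, 38 mm above the desk; round, 19.4 mm across with a 2 mm bevel, 28 mm deep; it moves with the carrier. Pockets stand 48 mm apart along the carrier's y.
- pocket1 (a point): Centre of the mouth of a carrier pocket, 38 mm above the desk; round, 19.4 mm across with a 2 mm bevel, 28 mm deep; it moves with the carrier. Pockets stand 48 mm apart along the carrier's y.
- pocket2 (a point): Centre of the mouth of a carrier pocket, 38 mm above the desk; round, 19.4 mm across with a 2 mm bevel, 28 mm deep; it moves with the carrier. Pockets stand 48 mm apart along the carrier's y.
- pocket3 (a point): Centre of the mouth of a carrier pocket, 38 mm above the desk; round, 19.4 mm across with a 2 mm bevel, 28 mm deep; it moves with the carrier. Pockets stand 48 mm apart along the carrier's y.
- stylus: Black stylus, 125 mm long, 11 mm across, narrowing over its lowest 24 mm to a blunt 4.4 mm point; 30 g. Origin at its point, z up its axis to the grip end. At the start it stands point down in its stand, the point 5 mm above the desk.
- stand_mouth (a point): Centre of the mouth of the hole in the fixed grey stylus stand (60 by 60 by 45 mm), 45 mm above the desk; round, 14.5 mm across, 40 mm deep.
- start_button (a joint): Travel of the start button, m: 0 released, 0.004 fully down (about 3.6 N; 1.2 N to start it). It springs back.
- button_mouth (a point): Centre of the mouth of the start button's recess, level with the top of the control panel, 148 mm above the desk, axes of the box. The recess is 15 mm across; the black button, 11 mm across, lies 6 mm below this point when released and moves straight down 4 mm.
- label_pack: Bystander: yellow and red label pack, 58 by 85 by 16 mm; leave alone.
- cryo_tube: Bystander: small lying screw-cap vial, 47 mm long; leave alone.
- index_notes: Bystander: green index notes, 50 mm long; leave alone.

How it is judged:
By the outcome, as a careful person would: the job done as asked, in the order asked, and still so for the second after the job is handed in, with the robot touching nothing.
Of tube0, tube1, tube2, tube3 only 2 to 4 are there at a start; the rules pass over those that are not, and their reading is None.
At some moment in a run one of puller may be knocked a few centimetres aside while the robot is not near it.
It also fails if it takes over 210 s, if anything falls off the work surface, if the arm or the gripper's body presses on something with over 40 N, if the wrist force passes 120 N, or if a joint passes its speed limit or range.

## Working session

There is one attempt and no reset: what is moved stays moved. The work goes in short steps, Python scripts to look and compute and a tool call to move; the robot and the scene stay as the last step left them, time stands still between calls to the robot, and variables do not carry over. Pictures are saved under pics/ and viewed, and the job is handed in when it is done.

Besides the shell and the picture viewer there is one more tool, called after "Call:" in YAML: its name, and indented under it one key for each argument. move_arm: Moves the arm, as the interface text tells. Shift numbers are shares of 0.1 m and turn numbers shares of 360 degrees, none past 1 either way. Its arguments: {"type":"object","properties":{"deltas":{"type":"array"},"fingers":{"type":"number"},"newtons":{"type":"number"}},"required":["deltas"]}

```bash
ls; mkdir -p pics
python3 - <<'E'
from cell import readout, viewer, robot
import cv2,numpy as np
s=readout.read_state(); print(s)
for n in("side","top"):
    c=viewer.capture(n); cv2.imwrite(f"pics/{n}0.png",c["img"][:,:,::-1]); print(n,c["intrinsics"],c["R"],c["t"])
    np.savez(f"{n}0.npz",**c)
E
```

```text
pics
{'time_s': 0.0, 'q': array([ 1.36281482,  0.6900177 , -0.19450319,  1.56638288,  0.15728273,
        0.90250527, -0.21511552]), 'qd': array([ 8.23090586e-04,  8.33726612e-05,  1.67662021e-03, -3.90913939e-04,
       -1.13101581e-03, -1.04367117e-03, -1.04031425e-03]), 'tau': array([-2.49117611e-04, -5.39606631e+01, -1.26655463e+00, -1.58539438e+01,
        9.13988479e-03,  9.63789731e-03, -2.05889057e-05]), 'eef_pos': array([ 149.43914334, -606.20242765,  244.45236678]), 'tcp_rot': array([[ 2.39485159e-01, -5.88008150e-04,  9.70899847e-01],
       [-9.70898129e-01,  1.83143151e-03,  2.39485844e-01],
       [-1.91895620e-03, -9.99998150e-01, -1.32295346e-04]]), 'wrist_force': array([ 1.14707429,  0.02338738, -0.37669248]), 'wrist_torque': array([-0.01871143,  0.03143465,  0.04451767]), 'opening': 85.82242011923414}
side [[534.9227959    0.         320.54838245]
 [  0.         534.9227959  244.90637697]
 [  0.           0.           1.        ]] [[-0.37492844 -0.92691802  0.01586351]
 [-0.61703163  0.23673872 -0.75048434]
 [ 0.69188195 -0.29116621 -0.66069781]] [210.19516269 456.57371844 892.56935666]
top [[495.87740681   0.         316.9281724 ]
 [  0.         495.87740681 239.5274474 ]
 [  0.           0.           1.        ]] [[ 0.01996776 -0.99970594  0.01375947]
 [-0.98283894 -0.02215139 -0.18313093]
 [ 0.18338187 -0.00986663 -0.98299224]] [ -15.25232629  561.34511804 1158.95078692]
```

View pics/side0.png

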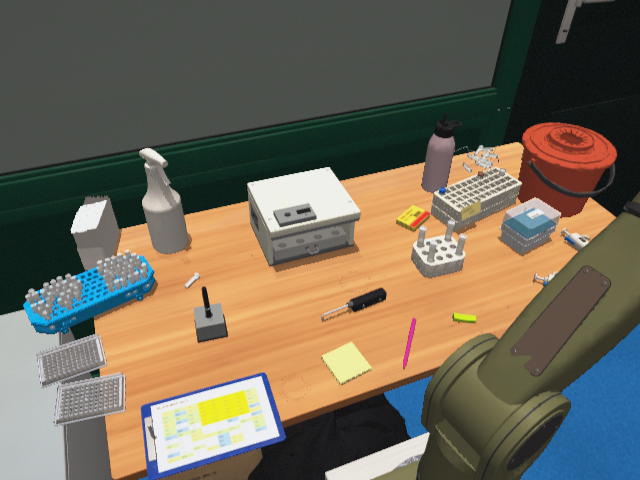

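View pics/top0.png

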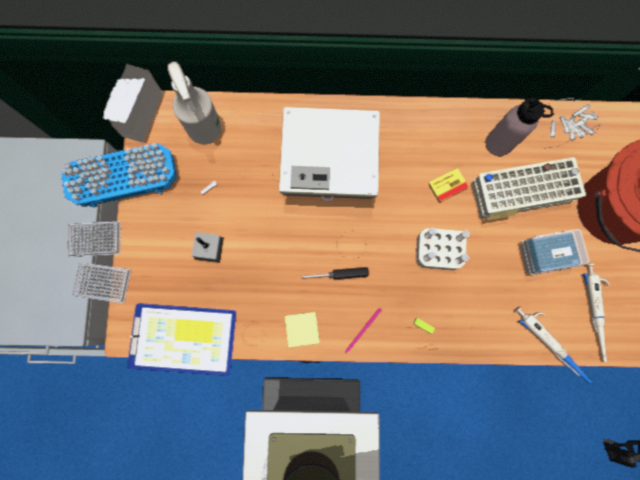

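The views show the white box at top-view pixel (330,150), the puller at (337,273), the stylus stand at (207,247), and the foam with tubes at (443,248). I'll zoom in next.

```bash
cat > h.py <<'E'
import numpy as np,cv2
from cell import readout, viewer, robot
def cap(n,save=None):
    c=viewer.capture(n)
    if save: np.savez(save+".npz",**c)
    return c
def ld(f): return dict(np.load(f))
def plane(c,u,v,z):
    K,R,t=c["intrinsics"],c["R"],c["t"]
    d=R.T@np.linalg.inv(K)@np.array([u,v,1.]); o=-R.T@t
    return o+d*(z-o[2])/d[2]
def proj(c,X):
    p=c["R"]@np.asarray(X,float)+c["t"]; p=c["intrinsics"]@p; return p[:2]/p[2]
def pts(c):
    K,R,t=c["intrinsics"],c["R"],c["t"]; z=c["z_map"]
    v,u=np.mgrid[:480,:640]
    P=np.stack([(u-K[0,2])/K[0,0]*z,(v-K[1,2])/K[1,1]*z,z],-1)
    return (P-t)@R   # world
def tri(c1,p1,c2,p2):
    A=[];b=[]
    P=[c["intrinsics"]@np.c_[c["R"],c["t"]] for c in(c1,c2)]
    X=cv2.triangulatePoints(P[0],P[1],np.array(p1,float).reshape(2,1),np.array(p2,float).reshape(2,1)); return (X[:3]/X[3]).ravel()
def crop(c,u0,v0,u1,v1,k,f):
    cv2.imwrite(f,cv2.resize(c["img"][v0:v1,u0:u1,::-1],None,fx=k,fy=k,interpolation=cv2.INTER_CUBIC))
E
python3 - <<'E'
from h import *
s,t=ld("side0.npz"),ld("top0.npz")
crop(t,270,95,430,215,5,"pics/t_box.png"); crop(s,240,160,370,270,6,"pics/s_box.png")
a=[(t,290,255,380,290),(t,410,220,480,280),(t,185,225,230,270)]
crop(t,290,250,390,295,8,"pics/t_pul.png");crop(t,405,215,485,275,8,"pics/t_foam.png");crop(s,400,215,480,280,8,"pics/s_foam.png");crop(t,180,225,240,270,10,"pics/t_sty.png")
P=pts(t); 
for u,v in((330,150),(352,273),(443,248),(209,251),(350,300),(350,220)): print(u,v,P[v,u])
P=pts(s)
for u,v in((300,200),(375,298),(440,260),(213,325)): print(u,v,P[v,u])
E
```

```text
330 150 [761.52714385 -29.01024469 133.20679287]
352 273 [484.53594851 -91.87534857  24.5708395 ]
443 248 [ 548.81478482 -313.79987884   44.03982717]
209 251 [528.06679664 258.62925683  47.48962363]
350 300 [419.87172388 -89.59524188  -2.66981256]
350 220 [622.89825407 -87.36604814   5.60288415]
300 200 [744.06119584 -17.09235904 138.94622536]
375 298 [ 474.9405106  -100.62608946   22.75218765]
440 260 [ 510.33548601 -291.7742489    47.90797209]
213 325 [514.24951965 267.36500754  41.89914359]
```

View pics/t_box.png

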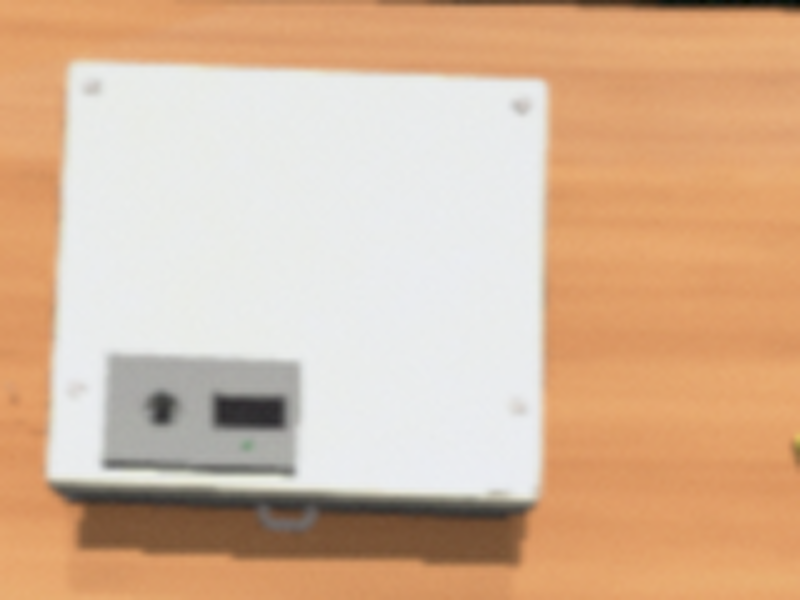

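View pics/s_box.png

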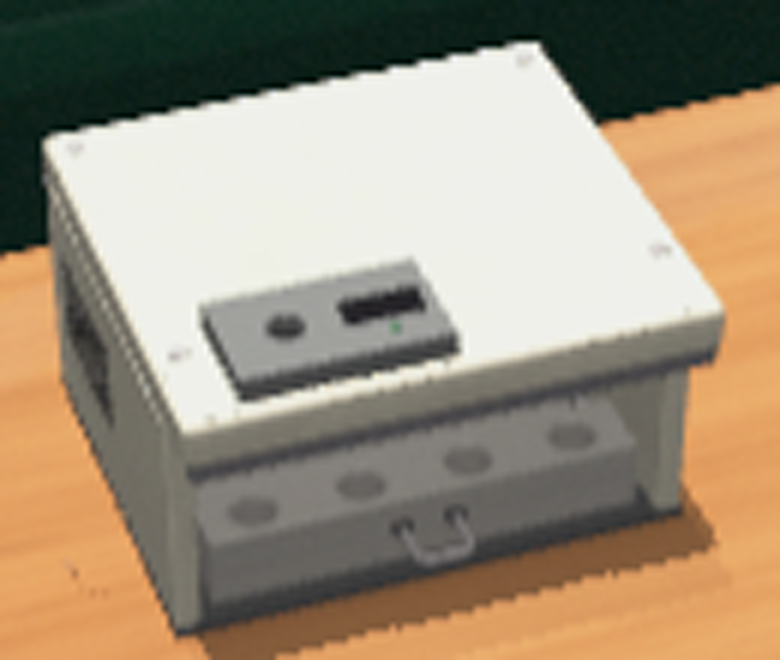

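View pics/t_pul.png

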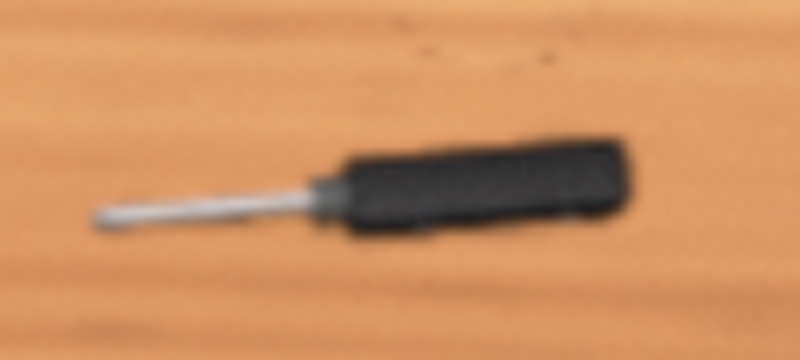

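View pics/t_foam.png

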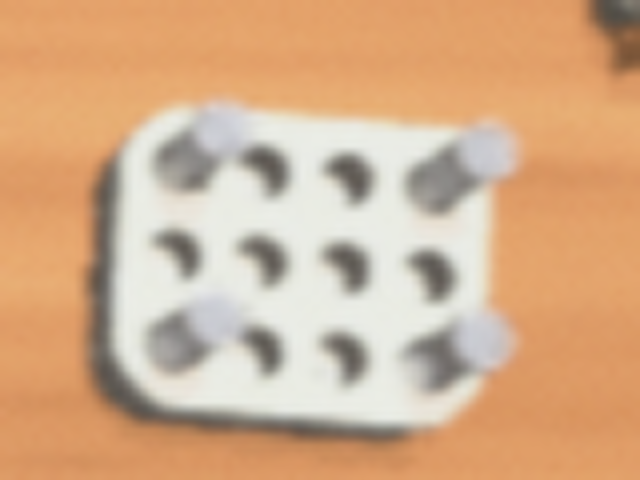

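View pics/s_foam.png

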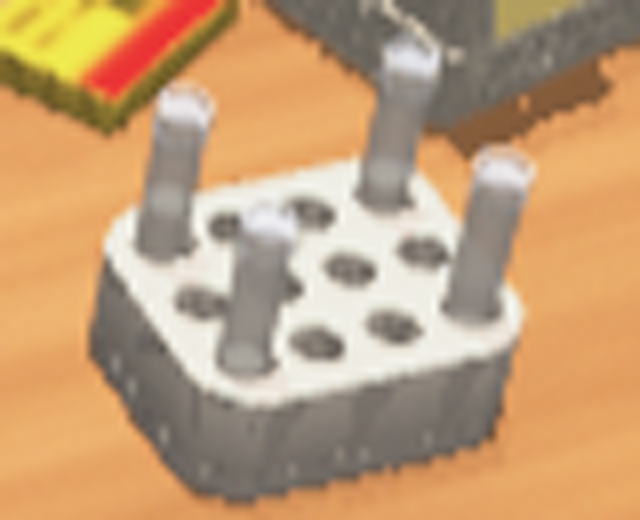

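View pics/t_sty.png

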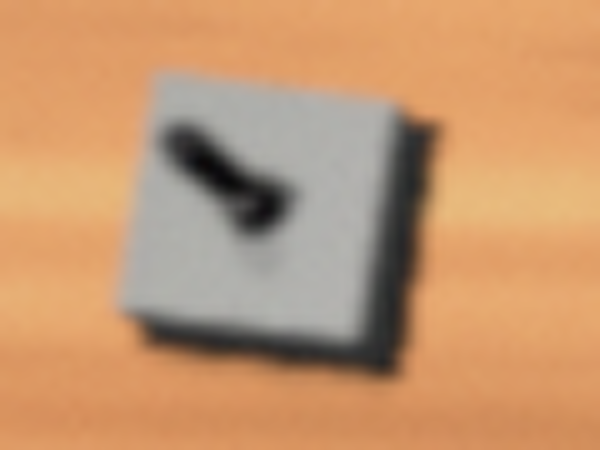

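```bash
cat > m.py <<'E'
from h import *
def hsv(c): return cv2.cvtColor(c["img"],cv2.COLOR_RGB2HSV)
def rect(c,mask,box,z):
    m=np.zeros_like(mask); u0,v0,u1,v1=box; m[v0:v1,u0:u1]=mask[v0:v1,u0:u1]
    n,l,st,_=cv2.connectedComponentsWithStats(m); k=1+np.argmax(st[1:,4]); m=(l==k).astype(np.uint8)
    cs,_=cv2.findContours(m,cv2.RETR_EXTERNAL,cv2.CHAIN_APPROX_NONE); ct=max(cs,key=cv2.contourArea).reshape(-1,2)
    w=np.array([plane(c,u,v,z)[:2] for u,v in ct],np.float32)
    return cv2.minAreaRect(w),st[k],w
E
python3 - <<'E'
from m import *
s,t=ld("side0.npz"),ld("top0.npz")
for n,c in(("top",t),("side",s)):
    H=hsv(c); P=pts(c); S,V=H[...,1],H[...,2]
    wb=((S<40)&(V>200)).astype(np.uint8)
    wt=((S<40)&(V>215)).astype(np.uint8)
    bk=((V<75)).astype(np.uint8); gr=((S<40)&(V>140)&(V<200)).astype(np.uint8)
    bx=dict(top=[(270,95,390,205),(410,220,480,280),(325,262,375,285),(188,230,225,265)],side=[(240,160,370,250),(400,215,480,280),(345,283,390,315),(190,290,230,345)])[n]
    print(n,"box",rect(c,wb,bx[0],136)[:2]); print("foam",rect(c,wb,bx[1],44)[:2])
    print("pul",rect(c,bk,bx[2],26 if n=="top" else 13)[:2]); print("stand",rect(c,gr,bx[3],45)[:2])
E
```

```text
top box (((760.527587890625, -28.17292022705078), (226.55288696289062, 206.71548461914062), 88.96515655517578), array([ 280,  108,   99,   87, 7156], dtype=int32))
foam (((549.8760986328125, -314.9342956542969), (118.68495178222656, 94.13265991210938), 86.01239013671875), array([ 419,  228,   50,   40, 1187], dtype=int32))
pul (((484.1739807128906, -86.78426361083984), (21.1577091217041, 85.32273864746094), 6.026008605957031), array([333, 268,  35,  11, 293], dtype=int32))
stand (((542.6021728515625, 268.8399658203125), (58.13441848754883, 58.03469467163086), 83.56949615478516), array([192, 233,  28,  26, 465], dtype=int32))
side box (((759.7320556640625, -27.342391967773438), (228.0904083251953, 210.08201599121094), 89.07682800292969), array([ 248,  167,  112,   65, 3899], dtype=int32))
foam (((548.4461059570312, -311.7360534667969), (113.26990509033203, 93.86273956298828), 85.98918914794922), array([413, 235,  52,  31, 645], dtype=int32))
pul (((485.15234375, -86.43561553955078), (35.25762939453125, 100.18524169921875), 5.939936637878418), array([348, 288,  38,  24, 431], dtype=int32))
stand (((543.4359130859375, 270.5212707519531), (58.88868713378906, 55.88327407836914), 84.12999725341797), array([194, 304,  30,  24, 450], dtype=int32))
```

Run:
```python
from m import *
s,t=ld("side0.npz"),ld("top0.npz")
f=lambda x,y,u,v,k:(u+(x+.5)/k-.5,v+(y+.5)/k-.5)
T=[f(*p,405,215,8) for p in((222,128),(490,150),(213,318),(482,340))]
S=[f(*p,400,215,8) for p in((186,105),(412,60),(270,222),(502,165))]
for a,b in zip(T,S): print(tri(t,a,s,b).round(1),plane(t,*a,102).round(1),plane(s,*b,102).round(1))
a=f(162,408,270,95,5);b=f(285,326,240,160,6)
print("btn",tri(t,a,s,b),plane(t,*a,142),plane(s,*b,148))
def R(a): a=np.radians(a); return np.array([[np.cos(a),-np.sin(a)],[np.sin(a),np.cos(a)]])
B=np.array([760,-27.7])
for p in ([-72,-1],[-72,89],[-98,44],[-77,0]): print(p,B+R(-1)@p)
print("btn local",R(1)@(plane(t,*a,144)[:2]-B))
F=np.array([549,-312.5])
for p in([28,39],[28,-39],[-28,39],[-28,-39]): print("foam",F+R(-4)@p)
# pockets side view at home
for (x,y) in((253,512),(361,487),(468,461),(572,436)):
    print("pocket",plane(s,*f(x,y,240,160,6),38).round(1))
for y in(-72,-24,24,72): print(B+R(-1)@[-48.5,y])
# eye in side crop
print("eye L,R",plane(s,*f(402,528,240,160,6),24),plane(s,*f(457,515,240,160,6),24),plane(s,*f(440,560,240,160,6),24))
# puller tip & rod
print("rodtip",plane(t,*f(100,216,290,250,8),20.5),plane(t,*f(310,200,290,250,8),20.5))
crop(s,310,280,400,330,8,"pics/s_pul.png")
```

```text
[ 579.6 -274.8  101.2] [ 579.8 -274.1  102. ] [ 578.6 -274.8  102. ]
[ 575.6 -354.    99.1] [ 575. -353.  102.] [ 572.6 -351.5  102. ]
[ 523.  -270.7  101.2] [ 523.1 -270.1  102. ] [ 522.1 -270.4  102. ]
[ 518.1 -348.2  103.6] [ 518.4 -348.7  102. ] [ 519.7 -349.5  102. ]
btn [690.64264892  35.00035112 148.96000009] [692.81577458  35.04773739 142.        ] [691.87879589  34.71232718 148.        ]
[-72, -1] [687.99351354 -27.44327443]
[-72, 89] [689.56423012  62.54301813]
[-98, 44] [662.78283176  18.00363442]
[-77, 0] [683.01172747 -26.3561647 ]
btn local [-68.91042838  61.50641579]
foam [ 579.65229588 -275.5481833 ]
foam [ 574.21129093 -353.35817922]
foam [ 523.78870907 -271.64182078]
foam [ 518.34770412 -349.4518167 ]
pocket [711.   45.2  38. ]
pocket [709.8  -2.7  38. ]
pocket [709.4 -51.3  38. ]
pocket [708.8 -99.5  38. ]
[710.25081352 -98.84259234]
[711.08852903 -50.84990297]
[711.92624454  -2.8572136 ]
[712.76396005  45.13547576]
eye L,R [693.90471    -15.15952227  24.        ] [693.2943772  -40.01243241  24.        ] [669.32431022 -22.83162347  24.        ]
rodtip [473.51067505  31.22729538  20.5       ] [479.86965134 -33.57059491  20.5       ]
```

View pics/s_pul.png

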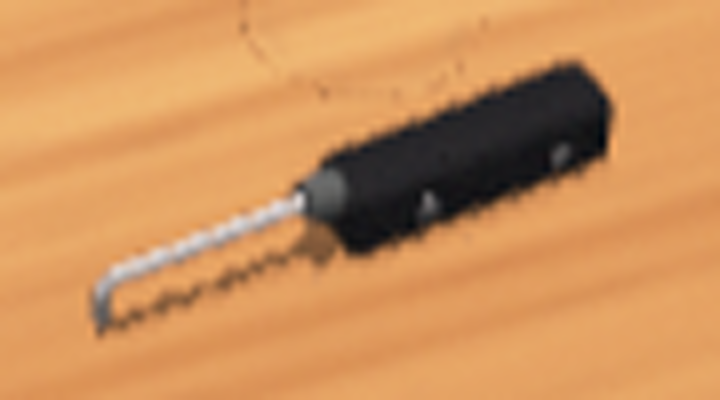

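```bash
cat > go.py <<'E'
import sys
from h import *
from scipy.spatial.transform import Rotation as Ro
# go.py x y z theta : prints deltas from measured pose
s=readout.read_state(); p=s["eef_pos"]; R=s["tcp_rot"]
print("t",round(s["time_s"],2),"pos",p.round(1),"theta",round(np.degrees(np.arctan2(R[1,0],R[0,0])),2),"tilt",(R[:,1]).round(4),"F",s["wrist_force"].round(1),"open",round(s["opening"],1),"q",s["q"].round(2))
if len(sys.argv)>4:
    x,y,z,th=map(float,sys.argv[1:5]); a=np.radians(th)
    Rt=np.array([[np.cos(a),0,-np.sin(a)],[np.sin(a),0,np.cos(a)],[0,-1,0]])
    d=R.T@(np.array([x,y,z])-p)/100; r=Ro.from_matrix(R.T@Rt).as_rotvec()/(2*np.pi)
    print("xyz",d.round(4),"rot",r.round(4))
E
python3 go.py 484.3 -87.5 245 6
```

```text
t 0.1 pos [ 149.5 -606.3  244.6] theta -76.14 tilt [-5.0e-04  1.6e-03 -1.0e+00] F [-0.5  0.1 -0.1] open 85.6 q [ 1.36  0.69 -0.19  1.57  0.16  0.9  -0.22]
xyz [-4.2347e+00  2.2000e-03  4.4933e+00] rot [-2.000e-04 -2.282e-01 -2.000e-04]
```

Call:
move_arm:
  deltas:
    - {"xyz": [-0.3, 0, 0.3], "rotation": [0, 0, 0]}
    - {"xyz": [-0.6, 0, 0.6], "rotation": [0, 0, 0]}
    - {"xyz": [-0.85, 0, 0.9], "rotation": [0, 0, 0]}

```text
time_s: 0.4
eef_pos: [216.9, -500.7, 244.9]
tcp_rot: [[0.239, -0.0, 0.971], [-0.971, 0.001, 0.239], [-0.002, -1.0, -0.0]]
wrist_force: [1.0, 0.2, -1.1]
opening: 85.4
```

Call:
move_arm:
  deltas:
    - {"xyz": [-0.3, 0, 0.3], "rotation": [0, 0, 0]}
    - {"xyz": [-0.6, 0, 0.6], "rotation": [0, 0, 0]}
    - {"xyz": [-0.85, 0, 0.9], "rotation": [0, 0, 0]}

```text
time_s: 0.7
eef_pos: [284.0, -396.5, 245.1]
tcp_rot: [[0.24, -0.001, 0.971], [-0.971, 0.001, 0.24], [-0.001, -1.0, -0.0]]
wrist_force: [0.3, 0.2, 1.1]
opening: 85.7
```

Call:
move_arm:
  deltas:
    - {"xyz": [-0.3, 0, 0.3], "rotation": [0, 0, 0]}
    - {"xyz": [-0.6, 0, 0.6], "rotation": [0, 0, 0]}
    - {"xyz": [-0.85, 0, 0.9], "rotation": [0, 0, 0]}

```text
time_s: 1.0
eef_pos: [351.0, -292.5, 245.1]
tcp_rot: [[0.24, -0.001, 0.971], [-0.971, 0.001, 0.24], [-0.001, -1.0, -0.001]]
wrist_force: [0.6, -0.7, 0.5]
opening: 85.8
```

```bash
python3 go.py 484.3 -87.5 245 6
```

```text
t 1.0 pos [ 351.  -292.5  245.1] theta -76.11 tilt [-8.e-04  7.e-04 -1.e+00] F [ 0.6 -0.7  0.5] open 85.8 q [ 0.71  0.48 -0.17  2.05  0.13  0.62 -0.88]
xyz [-1.67    0.0018  1.7857] rot [-0.000e+00 -2.281e-01 -2.000e-04]
```

Call:
move_arm:
  deltas:
    - {"xyz": [-0.28, 0, 0.3], "rotation": [0, -0.02, 0]}
    - {"xyz": [-0.56, 0, 0.6], "rotation": [0, -0.04, 0]}
    - {"xyz": [-0.84, 0, 0.9], "rotation": [0, -0.06, 0]}
    - {"xyz": [-0.84, 0, 0.9], "rotation": [0, -0.08, 0]}
    - {"xyz": [-0.84, 0, 0.9], "rotation": [0, -0.1, 0]}
    - {"xyz": [-0.84, 0, 0.9], "rotation": [0, -0.12, 0]}

```text
time_s: 1.6
eef_pos: [418.0, -190.9, 245.1]
tcp_rot: [[0.843, -0.001, 0.538], [-0.538, 0.0, 0.843], [-0.001, -1.0, -0.0]]
wrist_force: [0.1, -0.6, 0.4]
opening: 85.2
```

```bash
python3 go.py 484.3 -87.5 145 6
```

```text
t 1.6 pos [ 418.  -190.9  245.1] theta -32.58 tilt [-6.e-04  1.e-04 -1.e+00] F [ 0.1 -0.6  0.4] open 85.2 q [ 0.58  0.5  -0.38  2.04  0.29  0.66 -0.56]
xyz [0.0023 1.0004 1.2289] rot [ 0.000e+00 -1.072e-01 -1.000e-04]
```

Call:
move_arm:
  deltas:
    - {"xyz": [0, 0.2, 0.3], "rotation": [0, -0.02, 0]}
    - {"xyz": [0, 0.4, 0.6], "rotation": [0, -0.04, 0]}
    - {"xyz": [0, 0.6, 0.9], "rotation": [0, -0.06, 0]}
    - {"xyz": [0, 0.7, 0.9], "rotation": [0, -0.08, 0]}
    - {"xyz": [0, 0.8, 0.9], "rotation": [0, -0.1, 0]}
    - {"xyz": [0, 0.8, 0.9], "rotation": [0, -0.1072, 0]}
  fingers: 0.6

```text
time_s: 2.2
eef_pos: [466.0, -115.6, 163.8]
tcp_rot: [[0.995, -0.003, -0.103], [0.103, 0.001, 0.995], [-0.003, -1.0, 0.001]]
wrist_force: [0.4, -0.7, 0.1]
opening: 51.1
```

```bash
python3 - <<'E'
from m import *
t=cap("top","top1"); s=cap("side","side1")
crop(t,280,220,400,310,6,"pics/t1.png"); crop(s,300,220,420,320,6,"pics/s1.png")
E
python3 go.py 484.3 -87.5 70 6
```

```text
t 2.3 pos [ 466.6 -115.9  164.7] theta 5.66 tilt [-1.3e-03  4.0e-04 -1.0e+00] F [0.  0.5 0.1] open 51.1 q [ 0.43  0.67 -0.46  2.06  0.57  0.54 -0.34]
xyz [0.2055 0.9469 0.2647] rot [-0.0001 -0.001  -0.0002]
```

View pics/s1.png

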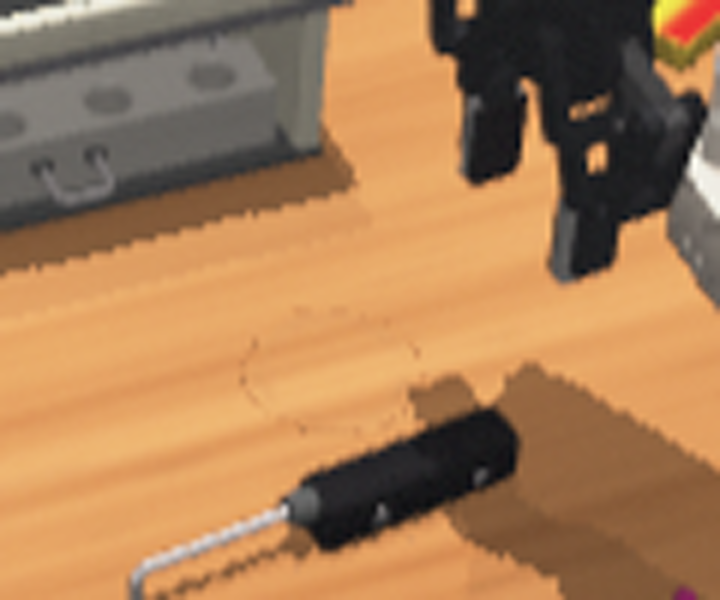

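The puller is still in place (handle at crop (410,480)) and the open gripper hangs above and behind it.

Call:
move_arm:
  deltas:
    - {"xyz": [0.2055, 0.3, 0.2647], "rotation": [0, -0.001, 0]}
    - {"xyz": [0.2055, 0.6, 0.2647], "rotation": [0, -0.001, 0]}
    - {"xyz": [0.2055, 0.9469, 0.2647], "rotation": [0, -0.001, 0]}
    - {"xyz": [0.2055, 0.9469, 0.2647], "rotation": [0, -0.001, 0]}

```text
time_s: 2.7
eef_pos: [482.7, -87.2, 67.8]
tcp_rot: [[0.994, -0.006, -0.105], [0.105, -0.0, 0.994], [-0.006, -1.0, 0.0]]
wrist_force: [-1.5, 1.0, 1.1]
opening: 51.2
```

```bash
python3 go.py 484.3 -87.5 19 6
```

```text
t 2.7 pos [482.7 -87.2  67.8] theta 6.02 tilt [-6.4e-03 -4.0e-04 -1.0e+00] F [-1.5  1.   1.1] open 51.2 q [ 0.25  0.84 -0.27  2.09  0.71  0.31 -0.52]
xyz [ 0.0188  0.4878 -0.0043] rot [-0.     0.    -0.001]
```

Call:
move_arm:
  deltas:
    - {"xyz": [0.019, 0, 0.246], "rotation": [0, 0, -0.001]}
    - {"xyz": [0.019, 0.24, 0.246], "rotation": [0, 0, -0.001]}
    - {"xyz": [0.019, 0.488, 0.246], "rotation": [0, 0, -0.001]}
    - {"xyz": [0.019, 0.488, 0.246], "rotation": [0, 0, -0.001]}

```text
time_s: 3.1
eef_pos: [483.7, -62.8, 21.3]
tcp_rot: [[0.994, 0.004, -0.105], [0.105, -0.0, 0.994], [0.004, -1.0, -0.001]]
wrist_force: [0.4, -0.4, 1.1]
opening: 51.5
```

```bash
python3 go.py 481.7 -62.6 19 6
```

```text
t 3.1 pos [483.7 -62.8  21.3] theta 6.02 tilt [ 4.4e-03 -2.0e-04 -1.0e+00] F [ 0.4 -0.4  1.1] open 51.5 q [ 0.11  0.93 -0.12  2.11  0.77  0.14 -0.62]
xyz [-0.0201  0.0226  0.0038] rot [0.0001 0.     0.0007]
```

Call:
move_arm:
  deltas:
    - {"xyz": [-0.015, 0.015, 0], "rotation": [0, 0, 0]}
    - {"xyz": [-0.015, 0.015, 0], "rotation": [0, 0, 0]}
    - {"xyz": [-0.015, 0.015, 0], "rotation": [0, 0, 0]}
    - {"xyz": [-0.015, 0.015, 0], "rotation": [0, 0, 0]}
    - {"xyz": [-0.015, 0.015, 0], "rotation": [0, 0, 0]}
  fingers: 0.0
  newtons: 70

```text
time_s: 3.6
eef_pos: [483.0, -63.5, 21.9]
tcp_rot: [[0.995, 0.008, -0.104], [0.104, 0.0, 0.995], [0.008, -1.0, -0.001]]
wrist_force: [-0.9, -0.2, 7.9]
opening: 22.2
```

```bash
python3 go.py 488 -26 80 -91
```

```text
t 3.6 pos [483.  -63.5  21.9] theta 5.95 tilt [ 8.e-03  3.e-04 -1.e+00] F [-0.9 -0.2  7.9] open 22.2 q [ 0.11  0.93 -0.11  2.12  0.77  0.13 -0.63]
xyz [ 0.0929 -0.5804  0.3676] rot [-0.001   0.2693  0.001 ]
```

Call:
move_arm:
  deltas:
    - {"xyz": [0, -0.3, 0], "rotation": [0, 0, 0.001]}
    - {"xyz": [0.093, -0.6, 0.15], "rotation": [0, 0, 0.001]}
    - {"xyz": [0.093, -0.6, 0.3], "rotation": [0, 0.02, 0.001]}
    - {"xyz": [0.093, -0.6, 0.37], "rotation": [0, 0.04, 0.001]}
    - {"xyz": [0.093, -0.6, 0.37], "rotation": [0, 0.06, 0.001]}
    - {"xyz": [0.093, -0.6, 0.37], "rotation": [0, 0.08, 0.001]}
    - {"xyz": [0.093, -0.6, 0.37], "rotation": [0, 0.1, 0.001]}
    - {"xyz": [0.093, -0.6, 0.37], "rotation": [0, 0.12, 0.001]}
    - {"xyz": [0.093, -0.6, 0.37], "rotation": [0, 0.14, 0.001]}
    - {"xyz": [0.093, -0.6, 0.37], "rotation": [0, 0.16, 0.001]}
    - {"xyz": [0.093, -0.6, 0.37], "rotation": [0, 0.18, 0.001]}
    - {"xyz": [0.093, -0.6, 0.37], "rotation": [0, 0.2, 0.001]}
    - {"xyz": [0.093, -0.6, 0.37], "rotation": [0, 0.22, 0.001]}
    - {"xyz": [0.093, -0.6, 0.37], "rotation": [0, 0.24, 0.001]}
    - {"xyz": [0.093, -0.6, 0.37], "rotation": [0, 0.26, 0.001]}
    - {"xyz": [0.093, -0.6, 0.37], "rotation": [0, 0.2693, 0.001]}
    - {"xyz": [0.093, -0.6, 0.37], "rotation": [0, 0.2693, 0.001]}

```text
time_s: 5.3
eef_pos: [487.9, -25.3, 81.1]
tcp_rot: [[-0.017, 0.003, 1.0], [-1.0, 0.005, -0.017], [-0.005, -1.0, 0.003]]
wrist_force: [-0.0, 0.2, -1.0]
opening: 22.3
```

```bash
python3 - <<'E'
from m import *
t=cap("top","top2"); s=cap("side","side2")
crop(t,270,180,390,270,6,"pics/t2.png"); crop(s,260,200,390,300,6,"pics/s2.png")
E
python3 go.py 547 -25 60 -91
```

```text
t 5.4 pos [487.8 -25.4  80.9] theta -90.88 tilt [ 0.0029  0.005  -1.    ] F [ 0.1 -0.6 -1.1] open 22.5 q [-0.05  0.81  0.01  2.11 -0.06  0.23 -1.57]
xyz [-0.0119  0.2109  0.5913] rot [-0.0004  0.0003 -0.0008]
```

View pics/t2.png

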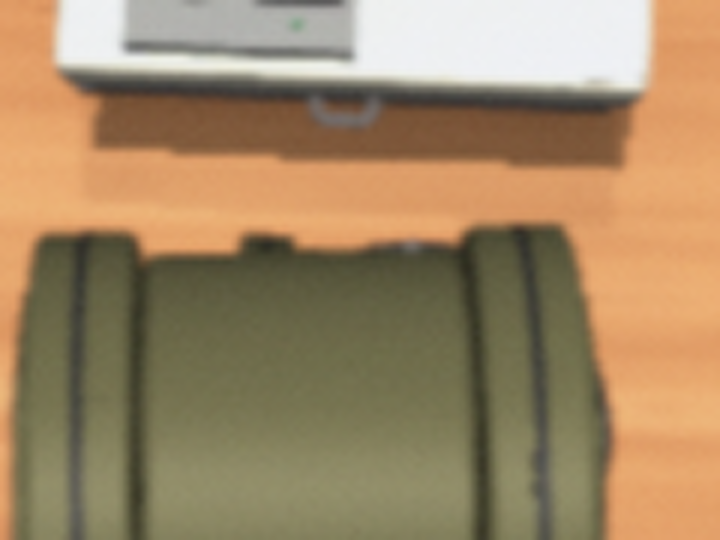

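View pics/s2.png

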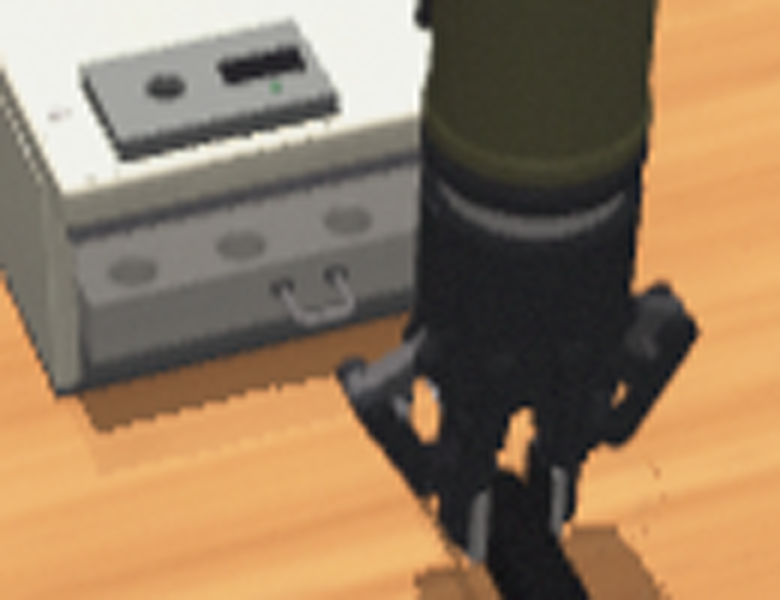

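Run:
```python
from m import *
s,t=ld("side2.npz"),ld("top2.npz")
f=lambda x,y,u,v,k:(u+(x+.5)/k-.5,v+(y+.5)/k-.5)
for p in((310,105),(378,103),(344,122)): print(plane(t,*f(*p,270,180,6),24).round(1))
for p in((283,288),(337,273),(320,318)): print(plane(s,*f(*p,260,200,6),24).round(1))
```

```text
[676.6 -12.4  24. ]
[678.2 -41.2  24. ]
[669.6 -26.9  24. ]
[693.8 -15.6  24. ]
[694.5 -40.5  24. ]
[670.5 -23.3  24. ]
```

Call:
move_arm:
  deltas:
    - {"xyz": [-0.012, 0.1, 0.3], "rotation": [0, 0, -0.001]}
    - {"xyz": [-0.012, 0.15, 0.5], "rotation": [0, 0, -0.001]}
    - {"xyz": [-0.012, 0.21, 0.6], "rotation": [0, 0, -0.001]}
    - {"xyz": [-0.012, 0.21, 0.6], "rotation": [0, 0, -0.001]}

```text
time_s: 5.8
eef_pos: [548.4, -25.1, 58.9]
tcp_rot: [[-0.016, 0.002, 1.0], [-1.0, -0.002, -0.016], [0.002, -1.0, 0.003]]
wrist_force: [0.0, -0.0, -1.5]
opening: 22.5
```

```bash
python3 - <<'E'
from m import *
t=cap("top","top3"); s=cap("side","side3")
crop(t,270,180,390,270,6,"pics/t3.png"); crop(s,260,190,390,290,6,"pics/s3.png")
E
python3 go.py 587 -25 54 -91
```

```text
t 5.9 pos [546.1 -25.2  59.3] theta -90.94 tilt [-6.0e-04 -1.9e-03 -1.0e+00] F [-0.1 -0.6 -1.4] open 22.5 q [-0.05  0.88  0.03  1.94 -0.05  0.33 -1.57]
xyz [-0.0092  0.0524  0.4093] rot [0.0001 0.0002 0.0003]
```

View pics/s3.png

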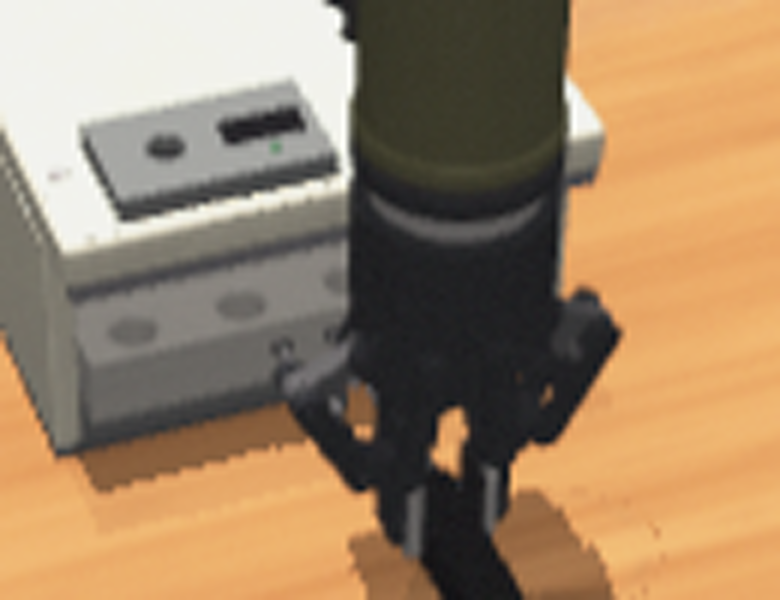

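View pics/t3.png

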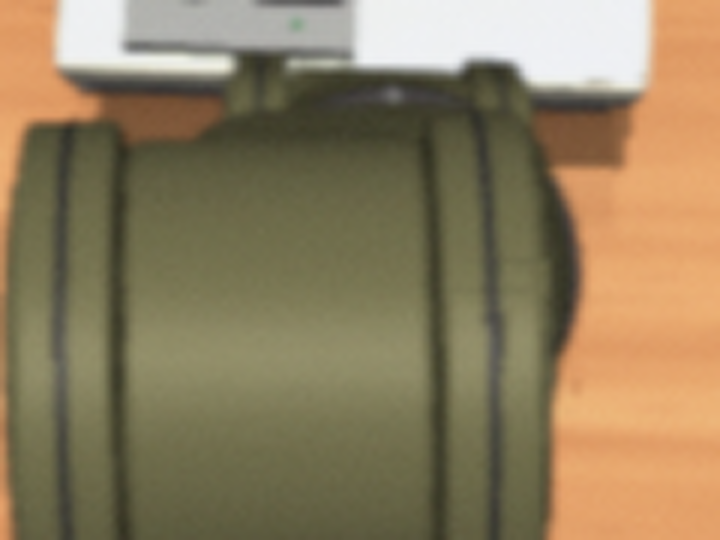

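Call:
move_arm:
  deltas:
    - {"xyz": [0.008, 0.03, 0.2], "rotation": [0, 0, 0]}
    - {"xyz": [0.008, 0.03, 0.4], "rotation": [0, 0, 0]}
    - {"xyz": [0.008, 0.03, 0.405], "rotation": [0, 0, 0]}
    - {"xyz": [0.008, 0.03, 0.405], "rotation": [0, 0, 0]}

```text
time_s: 6.3
eef_pos: [586.6, -26.6, 56.6]
tcp_rot: [[-0.016, -0.0, 1.0], [-1.0, -0.002, -0.016], [0.002, -1.0, -0.0]]
wrist_force: [-0.5, 1.1, -1.3]
opening: 22.6
```

```bash
python3 go.py 586.5 -26 34 -91
```

```text
t 6.3 pos [586.6 -26.6  56.6] theta -90.94 tilt [-1.0e-04 -1.9e-03 -1.0e+00] F [-0.5  1.1 -1.3] open 22.6 q [-0.05  0.91  0.03  1.81 -0.05  0.42 -1.57]
xyz [-0.0066  0.2257 -0.0012] rot [0.     0.0002 0.0003]
```

Call:
move_arm:
  deltas:
    - {"xyz": [-0.006, 0.08, 0], "rotation": [0, 0, 0]}
    - {"xyz": [-0.006, 0.15, 0], "rotation": [0, 0, 0]}
    - {"xyz": [-0.006, 0.225, 0], "rotation": [0, 0, 0]}
    - {"xyz": [-0.006, 0.225, 0], "rotation": [0, 0, 0]}

```text
time_s: 6.7
eef_pos: [586.8, -25.9, 32.6]
tcp_rot: [[-0.016, -0.001, 1.0], [-1.0, -0.002, -0.016], [0.002, -1.0, -0.001]]
wrist_force: [0.5, -0.2, -1.0]
opening: 22.4
```

```bash
python3 - <<'E'
from m import *
s=cap("side","side4")
crop(s,260,190,390,290,6,"pics/s4.png")
E
python3 go.py 570 -26 34 -91
```

```text
t 6.75 pos [587.4 -26.   33.2] theta -90.94 tilt [ 1.e-04 -2.e-03 -1.e+00] F [ 0.6 -0.1 -1.5] open 22.4 q [-0.05  0.95  0.03  1.81 -0.05  0.38 -1.57]
xyz [ 0.0032 -0.0082 -0.1736] rot [-0.      0.0002  0.0003]
```

View pics/s4.png

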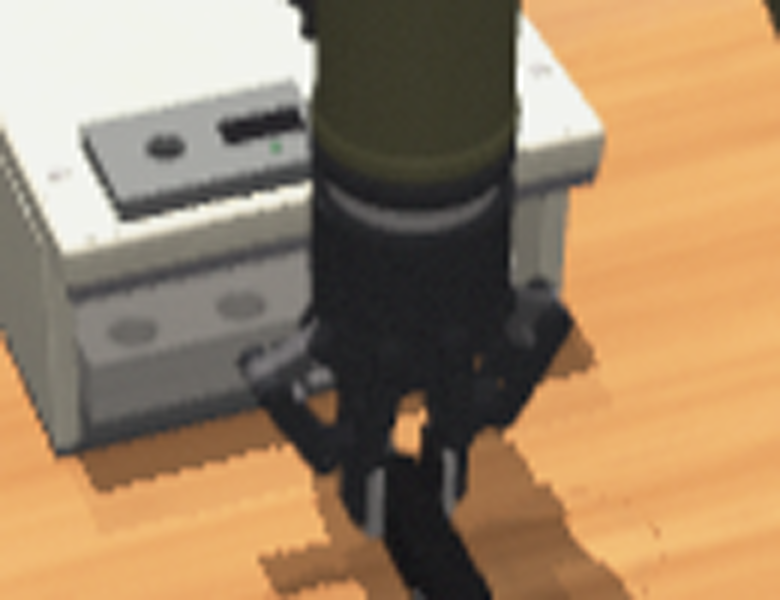

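The gripper hides the hook, and there was no contact force while lowering. I'll pull 30 mm and check that the carrier follows.

Call:
move_arm:
  deltas:
    - {"xyz": [0, 0, -0.1], "rotation": [0, 0, 0]}
    - {"xyz": [0, 0, -0.2], "rotation": [0, 0, 0]}
    - {"xyz": [0, 0, -0.3], "rotation": [0, 0, 0]}
    - {"xyz": [0, 0, -0.4], "rotation": [0, 0, 0]}

```text
time_s: 7.15
eef_pos: [549.3, -25.3, 34.3]
tcp_rot: [[-0.016, 0.005, 1.0], [-1.0, -0.002, -0.016], [0.002, -1.0, 0.005]]
wrist_force: [2.1, -0.5, -2.3]
opening: 22.1
```

```bash
python3 - <<'E'
from m import *
s=cap("side","side5")
crop(s,260,190,390,290,6,"pics/s5.png")
E
python3 go.py 480 -25 34 -91
```

```text
t 7.2 pos [546.5 -25.3  34.1] theta -90.94 tilt [ 5.e-04 -2.e-03 -1.e+00] F [-2.  -0.1 -1.6] open 22.6 q [-0.05  0.93  0.02  1.94 -0.06  0.28 -1.57]
xyz [ 0.0076  0.0009 -0.6648] rot [-0.0001  0.0002  0.0003]
```

View pics/s5.png

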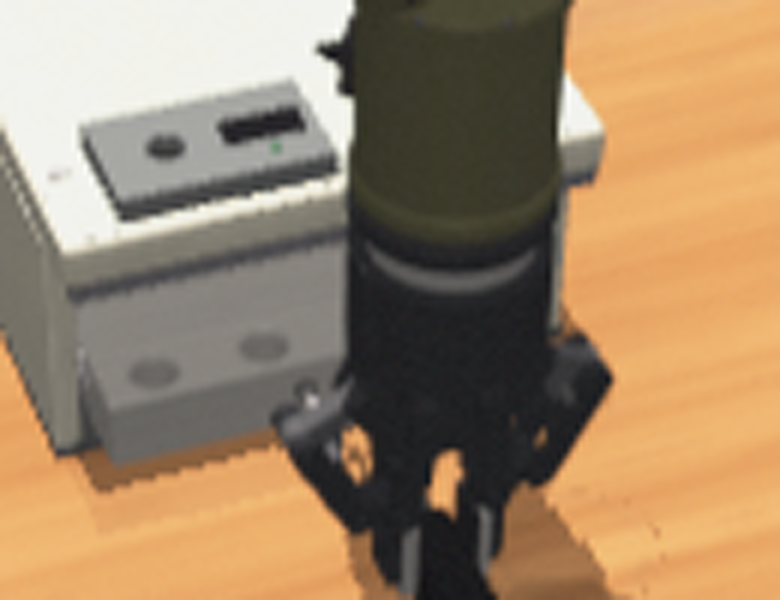

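The carrier follows (its front edge is now at crop (110,460)). I'll pull further.

Call:
move_arm:
  deltas:
    - {"xyz": [0.007, 0, -0.12], "rotation": [0, 0, 0]}
    - {"xyz": [0.007, 0, -0.25], "rotation": [0, 0, 0]}
    - {"xyz": [0.007, 0, -0.37], "rotation": [0, 0, 0]}
    - {"xyz": [0.007, 0, -0.5], "rotation": [0, 0, 0]}
    - {"xyz": [0.007, 0, -0.56], "rotation": [0, 0, 0]}

```text
time_s: 7.7
eef_pos: [492.2, -25.1, 34.1]
tcp_rot: [[-0.016, 0.003, 1.0], [-1.0, -0.002, -0.016], [0.002, -1.0, 0.003]]
wrist_force: [0.7, -0.7, -2.5]
opening: 22.1
```

```bash
python3 go.py 473 -24 34 -91
```

```text
t 7.7 pos [492.2 -25.1  34.1] theta -90.94 tilt [ 0.0026 -0.0019 -1.    ] F [ 0.7 -0.7 -2.5] open 22.1 q [-0.05  0.9   0.01  2.1  -0.06  0.13 -1.57]
xyz [-0.0078  0.0004 -0.1918] rot [-0.0004  0.0002  0.0003]
```

Call:
move_arm:
  deltas:
    - {"xyz": [-0.008, 0, -0.08], "rotation": [0, 0, 0]}
    - {"xyz": [-0.008, 0, -0.12], "rotation": [0, 0, 0]}
    - {"xyz": [-0.008, 0, -0.15], "rotation": [0, 0, 0]}
    - {"xyz": [-0.008, 0, -0.17], "rotation": [0, 0, 0]}
    - {"xyz": [-0.008, 0, -0.18], "rotation": [0, 0, 0]}

```text
time_s: 8.2
eef_pos: [475.4, -24.0, 33.9]
tcp_rot: [[-0.016, 0.004, 1.0], [-1.0, -0.002, -0.016], [0.002, -1.0, 0.004]]
wrist_force: [3.2, -0.3, 0.0]
opening: 22.3
```

```bash
python3 - <<'E'
from m import *
s=cap("side","side6");t=cap("top","top6")
crop(s,260,190,390,290,6,"pics/s6.png")
E
python3 go.py 470 -24 34 -91
```

```text
t 8.3 pos [475.4 -23.9  33.9] theta -90.94 tilt [ 0.0042 -0.0019 -1.    ] F [ 3.4  0.2 -0.1] open 22.8 q [-0.05  0.9   0.01  2.15 -0.06  0.08 -1.58]
xyz [ 0.0015 -0.0012 -0.0538] rot [-0.0007  0.0002  0.0003]
```

View pics/s6.png

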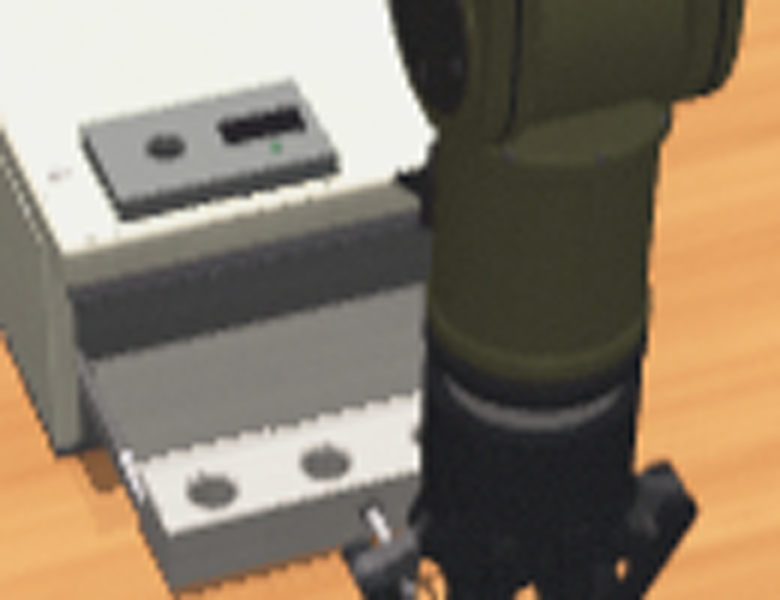

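Run:
```python
from m import *
s=ld("side6.npz")
f=lambda x,y,u,v,k:(u+(x+.5)/k-.5,v+(y+.5)/k-.5)
for p in((212,492),(326,462)): print(plane(s,*f(*p,260,190,6),38).round(1))
```

```text
[608.8  47.1  38. ]
[608.5  -1.5  38. ]
```

Call:
move_arm:
  deltas:
    - {"xyz": [0, 0, -0.03], "rotation": [0, 0, 0]}
    - {"xyz": [0, 0, -0.05], "rotation": [0, 0, 0]}
    - {"xyz": [0, 0, -0.06], "rotation": [0, 0, 0]}

```text
time_s: 8.6
eef_pos: [474.8, -23.9, 34.1]
tcp_rot: [[-0.017, 0.015, 1.0], [-1.0, -0.002, -0.017], [0.002, -1.0, 0.015]]
wrist_force: [11.6, -0.1, -5.5]
opening: 22.6
```

```bash
python3 go.py 470 -24 34 -91
```

```text
t 8.6 pos [474.8 -23.9  34.1] theta -90.95 tilt [ 0.015  -0.0019 -0.9999] F [11.6 -0.1 -5.5] open 22.6 q [-0.05  0.9   0.01  2.16 -0.06  0.06 -1.58]
xyz [ 0.0022  0.0004 -0.0478] rot [-0.0024  0.0001  0.0003]
```

Call:
move_arm:
  deltas:
    - {"xyz": [0, 0, 0.08], "rotation": [-0.002, 0, 0]}
    - {"xyz": [0, 0, 0.12], "rotation": [-0.002, 0, 0]}
    - {"xyz": [0, -0.2, 0.12], "rotation": [-0.002, 0, 0]}
    - {"xyz": [0, -0.35, 0.12], "rotation": [-0.002, 0, 0]}
    - {"xyz": [0, -0.35, 0.12], "rotation": [-0.002, 0, 0]}

```text
time_s: 9.1
eef_pos: [479.5, -24.2, 69.8]
tcp_rot: [[-0.017, -0.011, 1.0], [-1.0, -0.002, -0.017], [0.002, -1.0, -0.011]]
wrist_force: [1.0, -0.4, -1.6]
opening: 22.5
```

```bash
python3 go.py 495 130 60 -91
python3 - <<'E'
from m import *
s=cap("side","side7")
crop(s,260,190,390,290,6,"pics/s7.png")
E
```

```text
t 9.1 pos [479.5 -24.2  69.8] theta -90.95 tilt [-0.0106 -0.0019 -0.9999] F [ 1.  -0.4 -1.6] open 22.5 q [-0.06  0.83  0.02  2.12 -0.06  0.2  -1.58]
xyz [-1.5445  0.094   0.1305] rot [0.0017 0.0001 0.0003]
```

View pics/s7.png

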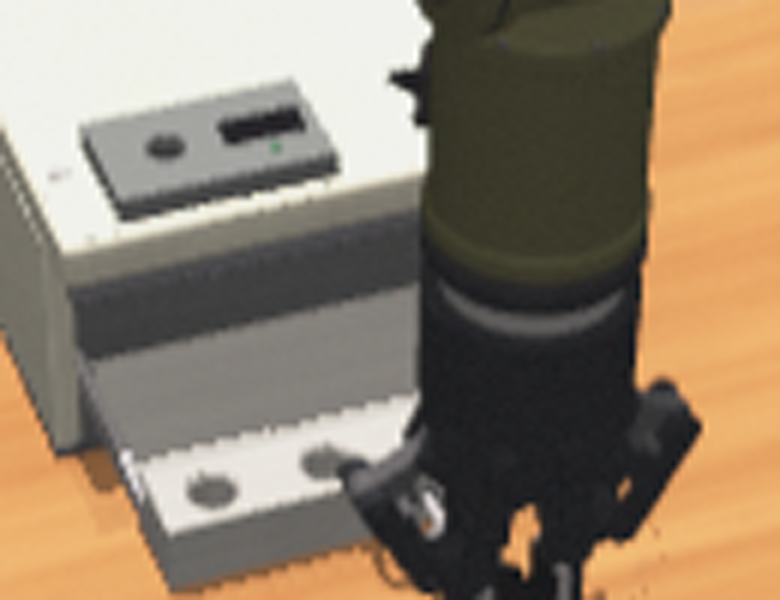

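The carrier stayed out and the hook is clear. I'll move the puller aside to park it.

Call:
move_arm:
  deltas:
    - {"xyz": [-0.3, 0, 0.08], "rotation": [0.0017, 0, 0]}
    - {"xyz": [-0.6, 0, 0.13], "rotation": [0.0017, 0, 0]}
    - {"xyz": [-0.9, 0, 0.13], "rotation": [0.0017, 0, 0]}
    - {"xyz": [-0.9, 0, 0.13], "rotation": [0.0017, 0, 0]}

```text
time_s: 9.55
eef_pos: [493.7, 71.6, 67.3]
tcp_rot: [[-0.008, -0.002, 1.0], [-1.0, 0.002, -0.008], [-0.002, -1.0, -0.002]]
wrist_force: [1.1, 0.4, -1.8]
opening: 22.4
```

Call:
move_arm:
  deltas:
    - {"xyz": [-0.3, 0, 0], "rotation": [0, 0, 0]}
    - {"xyz": [-0.6, 0.15, 0], "rotation": [0, 0, 0]}
    - {"xyz": [-0.65, 0.35, 0], "rotation": [0, 0, 0]}
    - {"xyz": [-0.65, 0.35, 0], "rotation": [0, 0, 0]}
    - {"xyz": [-0.65, 0.35, 0], "rotation": [0, 0, 0]}

```text
time_s: 10.05
eef_pos: [494.6, 129.1, 32.8]
tcp_rot: [[-0.017, -0.003, 1.0], [-1.0, -0.004, -0.017], [0.004, -1.0, -0.003]]
wrist_force: [0.3, -1.4, -1.0]
opening: 22.5
```

```bash
python3 go.py 495 130 22.5 -91
python3 - <<'E'
from m import *
s=cap("side","side8")
crop(s,200,210,330,310,6,"pics/s8.png")
E
```

```text
t 10.05 pos [494.6 129.1  32.8] theta -91.0 tilt [-0.0026 -0.0039 -1.    ] F [ 0.3 -1.4 -1. ] open 22.5 q [-0.37  0.92  0.05  2.04 -0.18  0.19 -1.76]
xyz [-0.0098  0.1027  0.0039] rot [0.0004 0.     0.0006]
```

View pics/s8.png

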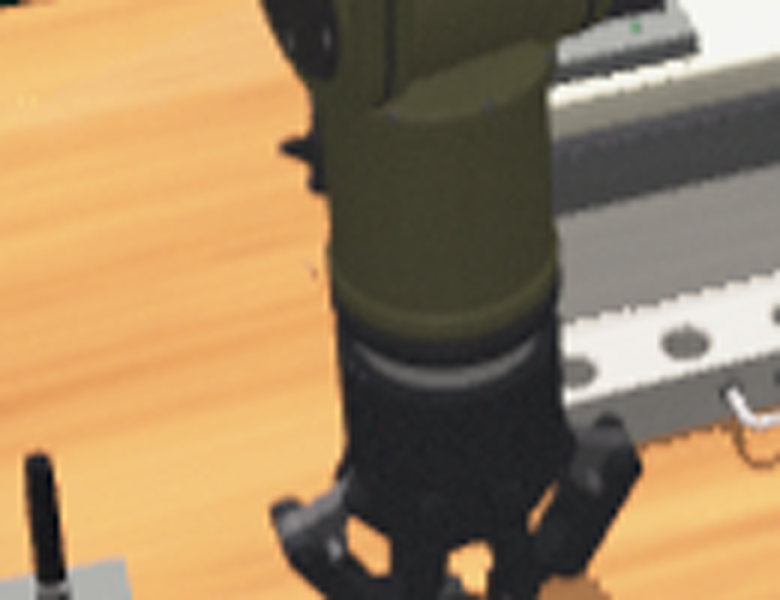

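Next I lower to the desk, then release.

Call:
move_arm:
  deltas:
    - {"xyz": [0, 0.05, 0], "rotation": [0, 0, 0]}
    - {"xyz": [0, 0.08, 0], "rotation": [0, 0, 0]}
    - {"xyz": [0, 0.1, 0], "rotation": [0, 0, 0]}
    - {"xyz": [0, 0.108, 0], "rotation": [0, 0, 0]}
    - {"xyz": [0, 0.108, 0], "rotation": [0, 0, 0]}

```text
time_s: 10.6
eef_pos: [495.7, 130.6, 22.6]
tcp_rot: [[-0.017, 0.0, 1.0], [-1.0, -0.002, -0.017], [0.002, -1.0, 0.0]]
wrist_force: [0.3, 0.0, -1.0]
opening: 22.6
```

Call:
move_arm:
  deltas:
    - {"xyz": [0, 0, 0], "rotation": [0, 0, 0]}
    - {"xyz": [0, 0, 0], "rotation": [0, 0, 0]}
    - {"xyz": [0, 0, 0], "rotation": [0, 0, 0]}
    - {"xyz": [0, 0, 0], "rotation": [0, 0, 0]}
    - {"xyz": [0, -0.3, 0], "rotation": [0, 0, 0]}
    - {"xyz": [0, -0.7, 0], "rotation": [0, 0, 0]}
    - {"xyz": [0, -1, 0], "rotation": [0, 0, 0]}
    - {"xyz": [0, -1, 0], "rotation": [0, 0, 0]}
  fingers: 0.6

```text
time_s: 11.4
eef_pos: [498.0, 131.3, 126.1]
tcp_rot: [[-0.017, 0.007, 1.0], [-1.0, 0.0, -0.017], [-0.0, -1.0, 0.007]]
wrist_force: [0.5, 0.3, 0.6]
opening: 51.3
```

```bash
python3 go.py 579.6 -274.6 190 -1
```

```text
t 11.4 pos [498.  131.3 126.1] theta -90.96 tilt [ 7.e-03  1.e-04 -1.e+00] F [0.5 0.3 0.6] open 51.3 q [-0.41  0.74  0.1   2.01 -0.16  0.39 -1.77]
xyz [ 4.0446 -0.6335  0.8884] rot [-0.0009 -0.2499  0.0009]
```

Call:
move_arm:
  deltas:
    - {"xyz": [0, -0.3, 0], "rotation": [0, -0.023, 0]}
    - {"xyz": [0.2, -0.63, 0], "rotation": [0, -0.046, 0]}
    - {"xyz": [0.5, -0.63, 0.2], "rotation": [0, -0.069, 0]}
    - {"xyz": [0.8, -0.63, 0.4], "rotation": [0, -0.092, 0]}
    - {"xyz": [1, -0.63, 0.6], "rotation": [0, -0.115, 0]}
    - {"xyz": [1, -0.63, 0.8], "rotation": [0, -0.138, 0]}
    - {"xyz": [1, -0.63, 0.8], "rotation": [0, -0.161, 0]}
    - {"xyz": [1, -0.63, 0.8], "rotation": [0, -0.184, 0]}
    - {"xyz": [1, -0.63, 0.8], "rotation": [0, -0.207, 0]}
    - {"xyz": [1, -0.63, 0.8], "rotation": [0, -0.23, 0]}
    - {"xyz": [1, -0.63, 0.8], "rotation": [0, -0.25, 0]}

```text
time_s: 12.5
eef_pos: [573.5, 29.6, 184.9]
tcp_rot: [[1.0, -0.001, 0.011], [-0.011, -0.002, 1.0], [-0.001, -1.0, -0.002]]
wrist_force: [-0.3, -1.0, -0.0]
opening: 51.3
```

Call:
move_arm:
  deltas:
    - {"xyz": [0, 0, -0.4], "rotation": [0, 0, 0]}
    - {"xyz": [0, 0, -0.8], "rotation": [0, 0, 0]}
    - {"xyz": [0, 0, -1], "rotation": [0, 0, 0]}

```text
time_s: 12.8
eef_pos: [571.3, -75.2, 184.8]
tcp_rot: [[1.0, -0.002, 0.021], [-0.021, -0.005, 1.0], [-0.002, -1.0, -0.005]]
wrist_force: [0.4, 0.4, -0.6]
opening: 51.3
```

Call:
move_arm:
  deltas:
    - {"xyz": [0, 0, -0.4], "rotation": [0, 0, 0]}
    - {"xyz": [0, 0, -0.8], "rotation": [0, 0, 0]}
    - {"xyz": [0, 0, -1], "rotation": [0, 0, 0]}

```text
time_s: 13.1
eef_pos: [569.4, -175.4, 185.0]
tcp_rot: [[1.0, -0.002, 0.021], [-0.021, -0.004, 1.0], [-0.002, -1.0, -0.004]]
wrist_force: [0.3, -0.1, 0.6]
opening: 51.4
```

```bash
python3 go.py 579.6 -274.6 190 -1
python3 - <<'E'
from m import *
s=cap("side","side9");t=cap("top","top9")
crop(t,270,150,400,250,6,"pics/t9.png")
crop(s,240,200,370,300,6,"pics/s9.png")
cv2.imwrite("pics/t9full.png",t["img"][...,::-1])
E
```

```text
t 13.1 pos [ 569.4 -175.4  185. ] theta -1.23 tilt [-0.0021 -0.0041 -1.    ] F [ 0.3 -0.1  0.6] open 51.4 q [ 0.44  0.75 -0.4   1.71  0.39  0.77 -0.17]
xyz [ 0.1237 -0.0464 -0.9902] rot [ 0.0007 -0.0006 -0.0003]
```

View pics/t9.png

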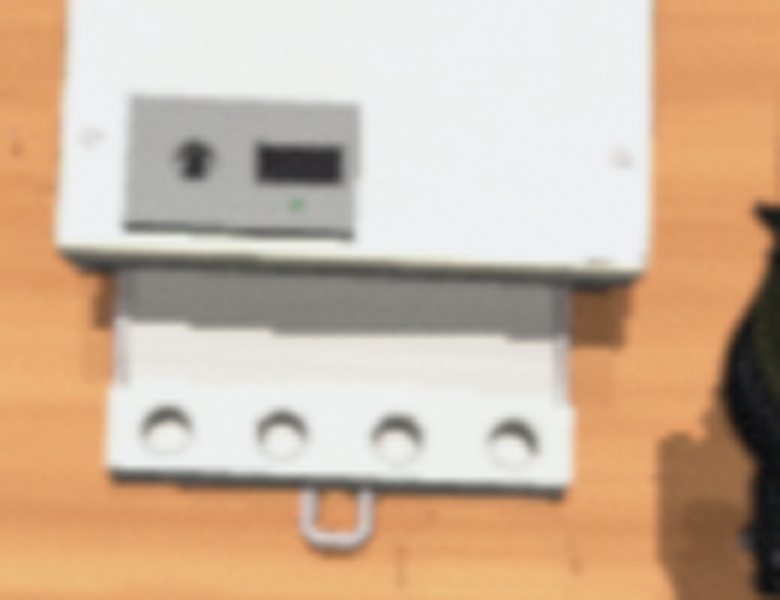

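View pics/s9.png

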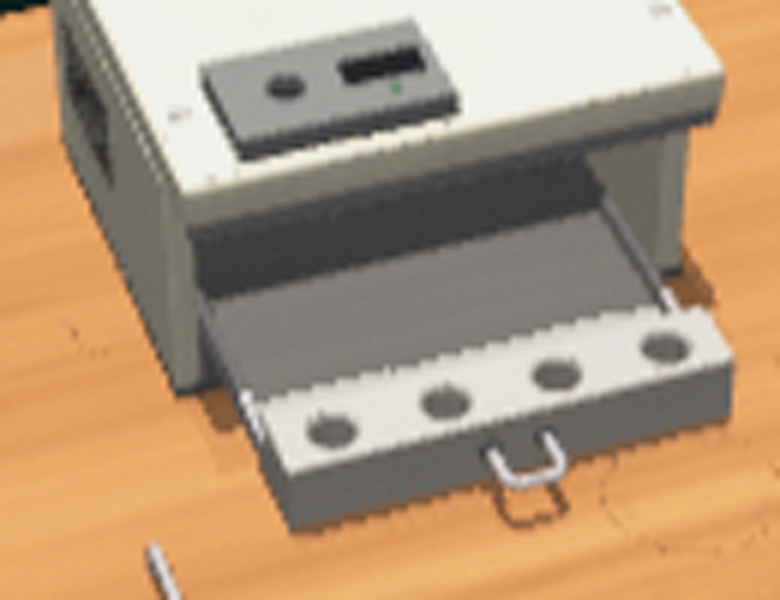

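View pics/t9full.png

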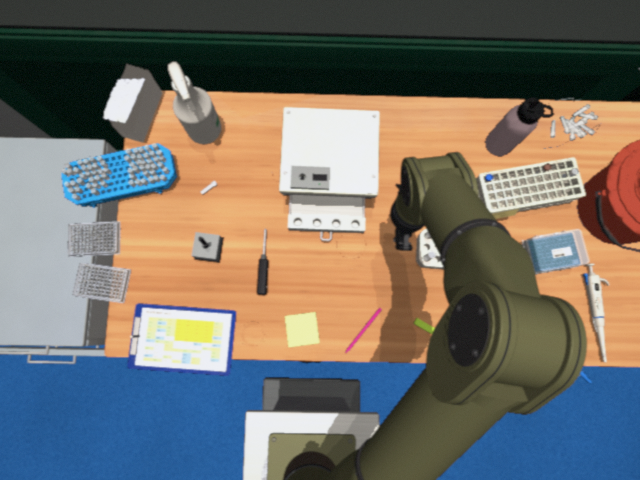

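The carrier is fully out, with four pockets visible at top-crop (166,428) to (513,442). The puller lies parked at top (263,262).

Run:
```python
from m import *
s,t=ld("side9.npz"),ld("top9.npz")
f=lambda x,y,u,v,k:(u+(x+.5)/k-.5,v+(y+.5)/k-.5)
T=[(166,429),(282,433),(397,437),(513,441)];S=[(332,432),(446,403),(556,375),(665,348)]
for a,b in zip(T,S):
    a=f(*a,270,150,6);b=f(*b,240,200,6); print(plane(t,*a,38).round(1),plane(s,*b,38).round(1),tri(t,a,s,b).round(1))
```

```text
[609.7  46.4  38. ] [608.8  47.1  38. ] [610.   46.5  36.6]
[609.1  -1.7  38. ] [608.   -1.3  38. ] [609.4  -1.8  36.6]
[608.5 -49.4  38. ] [607.2 -48.9  38. ] [608.8 -49.6  36.4]
[607.9 -97.6  38. ] [606.  -96.9  38. ] [608.3 -97.9  35.7]
```

Call:
move_arm:
  deltas:
    - {"xyz": [0.08, -0.04, -0.4], "rotation": [0.0007, 0, 0]}
    - {"xyz": [0.124, -0.04, -0.8], "rotation": [0.0007, 0, 0]}
    - {"xyz": [0.124, -0.04, -0.99], "rotation": [0.0007, 0, 0]}
    - {"xyz": [0.124, -0.04, -0.99], "rotation": [0.0007, 0, 0]}
  fingers: 0.4

```text
time_s: 13.6
eef_pos: [580.7, -272.5, 189.3]
tcp_rot: [[1.0, -0.001, 0.021], [-0.021, 0.001, 1.0], [-0.001, -1.0, 0.001]]
wrist_force: [-0.3, 0.9, -0.2]
opening: 33.8
```

```bash
python3 go.py 579.5 -274.8 130 -1
python3 - <<'E'
from m import *
s=cap("side","side10")
crop(s,380,150,500,270,5,"pics/s10.png")
E
```

```text
t 13.6 pos [ 580.7 -272.5  189.3] theta -1.21 tilt [-9.0e-04  1.3e-03 -1.0e+00] F [-0.3  0.9 -0.2] open 33.8 q [ 0.59  0.8  -0.42  1.56  0.39  0.87  0.01]
xyz [-0.0108  0.5929 -0.0241] rot [-0.0002 -0.0006 -0.0002]
```

View pics/s10.png

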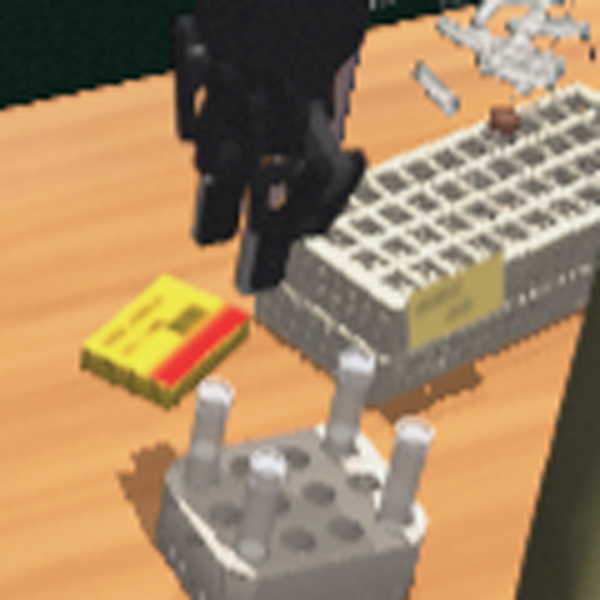

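The gripper is above the far-left tube (top at crop (213,392)). I'll descend.

Call:
move_arm:
  deltas:
    - {"xyz": [0, 0.3, -0.01], "rotation": [0, 0, 0]}
    - {"xyz": [0, 0.6, -0.01], "rotation": [0, 0, 0]}
    - {"xyz": [0, 0.6, -0.01], "rotation": [0, 0, 0]}
    - {"xyz": [0, 0.6, -0.01], "rotation": [0, 0, 0]}

```text
time_s: 14.05
eef_pos: [582.0, -267.7, 130.5]
tcp_rot: [[1.0, -0.0, 0.013], [-0.013, 0.004, 1.0], [-0.0, -1.0, 0.004]]
wrist_force: [-0.4, 0.2, -0.5]
opening: 34.1
```

```bash
python3 go.py 579.5 -274.8 86 -1
```

```text
t 14.05 pos [ 582.  -267.7  130.5] theta -0.77 tilt [-3.0e-04  4.5e-03 -1.0e+00] F [-0.4  0.2 -0.5] open 34.1 q [ 0.57  0.87 -0.39  1.6   0.43  0.76 -0.03]
xyz [-0.0238  0.4446 -0.073 ] rot [-0.0007  0.0006 -0.0001]
```

Call:
move_arm:
  deltas:
    - {"xyz": [0, 0, 0], "rotation": [0, 0, 0]}
    - {"xyz": [0, 0, 0], "rotation": [0, 0, 0]}
    - {"xyz": [0, 0, 0], "rotation": [0, 0, 0]}

```text
time_s: 14.35
eef_pos: [582.3, -270.4, 131.6]
tcp_rot: [[1.0, 0.002, 0.016], [-0.016, 0.002, 1.0], [0.002, -1.0, 0.002]]
wrist_force: [0.1, -0.4, -0.1]
opening: 34.4
```

```bash
python3 go.py 579.5 -274.8 86 -1
```

```text
t 14.35 pos [ 582.3 -270.4  131.6] theta -0.94 tilt [ 0.0023  0.0018 -1.    ] F [ 0.1 -0.4 -0.1] open 34.4 q [ 0.57  0.87 -0.39  1.6   0.43  0.76 -0.03]
xyz [-0.0283  0.4563 -0.0453] rot [-0.0003  0.0002  0.0004]
```

Call:
move_arm:
  deltas:
    - {"xyz": [-0.028, 0.1, -0.045], "rotation": [0, 0, 0]}
    - {"xyz": [-0.028, 0.1, -0.045], "rotation": [0, 0, 0]}
    - {"xyz": [-0.028, 0.1, -0.045], "rotation": [0, 0, 0]}
    - {"xyz": [-0.028, 0.1, -0.045], "rotation": [0, 0, 0]}

```text
time_s: 14.75
eef_pos: [578.7, -274.8, 120.3]
tcp_rot: [[1.0, 0.0, 0.017], [-0.017, 0.003, 1.0], [0.0, -1.0, 0.003]]
wrist_force: [0.7, -0.5, 1.0]
opening: 34.1
```

```bash
python3 go.py 579.5 -274.8 86 -1
```

```text
t 14.75 pos [ 578.7 -274.8  120.3] theta -0.95 tilt [ 2.0e-04  2.7e-03 -1.0e+00] F [ 0.7 -0.5  1. ] open 34.1 q [ 0.58  0.89 -0.38  1.61  0.44  0.74 -0.03]
xyz [ 0.008   0.3427 -0.001 ] rot [-0.0004  0.0001  0.    ]
```

Call:
move_arm:
  deltas:
    - {"xyz": [0.005, 0.12, 0], "rotation": [0, 0, 0]}
    - {"xyz": [0.005, 0.24, 0], "rotation": [0, 0, 0]}
    - {"xyz": [0.005, 0.34, 0], "rotation": [0, 0, 0]}
    - {"xyz": [0.005, 0.34, 0], "rotation": [0, 0, 0]}
    - {"xyz": [0.005, 0.34, 0], "rotation": [0, 0, 0]}

```text
time_s: 15.25
eef_pos: [579.0, -274.5, 85.8]
tcp_rot: [[1.0, -0.001, 0.016], [-0.016, 0.003, 1.0], [-0.001, -1.0, 0.003]]
wrist_force: [0.1, 0.5, 0.4]
opening: 34.0
```

```bash
python3 go.py 579.5 -274.8 86 -1;  python3 - <<'E'
from m import *
s=cap("side","side11")
crop(s,380,170,480,270,6,"pics/s11.png")
E
```

```text
t 15.25 pos [ 579.  -274.5   85.8] theta -0.93 tilt [-6.0e-04  2.9e-03 -1.0e+00] F [0.1 0.5 0.4] open 34.0 q [ 0.56  0.93 -0.36  1.62  0.46  0.68 -0.05]
xyz [ 0.0051 -0.0024 -0.0027] rot [-0.0005  0.0002 -0.0001]
```

View pics/s11.png

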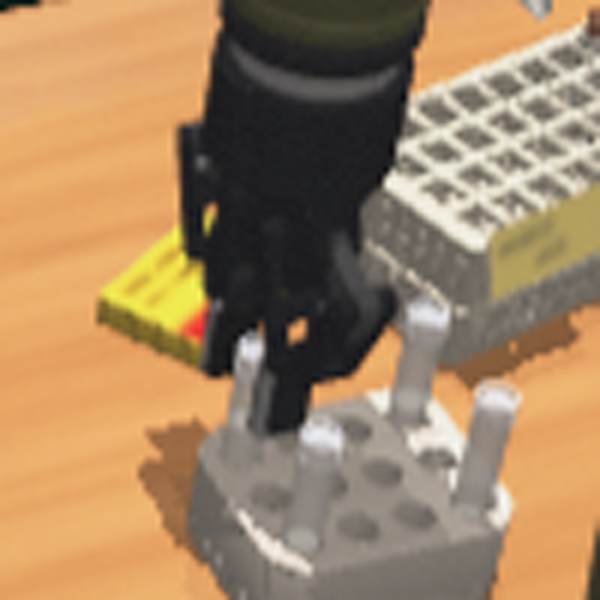

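The tube stands between the two fingers, at crop (248,370). I'll close on it.

Call:
move_arm:
  deltas:
    - {"xyz": [0, 0, 0], "rotation": [0, 0, 0]}
    - {"xyz": [0, 0, 0], "rotation": [0, 0, 0]}
    - {"xyz": [0, 0, 0], "rotation": [0, 0, 0]}
    - {"xyz": [0, 0, 0], "rotation": [0, 0, 0]}
  fingers: 0.0
  newtons: 25

```text
time_s: 15.7
eef_pos: [579.5, -274.8, 86.8]
tcp_rot: [[1.0, 0.001, 0.016], [-0.016, 0.002, 1.0], [0.001, -1.0, 0.002]]
wrist_force: [-0.4, 0.1, 1.9]
opening: 17.0
```

Call:
move_arm:
  deltas:
    - {"xyz": [0, -0.15, 0], "rotation": [0, 0, 0]}
    - {"xyz": [0, -0.35, 0], "rotation": [0, 0, 0]}
    - {"xyz": [0, -0.6, 0], "rotation": [0, 0, 0]}
    - {"xyz": [0, -0.9, 0], "rotation": [0, 0, 0]}
    - {"xyz": [0, -0.97, 0], "rotation": [0, 0, 0]}
    - {"xyz": [0, -0.97, 0], "rotation": [0, 0, 0]}

```text
time_s: 16.3
eef_pos: [580.0, -275.3, 185.3]
tcp_rot: [[1.0, 0.003, 0.017], [-0.017, 0.001, 1.0], [0.003, -1.0, 0.001]]
wrist_force: [0.3, -0.2, -1.2]
opening: 16.9
```

```bash
python3 go.py 608.7 46.8 195 -1;  python3 - <<'E'
from m import *
s=cap("side","side12")
crop(s,380,150,480,250,6,"pics/s12.png")
E
```

```text
t 16.3 pos [ 580.  -275.3  185.3] theta -0.95 tilt [ 0.0033  0.0012 -1.    ] F [ 0.3 -0.2 -1.2] open 16.9 q [ 0.6   0.8  -0.42  1.56  0.4   0.86  0.01]
xyz [ 0.2337 -0.092   3.2251] rot [-0.0002  0.0001  0.0005]
```

View pics/s12.png

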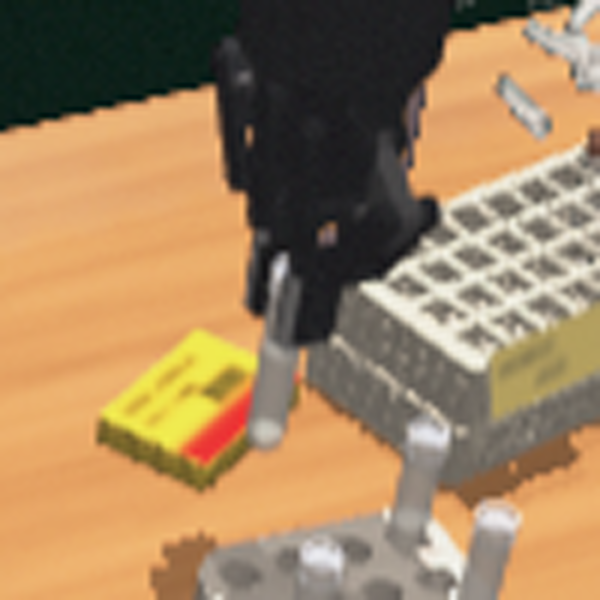

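The tube is held upright and clear of the foam. Next is the far-left pocket.

Call:
move_arm:
  deltas:
    - {"xyz": [0.02, -0.1, 0.25], "rotation": [0, 0, 0]}
    - {"xyz": [0.06, -0.1, 0.6], "rotation": [0, 0, 0]}
    - {"xyz": [0.08, -0.1, 1], "rotation": [0, 0, 0]}

```text
time_s: 16.65
eef_pos: [588.0, -175.4, 192.2]
tcp_rot: [[1.0, -0.002, 0.019], [-0.019, 0.002, 1.0], [-0.002, -1.0, 0.002]]
wrist_force: [0.4, 0.5, -0.2]
opening: 16.8
```

Call:
move_arm:
  deltas:
    - {"xyz": [0.02, 0, 0.4], "rotation": [0, 0, 0]}
    - {"xyz": [0.06, 0, 0.8], "rotation": [0, 0, 0]}
    - {"xyz": [0.08, 0, 1], "rotation": [0, 0, 0]}

```text
time_s: 16.95
eef_pos: [597.7, -69.9, 192.6]
tcp_rot: [[1.0, -0.002, 0.011], [-0.011, 0.006, 1.0], [-0.002, -1.0, 0.006]]
wrist_force: [-0.5, 0.3, 0.5]
opening: 17.3
```

Call:
move_arm:
  deltas:
    - {"xyz": [0.02, 0, 0.4], "rotation": [0, 0, 0]}
    - {"xyz": [0.06, 0, 0.8], "rotation": [0, 0, 0]}
    - {"xyz": [0.08, 0, 0.95], "rotation": [0, 0, 0]}
    - {"xyz": [0.08, 0, 1], "rotation": [0, 0, 0]}

```text
time_s: 17.35
eef_pos: [607.4, 27.4, 193.0]
tcp_rot: [[1.0, -0.002, 0.012], [-0.012, 0.004, 1.0], [-0.002, -1.0, 0.004]]
wrist_force: [0.2, 0.2, -0.8]
opening: 17.2
```

```bash
python3 go.py 608.7 46.8 195 -1
```

```text
t 17.35 pos [607.4  27.4 193. ] theta -0.69 tilt [-0.0018  0.0036 -1.    ] F [ 0.2  0.2 -0.8] open 17.2 q [ 0.1   0.75 -0.38  1.66  0.36  0.8  -0.46]
xyz [ 0.0106 -0.0192  0.194 ] rot [-0.0006  0.0008 -0.0003]
```

Call:
move_arm:
  deltas:
    - {"xyz": [0.01, 0, 0.15], "rotation": [0, 0, 0]}
    - {"xyz": [0.01, 0.1, 0.194], "rotation": [-0.0006, 0.0005, 0]}
    - {"xyz": [0.01, 0.4, 0.194], "rotation": [-0.0006, 0.0005, 0]}
    - {"xyz": [0.01, 0.65, 0.194], "rotation": [-0.0006, 0.0005, 0]}
    - {"xyz": [0.01, 0.67, 0.194], "rotation": [-0.0006, 0.0005, 0]}
    - {"xyz": [0.01, 0.67, 0.194], "rotation": [-0.0006, 0.0005, 0]}
    - {"xyz": [0.01, 0.67, 0.194], "rotation": [-0.0006, 0.0005, 0]}

```text
time_s: 18.05
eef_pos: [610.2, 43.8, 128.1]
tcp_rot: [[1.0, 0.002, 0.02], [-0.02, -0.001, 1.0], [0.002, -1.0, -0.001]]
wrist_force: [1.1, 0.3, 0.4]
opening: 16.7
```

```bash
python3 go.py 608.7 46.8 86 -1;  python3 - <<'E'
from m import *
s=cap("side","side13")
crop(s,240,160,370,260,6,"pics/s13.png")
E
```

```text
t 18.05 pos [610.2  43.8 128.1] theta -1.17 tilt [ 0.002  -0.0011 -1.    ] F [1.1 0.3 0.4] open 16.7 q [ 0.04  0.84 -0.33  1.7   0.41  0.67 -0.53]
xyz [-0.0169  0.4211  0.0298] rot [ 0.0002 -0.0005  0.0003]
```

View pics/s13.png

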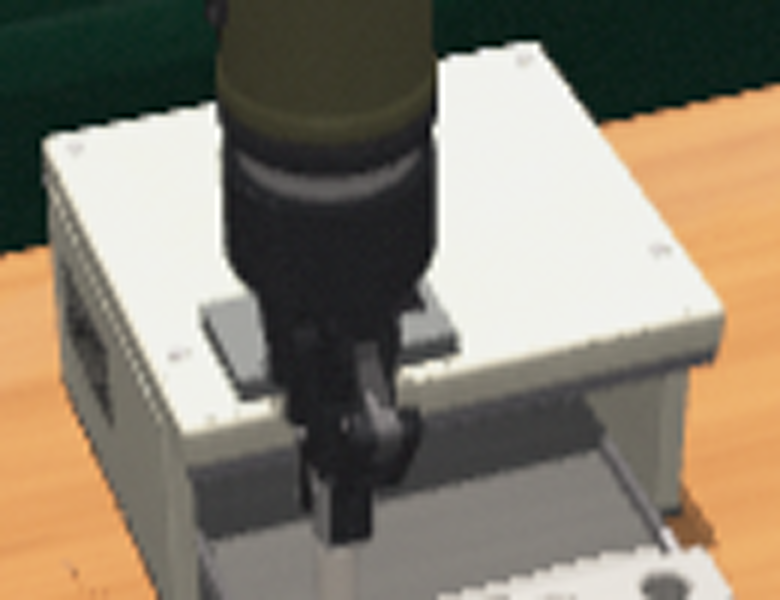

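Call:
move_arm:
  deltas:
    - {"xyz": [-0.017, 0.02, 0.03], "rotation": [0, 0, 0]}
    - {"xyz": [-0.017, 0.02, 0.03], "rotation": [0, 0, 0]}
    - {"xyz": [-0.017, 0.02, 0.03], "rotation": [0, 0, 0]}
    - {"xyz": [-0.017, 0.02, 0.03], "rotation": [0, 0, 0]}

```text
time_s: 18.5
eef_pos: [607.9, 47.2, 125.4]
tcp_rot: [[1.0, 0.001, 0.02], [-0.02, -0.001, 1.0], [0.001, -1.0, -0.001]]
wrist_force: [-1.0, -0.7, -0.6]
opening: 16.6
```

```bash
python3 go.py 608.7 46.8 86 -1;  python3 - <<'E'
from m import *
s=cap("side","side13");t=cap("top","top13")
crop(s,240,190,370,290,6,"pics/s13b.png");crop(t,270,150,400,250,6,"pics/t13.png")
E
```

```text
t 18.5 pos [607.9  47.2 125.4] theta -1.12 tilt [ 6.0e-04 -1.3e-03 -1.0e+00] F [-1.  -0.7 -0.6] open 16.6 q [ 0.03  0.84 -0.33  1.71  0.41  0.66 -0.54]
xyz [ 0.0078  0.394  -0.0031] rot [ 0.0002 -0.0003  0.0001]
```

View pics/s13b.png

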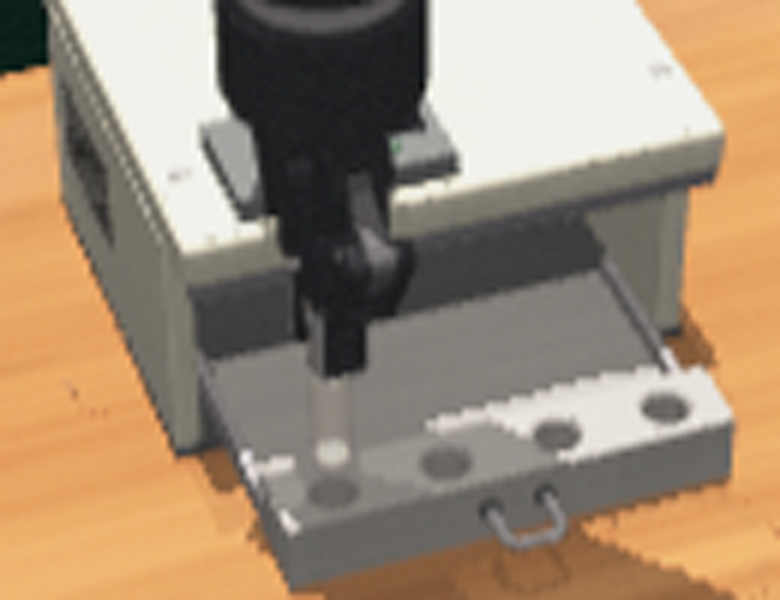

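The tube bottom (crop (333,452)) is directly above the pocket (333,492). I'll lower.

Call:
move_arm:
  deltas:
    - {"xyz": [0.008, 0.08, 0], "rotation": [0, 0, 0]}
    - {"xyz": [0.008, 0.14, 0], "rotation": [0, 0, 0]}
    - {"xyz": [0.008, 0.2, 0], "rotation": [0, 0, 0]}
    - {"xyz": [0.008, 0.2, 0], "rotation": [0, 0, 0]}

```text
time_s: 19.0
eef_pos: [608.2, 47.0, 103.9]
tcp_rot: [[1.0, -0.001, 0.019], [-0.019, -0.001, 1.0], [-0.001, -1.0, -0.001]]
wrist_force: [1.1, -0.4, -1.0]
opening: 17.1
```

```bash
python3 go.py 608.7 46.8 86 -1;  python3 - <<'E'
from m import *
s=cap("side","side14")
crop(s,270,240,330,300,10,"pics/s14.png")
E
```

```text
t 19.0 pos [608.2  47.  103.9] theta -1.11 tilt [-0.0011 -0.0015 -1.    ] F [ 1.1 -0.4 -1. ] open 17.1 q [ 0.02  0.87 -0.32  1.72  0.42  0.62 -0.55]
xyz [ 0.0051  0.1794 -0.002 ] rot [ 0.0002 -0.0003 -0.0002]
```

View pics/s14.png

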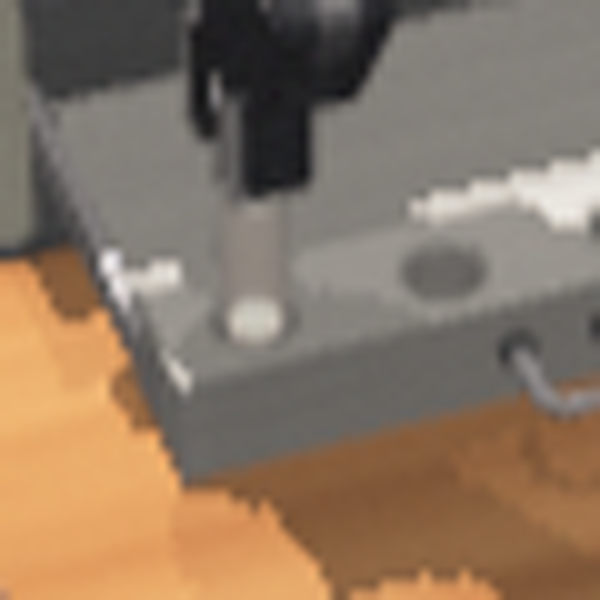

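Call:
move_arm:
  deltas:
    - {"xyz": [0, 0.06, 0], "rotation": [0, 0, 0]}
    - {"xyz": [0, 0.11, 0], "rotation": [0, 0, 0]}
    - {"xyz": [0, 0.14, 0], "rotation": [0, 0, 0]}
    - {"xyz": [0, 0.14, 0], "rotation": [0, 0, 0]}

```text
time_s: 19.45
eef_pos: [608.3, 47.0, 90.6]
tcp_rot: [[1.0, -0.001, 0.02], [-0.02, -0.001, 1.0], [-0.001, -1.0, -0.001]]
wrist_force: [0.7, 0.1, 0.1]
opening: 16.9
```

```bash
python3 go.py 608.7 46.8 86 -1;  python3 - <<'E'
from m import *
s=cap("side","side14")
crop(s,270,240,330,300,10,"pics/s14b.png")
E
```

```text
t 19.45 pos [608.3  47.   90.6] theta -1.12 tilt [-6.0e-04 -1.4e-03 -1.0e+00] F [0.7 0.1 0.1] open 16.9 q [ 0.02  0.89 -0.31  1.72  0.43  0.6  -0.56]
xyz [ 0.0038  0.0462 -0.0021] rot [ 0.0002 -0.0003 -0.0001]
```

View pics/s14b.png

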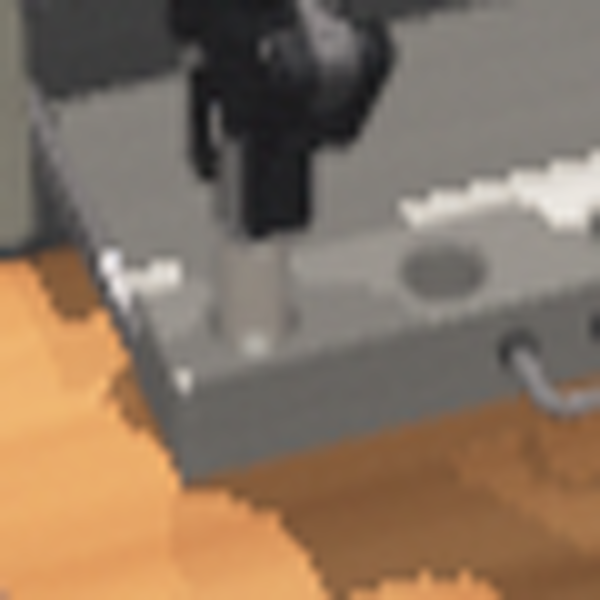

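The tube is entering the pocket freely. I'll lower the last 5 mm, release and rise.

Call:
move_arm:
  deltas:
    - {"xyz": [0, 0.03, 0], "rotation": [0, 0, 0]}
    - {"xyz": [0, 0.05, 0], "rotation": [0, 0, 0]}
    - {"xyz": [0, 0.05, 0], "rotation": [0, 0, 0]}
    - {"xyz": [0, 0.05, 0], "rotation": [0, 0, 0]}

```text
time_s: 19.9
eef_pos: [608.0, 47.1, 86.1]
tcp_rot: [[1.0, -0.001, 0.019], [-0.019, -0.001, 1.0], [-0.001, -1.0, -0.001]]
wrist_force: [-2.4, -0.4, 0.7]
opening: 16.9
```

Call:
move_arm:
  deltas:
    - {"xyz": [0, 0, 0], "rotation": [0, 0, 0]}
    - {"xyz": [0, 0, 0], "rotation": [0, 0, 0]}
    - {"xyz": [0, 0, 0], "rotation": [0, 0, 0]}
    - {"xyz": [0, -0.15, 0], "rotation": [0, 0, 0]}
    - {"xyz": [0, -0.4, 0], "rotation": [0, 0, 0]}
    - {"xyz": [0, -0.7, 0], "rotation": [0, 0, 0]}
    - {"xyz": [0, -0.9, 0], "rotation": [0, 0, 0]}
  fingers: 0.4

```text
time_s: 20.6
eef_pos: [610.5, 47.4, 178.9]
tcp_rot: [[1.0, 0.005, 0.02], [-0.02, -0.0, 1.0], [0.005, -1.0, -0.0]]
wrist_force: [1.5, 0.5, 0.1]
opening: 34.4
```

Call:
move_arm:
  deltas:
    - {"xyz": [-0.05, 0, -0.3], "rotation": [0, 0, 0]}
    - {"xyz": [-0.1, 0, -0.8], "rotation": [0, 0, 0]}
    - {"xyz": [-0.17, 0, -1], "rotation": [0, 0, 0]}

```text
time_s: 20.9
eef_pos: [590.4, -58.9, 177.1]
tcp_rot: [[1.0, 0.003, 0.026], [-0.026, -0.006, 1.0], [0.003, -1.0, -0.006]]
wrist_force: [-0.2, -0.1, 0.1]
opening: 34.3
```

```bash
python3 go.py 523.2 -270.8 175 -1;  python3 - <<'E'
from m import *
s=cap("side","side15")
crop(s,240,190,370,290,6,"pics/s15.png")
E
```

```text
t 20.9 pos [590.4 -58.9 177.1] theta -1.46 tilt [ 0.0027 -0.006  -1.    ] F [-0.2 -0.1  0.1] open 34.3 q [ 0.23  0.75 -0.38  1.73  0.39  0.74 -0.37]
xyz [-0.6179  0.0319 -2.1355] rot [ 0.0009 -0.0013  0.0005]
```

View pics/s15.png

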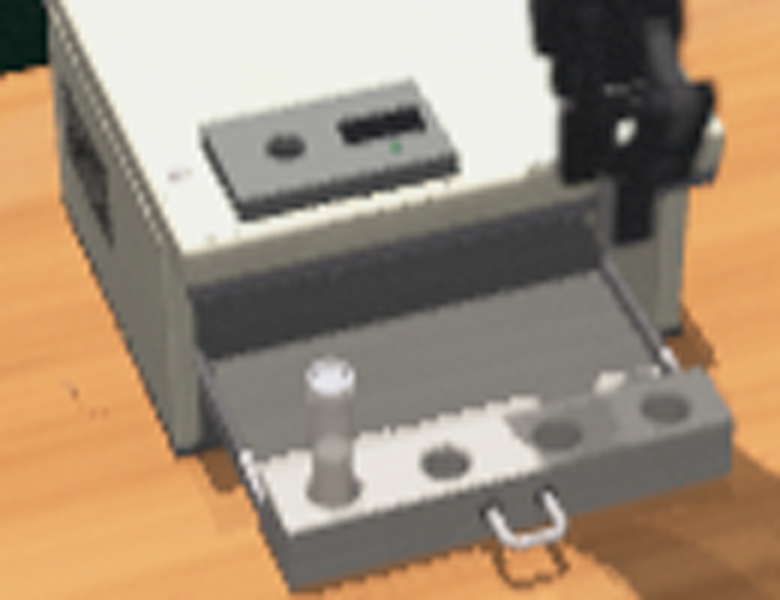

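The first tube stands in the leftmost pocket (crop (333,430)). Next tube: front-left in the foam.

Call:
move_arm:
  deltas:
    - {"xyz": [-0.12, 0, -0.4], "rotation": [0.0009, -0.0013, 0]}
    - {"xyz": [-0.25, 0, -0.8], "rotation": [0.0009, -0.0013, 0]}
    - {"xyz": [-0.32, 0, -1], "rotation": [0.0009, -0.0013, 0]}

```text
time_s: 21.25
eef_pos: [555.0, -156.7, 176.9]
tcp_rot: [[1.0, 0.001, 0.016], [-0.016, 0.001, 1.0], [0.001, -1.0, 0.001]]
wrist_force: [-0.3, -2.2, 0.1]
opening: 34.1
```

Call:
move_arm:
  deltas:
    - {"xyz": [-0.12, 0, -0.4], "rotation": [0, 0, 0]}
    - {"xyz": [-0.25, 0, -0.8], "rotation": [0, 0, 0]}
    - {"xyz": [-0.31, 0, -0.95], "rotation": [0, 0, 0]}
    - {"xyz": [-0.31, 0, -1], "rotation": [0, 0, 0]}
    - {"xyz": [-0.31, 0, -1], "rotation": [0, 0, 0]}

```text
time_s: 21.75
eef_pos: [524.7, -251.0, 176.4]
tcp_rot: [[1.0, 0.002, 0.012], [-0.012, 0.005, 1.0], [0.002, -1.0, 0.005]]
wrist_force: [0.5, 0.2, 0.7]
opening: 34.2
```

```bash
python3 go.py 523.2 -270.8 125 -1
```

```text
t 21.75 pos [ 524.7 -251.   176.4] theta -0.66 tilt [ 0.0024  0.0049 -1.    ] F [0.5 0.2 0.7] open 34.2 q [ 0.61  0.75 -0.42  1.76  0.42  0.73 -0.04]
xyz [-0.0137  0.5131 -0.2007] rot [-0.0008  0.0009  0.0004]
```

Call:
move_arm:
  deltas:
    - {"xyz": [-0.014, 0.1, -0.2], "rotation": [-0.0006, 0.0006, 0]}
    - {"xyz": [-0.014, 0.4, -0.2], "rotation": [-0.0006, 0.0006, 0]}
    - {"xyz": [-0.014, 0.51, -0.2], "rotation": [-0.0006, 0.0006, 0]}
    - {"xyz": [-0.014, 0.51, -0.2], "rotation": [-0.0006, 0.0006, 0]}
    - {"xyz": [-0.014, 0.51, -0.2], "rotation": [-0.0006, 0.0006, 0]}
    - {"xyz": [-0.014, 0.51, -0.2], "rotation": [-0.0006, 0.0006, 0]}

```text
time_s: 22.35
eef_pos: [523.0, -270.8, 125.9]
tcp_rot: [[1.0, 0.002, 0.014], [-0.014, 0.0, 1.0], [0.002, -1.0, 0.0]]
wrist_force: [-0.7, -0.0, 0.2]
opening: 33.8
```

```bash
python3 go.py 523.2 -270.8 86 -1
```

```text
t 22.35 pos [ 523.  -270.8  125.9] theta -0.81 tilt [ 2.1e-03  3.0e-04 -1.0e+00] F [-0.7 -0.   0.2] open 33.8 q [ 0.62  0.82 -0.38  1.77  0.47  0.64 -0.05]
xyz [ 1.600e-03  3.986e-01 -3.000e-04] rot [-0.0001  0.0005  0.0003]
```

Aligned, so I descend, then close and lift.

Call:
move_arm:
  deltas:
    - {"xyz": [0, 0.12, 0], "rotation": [0, 0, 0]}
    - {"xyz": [0, 0.25, 0], "rotation": [0, 0, 0]}
    - {"xyz": [0, 0.36, 0], "rotation": [0, 0, 0]}
    - {"xyz": [0, 0.4, 0], "rotation": [0, 0, 0]}
    - {"xyz": [0, 0.4, 0], "rotation": [0, 0, 0]}
    - {"xyz": [0, 0.4, 0], "rotation": [0, 0, 0]}

```text
time_s: 22.95
eef_pos: [522.1, -271.1, 84.8]
tcp_rot: [[1.0, 0.0, 0.015], [-0.015, 0.001, 1.0], [0.0, -1.0, 0.001]]
wrist_force: [0.5, -0.4, -0.5]
opening: 34.1
```

Call:
move_arm:
  deltas:
    - {"xyz": [0, 0, 0], "rotation": [0, 0, 0]}
    - {"xyz": [0, 0, 0], "rotation": [0, 0, 0]}
    - {"xyz": [0, 0, 0], "rotation": [0, 0, 0]}
    - {"xyz": [0, 0, 0], "rotation": [0, 0, 0]}
  fingers: 0.0
  newtons: 25

```text
time_s: 23.35
eef_pos: [522.3, -271.3, 85.3]
tcp_rot: [[1.0, 0.001, 0.015], [-0.015, 0.0, 1.0], [0.001, -1.0, 0.0]]
wrist_force: [0.1, 0.6, 1.6]
opening: 16.9
```

Call:
move_arm:
  deltas:
    - {"xyz": [0, -0.15, 0], "rotation": [0, 0, 0]}
    - {"xyz": [0, -0.35, 0], "rotation": [0, 0, 0]}
    - {"xyz": [0, -0.6, 0], "rotation": [0, 0, 0]}
    - {"xyz": [0, -0.9, 0], "rotation": [0, 0, 0]}
    - {"xyz": [0, -1, 0], "rotation": [0, 0, 0]}
    - {"xyz": [0, -1, 0], "rotation": [0, 0, 0]}

```text
time_s: 23.95
eef_pos: [522.7, -271.6, 186.9]
tcp_rot: [[1.0, 0.003, 0.015], [-0.015, -0.001, 1.0], [0.003, -1.0, -0.001]]
wrist_force: [-0.7, 0.6, -1.2]
opening: 16.6
```

```bash
python3 go.py 608.2 -1.4 190 -1;  python3 - <<'E'
from m import *
s=cap("side","side16")
crop(s,380,150,480,270,5,"pics/s16.png")
E
```

```text
t 23.95 pos [ 522.7 -271.6  186.9] theta -0.88 tilt [ 3.4e-03 -9.0e-04 -1.0e+00] F [-0.7  0.6 -1.2] open 16.6 q [ 0.65  0.74 -0.43  1.73  0.42  0.76 -0.01]
xyz [ 0.8128 -0.0304  2.715 ] rot [0.0001 0.0003 0.0006]
```

View pics/s16.png

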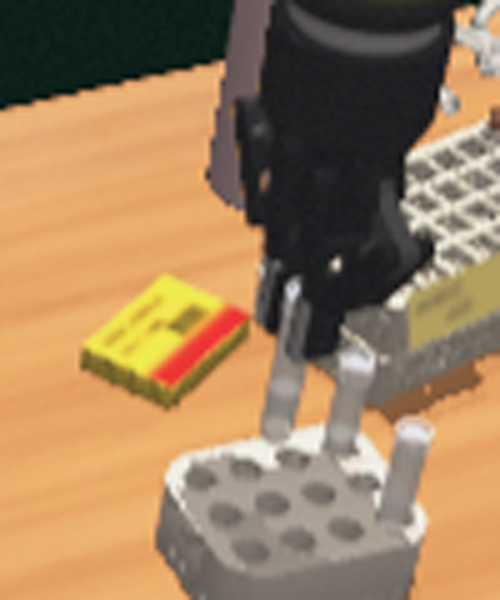

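Call:
move_arm:
  deltas:
    - {"xyz": [0.1, -0.05, 0.25], "rotation": [0, 0, 0]}
    - {"xyz": [0.2, -0.05, 0.6], "rotation": [0, 0, 0]}
    - {"xyz": [0.27, -0.05, 0.9], "rotation": [0, 0, 0]}

```text
time_s: 24.3
eef_pos: [549.9, -180.0, 188.5]
tcp_rot: [[1.0, -0.002, 0.015], [-0.015, 0.002, 1.0], [-0.002, -1.0, 0.002]]
wrist_force: [0.6, 0.3, -0.6]
opening: 17.0
```

Call:
move_arm:
  deltas:
    - {"xyz": [0.1, 0, 0.4], "rotation": [0, 0, 0]}
    - {"xyz": [0.2, 0, 0.8], "rotation": [0, 0, 0]}
    - {"xyz": [0.27, 0, 0.9], "rotation": [0, 0, 0]}

```text
time_s: 24.6
eef_pos: [578.5, -85.0, 188.9]
tcp_rot: [[1.0, -0.002, 0.007], [-0.007, 0.005, 1.0], [-0.002, -1.0, 0.005]]
wrist_force: [0.7, -0.0, -0.9]
opening: 17.1
```

Call:
move_arm:
  deltas:
    - {"xyz": [0.1, 0, 0.4], "rotation": [0, 0, 0]}
    - {"xyz": [0.2, 0, 0.7], "rotation": [0, 0, 0]}
    - {"xyz": [0.27, 0, 0.85], "rotation": [0, 0, 0]}
    - {"xyz": [0.27, 0, 0.9], "rotation": [0, 0, 0]}
    - {"xyz": [0.27, 0, 0.9], "rotation": [0, 0, 0]}

```text
time_s: 25.1
eef_pos: [606.3, -3.5, 189.3]
tcp_rot: [[1.0, -0.002, 0.015], [-0.015, -0.001, 1.0], [-0.002, -1.0, -0.001]]
wrist_force: [0.5, 0.7, -0.1]
opening: 17.0
```

```bash
python3 go.py 608.2 -1.9 124 -1
```

```text
t 25.1 pos [606.3  -3.5 189.3] theta -0.88 tilt [-1.8e-03 -7.0e-04 -1.0e+00] F [ 0.5  0.7 -0.1] open 17.0 q [ 0.15  0.75 -0.39  1.67  0.37  0.79 -0.43]
xyz [0.0201 0.6525 0.0169] rot [ 0.0001  0.0003 -0.0003]
```

Call:
move_arm:
  deltas:
    - {"xyz": [0.02, 0.15, 0.017], "rotation": [0, 0, 0]}
    - {"xyz": [0.02, 0.4, 0.017], "rotation": [0, 0, 0]}
    - {"xyz": [0.02, 0.6, 0.017], "rotation": [0, 0, 0]}
    - {"xyz": [0.02, 0.65, 0.017], "rotation": [0, 0, 0]}
    - {"xyz": [0.02, 0.65, 0.017], "rotation": [0, 0, 0]}
    - {"xyz": [0.02, 0.65, 0.017], "rotation": [0, 0, 0]}

```text
time_s: 25.7
eef_pos: [609.4, -1.5, 125.5]
tcp_rot: [[1.0, 0.001, 0.016], [-0.016, 0.0, 1.0], [0.001, -1.0, 0.0]]
wrist_force: [0.4, -0.1, -0.2]
opening: 16.8
```

```bash
python3 go.py 608.2 -1.9 103 -1
```

```text
t 25.7 pos [609.4  -1.5 125.5] theta -0.93 tilt [ 1.1e-03  4.0e-04 -1.0e+00] F [ 0.4 -0.1 -0.2] open 16.8 q [ 0.12  0.84 -0.35  1.71  0.42  0.67 -0.47]
xyz [-0.0125  0.2252 -0.0046] rot [-0.0001  0.0002  0.0002]
```

Call:
move_arm:
  deltas:
    - {"xyz": [-0.01, 0.07, -0.004], "rotation": [0, 0, 0]}
    - {"xyz": [-0.01, 0.14, -0.004], "rotation": [0, 0, 0]}
    - {"xyz": [-0.01, 0.2, -0.004], "rotation": [0, 0, 0]}
    - {"xyz": [-0.01, 0.2, -0.004], "rotation": [0, 0, 0]}
    - {"xyz": [-0.01, 0.2, -0.004], "rotation": [0, 0, 0]}

```text
time_s: 26.2
eef_pos: [608.0, -1.1, 104.9]
tcp_rot: [[1.0, -0.0, 0.015], [-0.015, 0.001, 1.0], [-0.0, -1.0, 0.001]]
wrist_force: [0.6, -0.1, 0.2]
opening: 17.0
```

```bash
python3 go.py 608.2 -1.9 85 -1;  python3 - <<'E'
from m import *
s=cap("side","side17")
crop(s,270,230,340,300,8,"pics/s17.png")
E
```

```text
t 26.2 pos [608.   -1.1 104.9] theta -0.86 tilt [-1.e-04  6.e-04 -1.e+00] F [ 0.6 -0.1  0.2] open 17.0 q [ 0.11  0.87 -0.33  1.72  0.44  0.62 -0.49]
xyz [ 0.0025  0.1988 -0.0083] rot [-0.0001  0.0004 -0.    ]
```

View pics/s17.png

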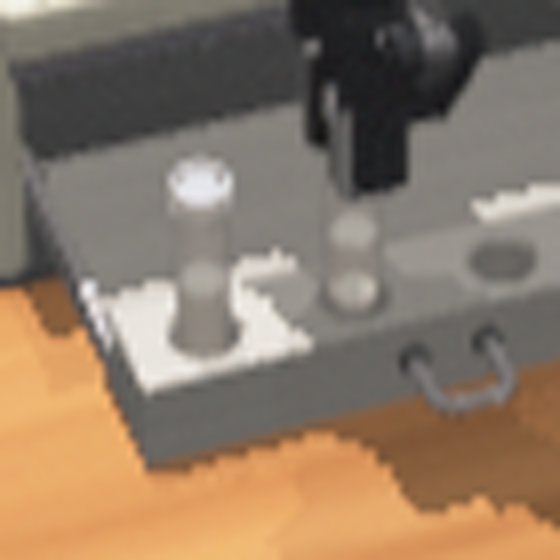

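Tube 2 is centred over pocket 2 (crop (352,300)). I'll lower the final 20 mm and release.

Call:
move_arm:
  deltas:
    - {"xyz": [0, 0.06, -0.008], "rotation": [0, 0, 0]}
    - {"xyz": [0, 0.12, -0.008], "rotation": [0, 0, 0]}
    - {"xyz": [0, 0.17, -0.008], "rotation": [0, 0, 0]}
    - {"xyz": [0, 0.2, -0.008], "rotation": [0, 0, 0]}
    - {"xyz": [0, 0.2, -0.008], "rotation": [0, 0, 0]}
    - {"xyz": [0, 0.2, -0.008], "rotation": [0, 0, 0]}

```text
time_s: 26.85
eef_pos: [606.4, -1.8, 84.9]
tcp_rot: [[1.0, -0.003, 0.015], [-0.015, 0.0, 1.0], [-0.003, -1.0, 0.0]]
wrist_force: [-5.1, 0.6, 4.2]
opening: 16.9
```

Call:
move_arm:
  deltas:
    - {"xyz": [0, 0, 0], "rotation": [0, 0, 0]}
    - {"xyz": [0, 0, 0], "rotation": [0, 0, 0]}
    - {"xyz": [0, 0, 0], "rotation": [0, 0, 0]}
    - {"xyz": [0, -0.15, 0], "rotation": [0, 0, 0]}
    - {"xyz": [0, -0.4, 0], "rotation": [0, 0, 0]}
    - {"xyz": [0, -0.7, 0], "rotation": [0, 0, 0]}
    - {"xyz": [0, -0.9, 0], "rotation": [0, 0, 0]}
  fingers: 0.4

```text
time_s: 27.55
eef_pos: [609.4, -1.7, 177.3]
tcp_rot: [[1.0, 0.004, 0.015], [-0.015, 0.001, 1.0], [0.004, -1.0, 0.001]]
wrist_force: [-0.1, -0.7, -0.1]
opening: 34.2
```

Call:
move_arm:
  deltas:
    - {"xyz": [-0.03, 0, -0.3], "rotation": [0, 0, 0]}
    - {"xyz": [-0.06, 0, -0.8], "rotation": [0, 0, 0]}
    - {"xyz": [-0.09, 0, -1], "rotation": [0, 0, 0]}

```text
time_s: 27.85
eef_pos: [597.5, -108.4, 175.3]
tcp_rot: [[1.0, 0.001, 0.021], [-0.021, -0.004, 1.0], [0.001, -1.0, -0.004]]
wrist_force: [0.4, -0.3, -0.8]
opening: 34.2
```

```bash
python3 go.py 574.5 -353 175 -1;  python3 - <<'E'
from m import *
s=cap("side","side18")
crop(s,240,190,370,290,6,"pics/s18.png")
E
```

```text
t 27.85 pos [ 597.5 -108.4  175.3] theta -1.21 tilt [ 0.0011 -0.0042 -1.    ] F [ 0.4 -0.3 -0.8] open 34.2 q [ 0.32  0.77 -0.39  1.68  0.4   0.77 -0.29]
xyz [-0.178   0.0133 -2.4505] rot [ 0.0007 -0.0006  0.0002]
```

View pics/s18.png

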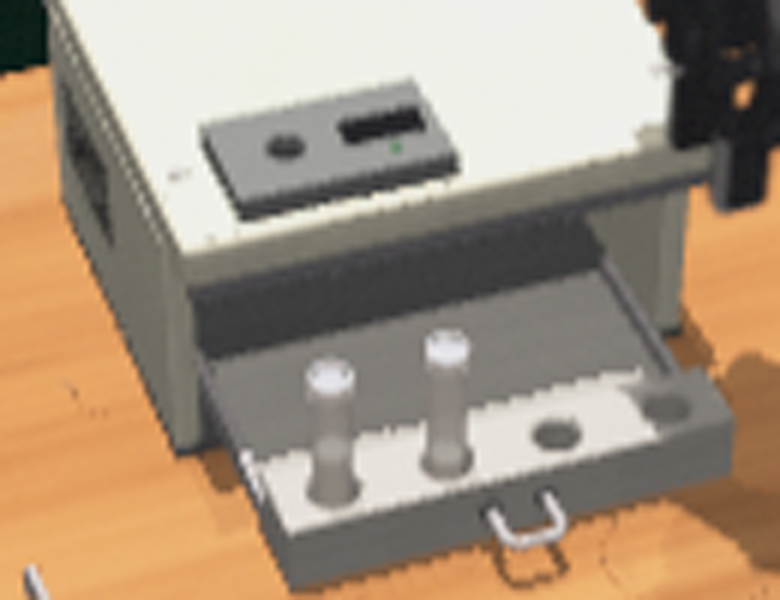

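Two tubes are placed. Next is the far-right tube.

Call:
move_arm:
  deltas:
    - {"xyz": [-0.02, 0, -0.4], "rotation": [0.0007, -0.0006, 0]}
    - {"xyz": [-0.05, 0, -0.8], "rotation": [0.0007, -0.0006, 0]}
    - {"xyz": [-0.08, 0, -1], "rotation": [0.0007, -0.0006, 0]}

```text
time_s: 28.2
eef_pos: [587.7, -206.8, 175.0]
tcp_rot: [[1.0, 0.001, 0.016], [-0.016, 0.002, 1.0], [0.001, -1.0, 0.002]]
wrist_force: [0.0, 0.1, -0.6]
opening: 34.0
```

Call:
move_arm:
  deltas:
    - {"xyz": [-0.04, 0, -0.4], "rotation": [0, 0, 0]}
    - {"xyz": [-0.08, 0, -0.8], "rotation": [0, 0, 0]}
    - {"xyz": [-0.1, 0, -1], "rotation": [0, 0, 0]}

```text
time_s: 28.5
eef_pos: [575.9, -306.9, 174.5]
tcp_rot: [[1.0, 0.001, 0.017], [-0.017, 0.001, 1.0], [0.001, -1.0, 0.001]]
wrist_force: [0.6, 0.2, -0.3]
opening: 34.1
```

Call:
move_arm:
  deltas:
    - {"xyz": [0, 0, -0.3], "rotation": [0, 0, 0]}
    - {"xyz": [0, 0, -0.4], "rotation": [0, 0, 0]}
    - {"xyz": [0, 0.1, -0.45], "rotation": [0, 0, 0]}
    - {"xyz": [0, 0.3, -0.45], "rotation": [0, 0, 0]}
    - {"xyz": [0, 0.45, -0.45], "rotation": [0, 0, 0]}
    - {"xyz": [0, 0.45, -0.45], "rotation": [0, 0, 0]}
    - {"xyz": [0, 0.45, -0.45], "rotation": [0, 0, 0]}

```text
time_s: 29.2
eef_pos: [576.7, -345.0, 128.9]
tcp_rot: [[1.0, -0.0, 0.01], [-0.01, 0.006, 1.0], [-0.0, -1.0, 0.006]]
wrist_force: [0.8, 0.8, -0.2]
opening: 34.0
```

```bash
python3 go.py 574.5 -353 125 -1
```

```text
t 29.2 pos [ 576.7 -345.   128.9] theta -0.56 tilt [-2.0e-04  6.1e-03 -1.0e+00] F [ 0.8  0.8 -0.2] open 34.0 q [ 0.69  0.92 -0.42  1.49  0.45  0.83  0.1 ]
xyz [-0.0208  0.0387 -0.0806] rot [-0.001   0.0012 -0.    ]
```

Call:
move_arm:
  deltas:
    - {"xyz": [-0.02, 0.03, -0.06], "rotation": [-0.0005, 0.0006, 0]}
    - {"xyz": [-0.02, 0.03, -0.06], "rotation": [-0.0005, 0.0006, 0]}
    - {"xyz": [-0.02, 0.03, -0.06], "rotation": [-0.0005, 0.0006, 0]}
    - {"xyz": [-0.02, 0.03, -0.06], "rotation": [-0.0005, 0.0006, 0]}
    - {"xyz": [-0.02, 0.03, -0.06], "rotation": [-0.0005, 0.0006, 0]}

```text
time_s: 29.7
eef_pos: [574.4, -352.3, 126.4]
tcp_rot: [[1.0, 0.001, 0.015], [-0.015, 0.002, 1.0], [0.001, -1.0, 0.002]]
wrist_force: [-0.4, -0.0, -0.5]
opening: 33.8
```

```bash
python3 go.py 574.5 -353 86 -1
python3 - <<'E'
from m import *
s=cap("side","side19")
crop(s,400,170,480,270,6,"pics/s19.png")
E
```

```text
t 29.7 pos [ 574.4 -352.3  126.4] theta -0.87 tilt [ 7.0e-04  1.8e-03 -1.0e+00] F [-0.4 -0.  -0.5] open 33.8 q [ 0.69  0.92 -0.42  1.49  0.45  0.83  0.1 ]
xyz [ 4.000e-04  4.045e-01 -8.000e-03] rot [-0.0003  0.0004  0.0001]
```

View pics/s19.png

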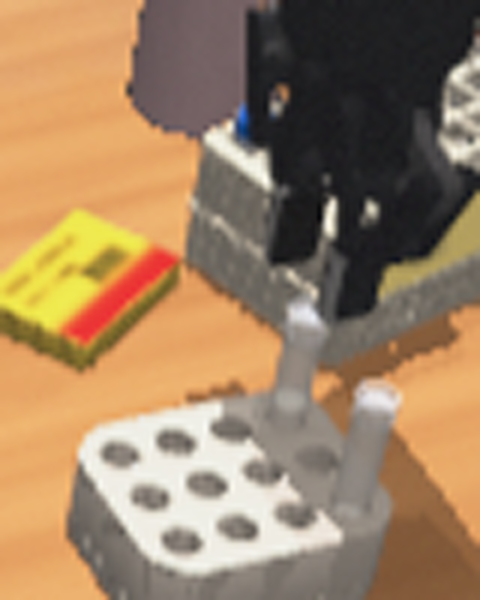

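Aligned above the tube (top at crop (305,312)). I'll descend, grip and lift.

Call:
move_arm:
  deltas:
    - {"xyz": [0, 0.12, -0.006], "rotation": [0, 0, 0]}
    - {"xyz": [0, 0.25, -0.006], "rotation": [0, 0, 0]}
    - {"xyz": [0, 0.36, -0.006], "rotation": [0, 0, 0]}
    - {"xyz": [0, 0.4, -0.006], "rotation": [0, 0, 0]}
    - {"xyz": [0, 0.4, -0.006], "rotation": [0, 0, 0]}
    - {"xyz": [0, 0.4, -0.006], "rotation": [0, 0, 0]}

```text
time_s: 30.35
eef_pos: [574.5, -352.8, 86.2]
tcp_rot: [[1.0, 0.0, 0.015], [-0.015, 0.002, 1.0], [0.0, -1.0, 0.002]]
wrist_force: [-0.5, -0.4, -0.8]
opening: 34.5
```

Call:
move_arm:
  deltas:
    - {"xyz": [0, 0, 0], "rotation": [0, 0, 0]}
    - {"xyz": [0, 0, 0], "rotation": [0, 0, 0]}
    - {"xyz": [0, 0, 0], "rotation": [0, 0, 0]}
    - {"xyz": [0, 0, 0], "rotation": [0, 0, 0]}
  fingers: 0.0
  newtons: 25

```text
time_s: 30.75
eef_pos: [574.6, -353.0, 86.7]
tcp_rot: [[1.0, 0.001, 0.015], [-0.015, 0.001, 1.0], [0.001, -1.0, 0.001]]
wrist_force: [0.4, 1.1, 2.2]
opening: 17.0
```

Call:
move_arm:
  deltas:
    - {"xyz": [0, -0.15, 0], "rotation": [0, 0, 0]}
    - {"xyz": [0, -0.35, 0], "rotation": [0, 0, 0]}
    - {"xyz": [0, -0.6, 0], "rotation": [0, 0, 0]}
    - {"xyz": [0, -0.9, 0], "rotation": [0, 0, 0]}
    - {"xyz": [0, -1, 0], "rotation": [0, 0, 0]}
    - {"xyz": [0, -1, 0], "rotation": [0, 0, 0]}

```text
time_s: 31.35
eef_pos: [575.3, -353.5, 188.6]
tcp_rot: [[1.0, 0.004, 0.015], [-0.015, 0.0, 1.0], [0.004, -1.0, 0.0]]
wrist_force: [-0.6, 0.1, -0.4]
opening: 17.2
```

```bash
python3 go.py 606.8 -49.1 190 -1;  python3 - <<'E'
from m import *
s=cap("side","side20")
crop(s,380,150,480,270,5,"pics/s20.png")
E
```

```text
t 31.35 pos [ 575.3 -353.5  188.6] theta -0.88 tilt [ 0.0039  0.     -1.    ] F [-0.6  0.1 -0.4] open 17.2 q [ 0.71  0.85 -0.45  1.45  0.41  0.94  0.13]
xyz [ 0.268  -0.0131  3.0483] rot [-0.      0.0003  0.0006]
```

View pics/s20.png

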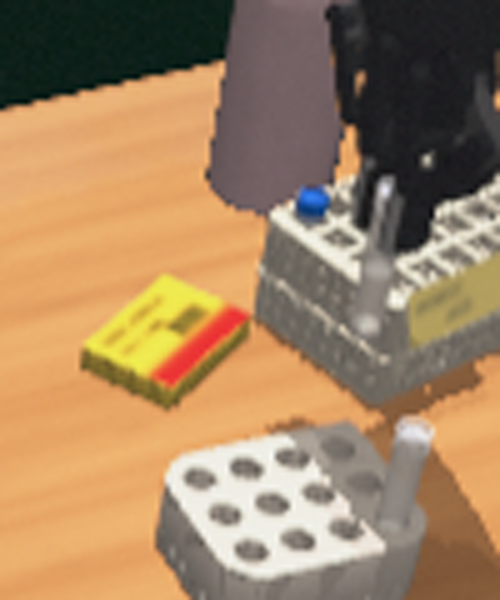

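The third tube is held. I'll carry it to pocket 3.

Call:
move_arm:
  deltas:
    - {"xyz": [0.03, -0.03, 0.25], "rotation": [0, 0, 0]}
    - {"xyz": [0.06, -0.03, 0.6], "rotation": [0, 0, 0]}
    - {"xyz": [0.09, -0.03, 1], "rotation": [0, 0, 0]}

```text
time_s: 31.7
eef_pos: [583.3, -253.3, 187.5]
tcp_rot: [[1.0, -0.003, 0.018], [-0.018, 0.002, 1.0], [-0.003, -1.0, 0.002]]
wrist_force: [1.1, 0.7, -0.2]
opening: 16.8
```

Call:
move_arm:
  deltas:
    - {"xyz": [0.03, 0, 0.4], "rotation": [0, 0, 0]}
    - {"xyz": [0.06, 0, 0.8], "rotation": [0, 0, 0]}
    - {"xyz": [0.09, 0, 1], "rotation": [0, 0, 0]}

```text
time_s: 32.0
eef_pos: [594.4, -147.9, 188.1]
tcp_rot: [[1.0, -0.003, 0.01], [-0.01, 0.006, 1.0], [-0.003, -1.0, 0.005]]
wrist_force: [0.8, 0.4, 0.2]
opening: 17.1
```

Call:
move_arm:
  deltas:
    - {"xyz": [0.03, 0, 0.4], "rotation": [0, 0, 0]}
    - {"xyz": [0.06, 0, 0.75], "rotation": [0, 0, 0]}
    - {"xyz": [0.09, 0, 0.95], "rotation": [0, 0, 0]}
    - {"xyz": [0.09, 0, 1], "rotation": [0, 0, 0]}
    - {"xyz": [0.09, 0, 1], "rotation": [0, 0, 0]}

```text
time_s: 32.5
eef_pos: [604.9, -53.4, 188.6]
tcp_rot: [[1.0, -0.002, 0.014], [-0.014, 0.001, 1.0], [-0.002, -1.0, 0.001]]
wrist_force: [-1.3, -1.2, -0.1]
opening: 17.2
```

```bash
python3 go.py 606.8 -49.1 124 -1
```

```text
t 32.5 pos [604.9 -53.4 188.6] theta -0.8 tilt [-0.0023  0.0014 -1.    ] F [-1.3 -1.2 -0.1] open 17.2 q [ 0.24  0.76 -0.41  1.67  0.39  0.8  -0.35]
xyz [0.0196 0.646  0.0421] rot [-0.0002  0.0006 -0.0004]
```

Call:
move_arm:
  deltas:
    - {"xyz": [0.01, 0.15, 0.042], "rotation": [0, 0, 0]}
    - {"xyz": [0.01, 0.4, 0.042], "rotation": [0, 0, 0]}
    - {"xyz": [0.01, 0.6, 0.042], "rotation": [0, 0, 0]}
    - {"xyz": [0.01, 0.65, 0.042], "rotation": [0, 0, 0]}
    - {"xyz": [0.01, 0.65, 0.042], "rotation": [0, 0, 0]}
    - {"xyz": [0.01, 0.65, 0.042], "rotation": [0, 0, 0]}

```text
time_s: 33.1
eef_pos: [607.3, -49.8, 125.1]
tcp_rot: [[1.0, 0.001, 0.016], [-0.016, 0.002, 1.0], [0.001, -1.0, 0.002]]
wrist_force: [0.9, -0.2, 0.1]
opening: 17.1
```

```bash
python3 go.py 606.8 -49.1 103 -1
```

```text
t 33.1 pos [607.3 -49.8 125.1] theta -0.93 tilt [ 0.0011  0.0017 -1.    ] F [ 0.9 -0.2  0.1] open 17.1 q [ 0.21  0.84 -0.36  1.71  0.44  0.67 -0.41]
xyz [-0.0052  0.2211  0.0068] rot [-0.0003  0.0002  0.0002]
```

Call:
move_arm:
  deltas:
    - {"xyz": [-0.005, 0.07, 0.003], "rotation": [0, 0, 0]}
    - {"xyz": [-0.005, 0.14, 0.003], "rotation": [0, 0, 0]}
    - {"xyz": [-0.005, 0.2, 0.003], "rotation": [0, 0, 0]}
    - {"xyz": [-0.005, 0.2, 0.003], "rotation": [0, 0, 0]}
    - {"xyz": [-0.005, 0.2, 0.003], "rotation": [0, 0, 0]}

```text
time_s: 33.6
eef_pos: [606.4, -48.9, 104.6]
tcp_rot: [[1.0, 0.0, 0.015], [-0.015, 0.002, 1.0], [0.0, -1.0, 0.002]]
wrist_force: [0.6, -1.4, -0.3]
opening: 17.0
```

```bash
python3 go.py 606.8 -49.1 86 -1;  python3 - <<'E'
from m import *
s=cap("side","side21")
crop(s,280,220,360,290,8,"pics/s21.png")
E
```

```text
t 33.6 pos [606.4 -48.9 104.6] theta -0.87 tilt [ 1.0e-04  1.8e-03 -1.0e+00] F [ 0.6 -1.4 -0.3] open 17.0 q [ 0.2   0.87 -0.35  1.72  0.45  0.63 -0.42]
xyz [ 0.0039  0.1859 -0.0026] rot [-0.0003  0.0004  0.    ]
```

View pics/s21.png

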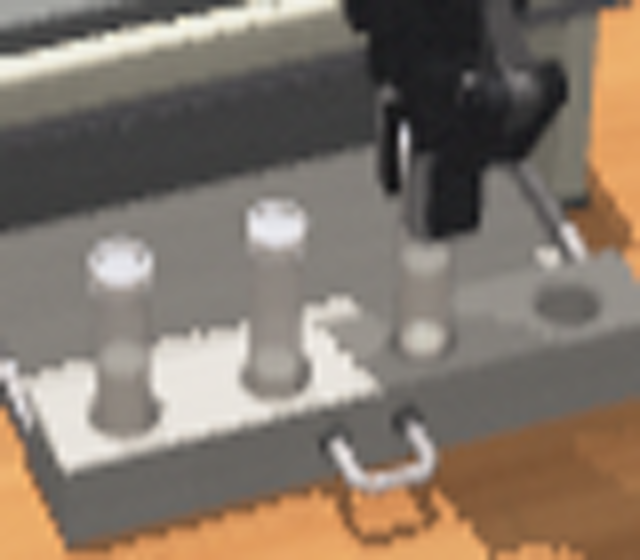

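Tube 3 is over its pocket (crop (422,345)). I'll lower and release.

Call:
move_arm:
  deltas:
    - {"xyz": [0.003, 0.06, -0.002], "rotation": [0, 0, 0]}
    - {"xyz": [0.003, 0.12, -0.002], "rotation": [0, 0, 0]}
    - {"xyz": [0.003, 0.17, -0.002], "rotation": [0, 0, 0]}
    - {"xyz": [0.003, 0.187, -0.002], "rotation": [0, 0, 0]}
    - {"xyz": [0.003, 0.187, -0.002], "rotation": [0, 0, 0]}
    - {"xyz": [0.003, 0.187, -0.002], "rotation": [0, 0, 0]}

```text
time_s: 34.25
eef_pos: [606.0, -49.1, 85.7]
tcp_rot: [[1.0, -0.001, 0.015], [-0.015, 0.002, 1.0], [-0.001, -1.0, 0.002]]
wrist_force: [-2.5, 0.5, -0.2]
opening: 16.9
```

Call:
move_arm:
  deltas:
    - {"xyz": [0, 0, 0], "rotation": [0, 0, 0]}
    - {"xyz": [0, 0, 0], "rotation": [0, 0, 0]}
    - {"xyz": [0, 0, 0], "rotation": [0, 0, 0]}
    - {"xyz": [0, -0.15, 0], "rotation": [0, 0, 0]}
    - {"xyz": [0, -0.4, 0], "rotation": [0, 0, 0]}
    - {"xyz": [0, -0.7, 0], "rotation": [0, 0, 0]}
    - {"xyz": [0, -0.9, 0], "rotation": [0, 0, 0]}
  fingers: 0.4

```text
time_s: 34.95
eef_pos: [608.5, -48.8, 178.9]
tcp_rot: [[1.0, 0.005, 0.015], [-0.015, 0.003, 1.0], [0.005, -1.0, 0.003]]
wrist_force: [0.3, -0.3, 0.0]
opening: 34.1
```

Call:
move_arm:
  deltas:
    - {"xyz": [-0.1, 0, -0.3], "rotation": [0, 0, 0]}
    - {"xyz": [-0.2, 0, -0.8], "rotation": [0, 0, 0]}
    - {"xyz": [-0.29, 0, -1], "rotation": [0, 0, 0]}

```text
time_s: 35.25
eef_pos: [576.2, -154.6, 176.8]
tcp_rot: [[1.0, 0.002, 0.02], [-0.02, -0.003, 1.0], [0.002, -1.0, -0.002]]
wrist_force: [0.6, -1.2, 0.1]
opening: 34.2
```

Call:
move_arm:
  deltas:
    - {"xyz": [-0.1, 0, -0.4], "rotation": [0, 0, 0]}
    - {"xyz": [-0.2, 0, -0.8], "rotation": [0, 0, 0]}
    - {"xyz": [-0.29, 0, -1], "rotation": [0, 0, 0]}

```text
time_s: 35.55
eef_pos: [545.2, -253.6, 176.4]
tcp_rot: [[1.0, 0.002, 0.02], [-0.02, -0.002, 1.0], [0.002, -1.0, -0.002]]
wrist_force: [-0.3, -1.3, 0.4]
opening: 34.2
```

```bash
python3 go.py 518.5 -349 175 -1;  python3 - <<'E'
from m import *
s=cap("side","side22")
crop(s,240,190,370,290,6,"pics/s22.png")
E
```

```text
t 35.55 pos [ 545.2 -253.6  176.4] theta -1.17 tilt [ 0.002  -0.0017 -1.    ] F [-0.3 -1.3  0.4] open 34.2 q [ 0.6   0.77 -0.43  1.7   0.43  0.77 -0.06]
xyz [-0.2475  0.0146 -0.9592] rot [ 0.0003 -0.0005  0.0003]
```

View pics/s22.png

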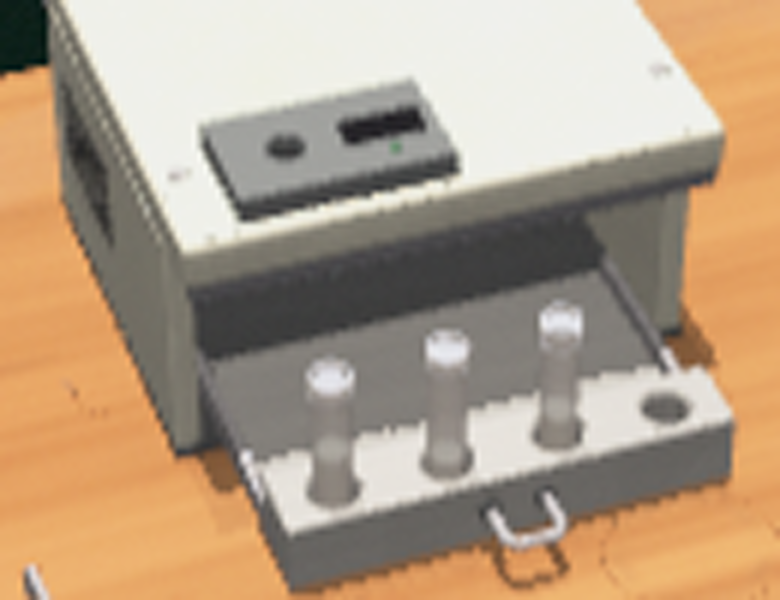

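Three tubes are placed. The last one comes next.

Call:
move_arm:
  deltas:
    - {"xyz": [-0.1, 0, -0.4], "rotation": [0, 0, 0]}
    - {"xyz": [-0.2, 0, -0.75], "rotation": [0, 0, 0]}
    - {"xyz": [-0.25, 0, -0.96], "rotation": [0, 0, 0]}
    - {"xyz": [-0.25, 0.1, -0.96], "rotation": [0, 0, 0]}
    - {"xyz": [-0.25, 0.3, -0.96], "rotation": [0, 0, 0]}
    - {"xyz": [-0.25, 0.5, -0.96], "rotation": [0, 0, 0]}
    - {"xyz": [-0.25, 0.5, -0.96], "rotation": [0, 0, 0]}
    - {"xyz": [-0.25, 0.5, -0.96], "rotation": [0, 0, 0]}

```text
time_s: 36.4
eef_pos: [520.1, -342.5, 125.7]
tcp_rot: [[1.0, 0.001, 0.014], [-0.014, 0.003, 1.0], [0.001, -1.0, 0.003]]
wrist_force: [-0.3, 0.2, 0.7]
opening: 34.3
```

```bash
python3 go.py 518.5 -349 125 -1
```

```text
t 36.4 pos [ 520.1 -342.5  125.7] theta -0.78 tilt [ 9.0e-04  2.7e-03 -1.0e+00] F [-0.3  0.2  0.7] open 34.3 q [ 0.74  0.86 -0.42  1.66  0.48  0.72  0.07]
xyz [-0.0155  0.0073 -0.0655] rot [-0.0004  0.0006  0.0001]
```

Call:
move_arm:
  deltas:
    - {"xyz": [-0.015, 0, -0.055], "rotation": [0, 0, 0]}
    - {"xyz": [-0.015, 0, -0.055], "rotation": [0, 0, 0]}
    - {"xyz": [-0.015, 0, -0.055], "rotation": [0, 0, 0]}
    - {"xyz": [-0.015, 0, -0.055], "rotation": [0, 0, 0]}

```text
time_s: 36.8
eef_pos: [517.8, -349.4, 126.0]
tcp_rot: [[1.0, 0.001, 0.015], [-0.015, 0.002, 1.0], [0.001, -1.0, 0.002]]
wrist_force: [-1.0, 1.0, -0.7]
opening: 34.1
```

```bash
python3 go.py 518.5 -349 86 -1
```

```text
t 36.8 pos [ 517.8 -349.4  126. ] theta -0.89 tilt [ 0.001   0.0016 -1.    ] F [-1.   1.  -0.7] open 34.1 q [ 0.75  0.87 -0.42  1.66  0.48  0.72  0.08]
xyz [0.0064 0.3997 0.0035] rot [-0.0003  0.0003  0.0002]
```

Call:
move_arm:
  deltas:
    - {"xyz": [0.006, 0.12, 0.003], "rotation": [0, 0, 0]}
    - {"xyz": [0.006, 0.25, 0.003], "rotation": [0, 0, 0]}
    - {"xyz": [0.006, 0.36, 0.003], "rotation": [0, 0, 0]}
    - {"xyz": [0.006, 0.4, 0.003], "rotation": [0, 0, 0]}
    - {"xyz": [0.006, 0.4, 0.003], "rotation": [0, 0, 0]}
    - {"xyz": [0.006, 0.4, 0.003], "rotation": [0, 0, 0]}

```text
time_s: 37.4
eef_pos: [518.4, -348.9, 85.4]
tcp_rot: [[1.0, 0.0, 0.015], [-0.015, 0.002, 1.0], [0.0, -1.0, 0.002]]
wrist_force: [0.5, -0.2, 0.1]
opening: 34.4
```

Call:
move_arm:
  deltas:
    - {"xyz": [0, 0, 0], "rotation": [0, 0, 0]}
    - {"xyz": [0, 0, 0], "rotation": [0, 0, 0]}
    - {"xyz": [0, 0, 0], "rotation": [0, 0, 0]}
    - {"xyz": [0, 0, 0], "rotation": [0, 0, 0]}
  fingers: 0.0
  newtons: 25

```text
time_s: 37.8
eef_pos: [518.6, -349.1, 86.0]
tcp_rot: [[1.0, 0.001, 0.015], [-0.015, 0.001, 1.0], [0.001, -1.0, 0.001]]
wrist_force: [0.2, 0.1, 2.7]
opening: 16.7
```

Call:
move_arm:
  deltas:
    - {"xyz": [0, -0.15, 0], "rotation": [0, 0, 0]}
    - {"xyz": [0, -0.35, 0], "rotation": [0, 0, 0]}
    - {"xyz": [0, -0.6, 0], "rotation": [0, 0, 0]}
    - {"xyz": [0, -0.9, 0], "rotation": [0, 0, 0]}
    - {"xyz": [0, -1, 0], "rotation": [0, 0, 0]}
    - {"xyz": [0, -1, 0], "rotation": [0, 0, 0]}

```text
time_s: 38.4
eef_pos: [519.1, -349.6, 187.6]
tcp_rot: [[1.0, 0.004, 0.015], [-0.015, -0.0, 1.0], [0.004, -1.0, 0.0]]
wrist_force: [-0.8, -0.4, -0.5]
opening: 16.9
```

```bash
python3 go.py 606.2 -97.2 190 -1;  python3 - <<'E'
from m import *
s=cap("side","side23")
crop(s,380,150,480,270,5,"pics/s23.png")
E
```

```text
t 38.4 pos [ 519.1 -349.6  187.6] theta -0.88 tilt [ 0.0036 -0.     -1.    ] F [-0.8 -0.4 -0.5] open 16.9 q [ 0.77  0.79 -0.46  1.61  0.43  0.84  0.12]
xyz [ 0.8316 -0.0206  2.5366] rot [-0.      0.0003  0.0006]
```

View pics/s23.png

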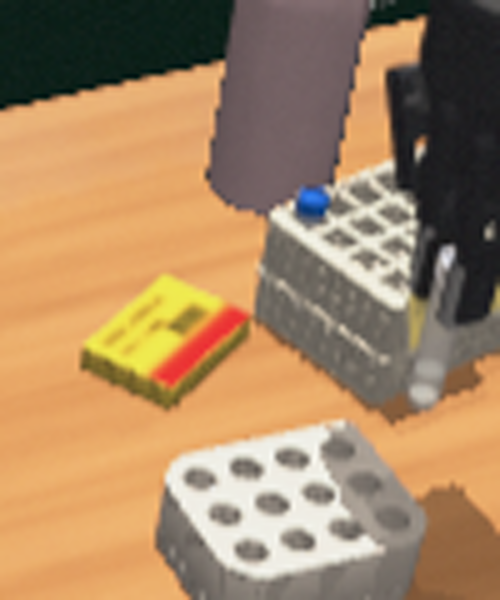

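The foam is empty and the fourth tube is in hand.

Call:
move_arm:
  deltas:
    - {"xyz": [0.1, -0.03, 0.25], "rotation": [0, 0, 0]}
    - {"xyz": [0.2, -0.03, 0.6], "rotation": [0, 0, 0]}
    - {"xyz": [0.3, -0.03, 0.9], "rotation": [0, 0, 0]}

```text
time_s: 38.75
eef_pos: [548.7, -257.9, 187.0]
tcp_rot: [[1.0, -0.003, 0.015], [-0.015, 0.004, 1.0], [-0.003, -1.0, 0.003]]
wrist_force: [-0.3, -0.1, -0.1]
opening: 16.8
```

Call:
move_arm:
  deltas:
    - {"xyz": [0.1, 0, 0.4], "rotation": [0, 0, 0]}
    - {"xyz": [0.2, 0, 0.7], "rotation": [0, 0, 0]}
    - {"xyz": [0.3, 0, 0.9], "rotation": [0, 0, 0]}

```text
time_s: 39.05
eef_pos: [580.3, -166.4, 187.3]
tcp_rot: [[1.0, -0.003, 0.012], [-0.012, 0.004, 1.0], [-0.003, -1.0, 0.004]]
wrist_force: [0.4, 0.4, -0.2]
opening: 16.9
```

Call:
move_arm:
  deltas:
    - {"xyz": [0.1, 0, 0.3], "rotation": [0, 0, 0]}
    - {"xyz": [0.2, 0, 0.6], "rotation": [0, 0, 0]}
    - {"xyz": [0.22, 0, 0.7], "rotation": [0, 0, 0]}
    - {"xyz": [0.22, 0, 0.72], "rotation": [0, 0, 0]}
    - {"xyz": [0.22, 0, 0.72], "rotation": [0, 0, 0]}

```text
time_s: 39.55
eef_pos: [602.9, -99.8, 188.0]
tcp_rot: [[1.0, -0.002, 0.016], [-0.016, 0.0, 1.0], [-0.002, -1.0, 0.0]]
wrist_force: [0.2, -0.2, -1.1]
opening: 17.0
```

```bash
python3 go.py 606.2 -97.2 124 -1
```

```text
t 39.55 pos [602.9 -99.8 188. ] theta -0.92 tilt [-2.2e-03  5.0e-04 -1.0e+00] F [ 0.2 -0.2 -1.1] open 17.0 q [ 0.32  0.76 -0.42  1.66  0.4   0.81 -0.29]
xyz [0.0336 0.6401 0.0259] rot [-0.0001  0.0002 -0.0004]
```

Call:
move_arm:
  deltas:
    - {"xyz": [0.022, 0.15, 0.026], "rotation": [0, 0, 0]}
    - {"xyz": [0.022, 0.4, 0.026], "rotation": [0, 0, 0]}
    - {"xyz": [0.022, 0.6, 0.026], "rotation": [0, 0, 0]}
    - {"xyz": [0.022, 0.64, 0.026], "rotation": [0, 0, 0]}
    - {"xyz": [0.022, 0.64, 0.026], "rotation": [0, 0, 0]}
    - {"xyz": [0.022, 0.64, 0.026], "rotation": [0, 0, 0]}

```text
time_s: 40.15
eef_pos: [606.7, -96.2, 125.5]
tcp_rot: [[1.0, 0.001, 0.016], [-0.016, 0.002, 1.0], [0.001, -1.0, 0.002]]
wrist_force: [0.5, 0.3, 0.4]
opening: 16.7
```

```bash
python3 go.py 606.2 -97.2 103 -1
```

```text
t 40.15 pos [606.7 -96.2 125.5] theta -0.92 tilt [ 0.0013  0.0017 -1.    ] F [0.5 0.3 0.4] open 16.7 q [ 0.29  0.85 -0.38  1.69  0.45  0.69 -0.34]
xyz [-0.0051  0.2245 -0.01  ] rot [-0.0003  0.0002  0.0002]
```

Call:
move_arm:
  deltas:
    - {"xyz": [-0.005, 0.07, -0.01], "rotation": [0, 0, 0]}
    - {"xyz": [-0.005, 0.14, -0.01], "rotation": [0, 0, 0]}
    - {"xyz": [-0.005, 0.2, -0.01], "rotation": [0, 0, 0]}
    - {"xyz": [-0.005, 0.2, -0.01], "rotation": [0, 0, 0]}
    - {"xyz": [-0.005, 0.2, -0.01], "rotation": [0, 0, 0]}

```text
time_s: 40.65
eef_pos: [605.7, -96.6, 104.8]
tcp_rot: [[1.0, -0.0, 0.015], [-0.015, 0.002, 1.0], [-0.0, -1.0, 0.002]]
wrist_force: [-0.4, -0.3, -0.7]
opening: 17.2
```

```bash
python3 go.py 606.2 -97.2 86 -1;  python3 - <<'E'
from m import *
s=cap("side","side24")
crop(s,290,210,370,280,8,"pics/s24.png")
E
```

```text
t 40.65 pos [605.7 -96.6 104.8] theta -0.86 tilt [-1.0e-04  1.8e-03 -1.0e+00] F [-0.4 -0.3 -0.7] open 17.2 q [ 0.28  0.88 -0.36  1.7   0.47  0.65 -0.35]
xyz [ 0.005   0.188  -0.0065] rot [-0.0003  0.0004 -0.    ]
```

View pics/s24.png

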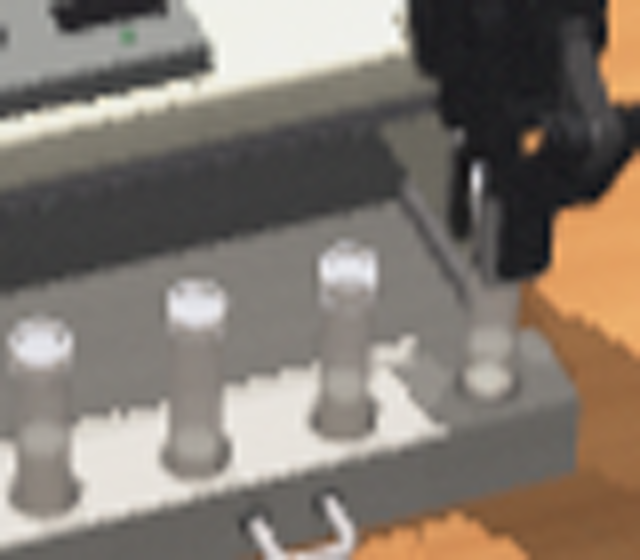

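Call:
move_arm:
  deltas:
    - {"xyz": [0.003, 0.06, -0.006], "rotation": [0, 0, 0]}
    - {"xyz": [0.003, 0.12, -0.006], "rotation": [0, 0, 0]}
    - {"xyz": [0.003, 0.17, -0.006], "rotation": [0, 0, 0]}
    - {"xyz": [0.003, 0.19, -0.006], "rotation": [0, 0, 0]}
    - {"xyz": [0.003, 0.19, -0.006], "rotation": [0, 0, 0]}
    - {"xyz": [0.003, 0.19, -0.006], "rotation": [0, 0, 0]}

```text
time_s: 41.3
eef_pos: [605.2, -97.2, 85.7]
tcp_rot: [[1.0, -0.001, 0.015], [-0.015, 0.002, 1.0], [-0.002, -1.0, 0.002]]
wrist_force: [-3.3, 0.8, 0.2]
opening: 17.1
```

Call:
move_arm:
  deltas:
    - {"xyz": [0, 0, 0], "rotation": [0, 0, 0]}
    - {"xyz": [0, 0, 0], "rotation": [0, 0, 0]}
    - {"xyz": [0, 0, 0], "rotation": [0, 0, 0]}
    - {"xyz": [0, -0.15, 0], "rotation": [0, 0, 0]}
    - {"xyz": [0, -0.4, 0], "rotation": [0, 0, 0]}
    - {"xyz": [0, -0.7, 0], "rotation": [0, 0, 0]}
    - {"xyz": [0, -0.9, 0], "rotation": [0, 0, 0]}
  fingers: 0.4

```text
time_s: 42.0
eef_pos: [607.9, -97.2, 178.6]
tcp_rot: [[1.0, 0.005, 0.015], [-0.015, 0.002, 1.0], [0.005, -1.0, 0.002]]
wrist_force: [0.9, -0.0, 0.1]
opening: 34.1
```

Call:
move_arm:
  deltas:
    - {"xyz": [-0.3, 0, 0], "rotation": [0, 0, 0]}
    - {"xyz": [-0.7, 0, 0.2], "rotation": [0, 0, 0]}
    - {"xyz": [-1, 0, 0.5], "rotation": [0, 0, 0]}
    - {"xyz": [-1, 0, 0.6], "rotation": [0, 0, 0]}
  fingers: 0.6

```text
time_s: 42.4
eef_pos: [503.1, -33.0, 176.7]
tcp_rot: [[1.0, -0.003, 0.011], [-0.011, 0.003, 1.0], [-0.003, -1.0, 0.003]]
wrist_force: [0.5, 0.9, -0.0]
opening: 51.3
```

```bash
python3 go.py 495.7 130.6 100 -91;  python3 - <<'E'
from m import *
s=cap("side","side25");t=cap("top","top25")
crop(s,200,190,370,340,4,"pics/s25.png");crop(t,210,170,370,310,5,"pics/t25.png")
E
```

```text
t 42.4 pos [503.1 -33.  176.7] theta -0.61 tilt [-0.0029  0.0028 -1.    ] F [ 0.5  0.9 -0. ] open 51.3 q [ 0.22  0.66 -0.39  1.99  0.43  0.58 -0.48]
xyz [-0.0888  0.7722  1.6333] rot [ 0.      0.2511 -0.0007]
```

View pics/s25.png

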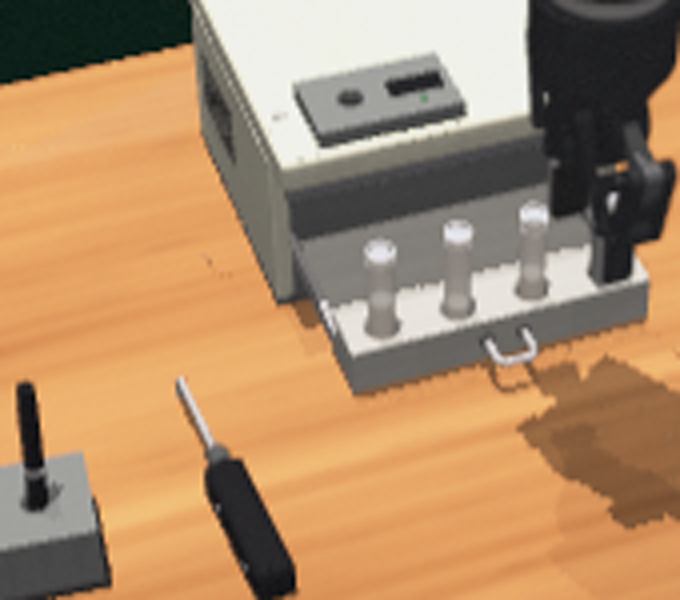

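View pics/t25.png

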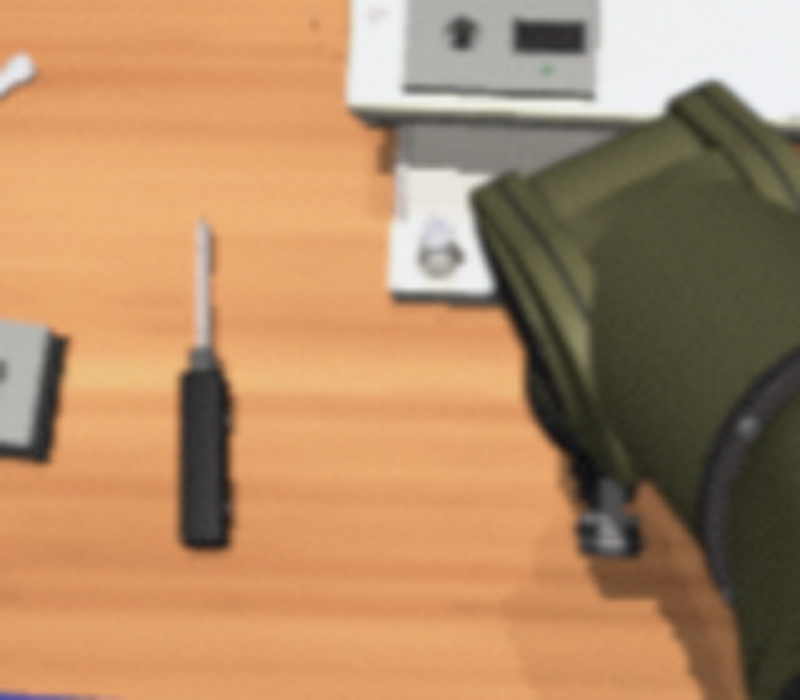

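The first three tubes are visible and upright; the gripper covers the fourth. The puller lies at side-crop (245,525). I'll measure it again.

Run:
```python
from m import *
s,t=ld("side25.npz"),ld("top25.npz")
for n,c,b,z in(("t",t,(240,238,262,285),26),("s",s,(248,300,277,342),13)):
    V=hsv(c)[...,2]; print(n,rect(c,(V<75).astype(np.uint8),b,z)[:2])
f=lambda x,y,u,v,k:(u+(x+.5)/k-.5,v+(y+.5)/k-.5)
for p in((204,222),(202,350)): print(plane(t,*f(*p,210,170,5),20.5))
print(plane(t,*f(205,457,210,170,5),26))
```

```text
t (((510.17327880859375, 158.2141876220703), (87.43445587158203, 19.813377380371094), 2.621025800704956), array([247, 243,   9,  36, 293], dtype=int32))
s (((511.50677490234375, 162.06875610351562), (106.41094207763672, 24.844816207885742), 2.6884589195251465), array([251, 304,  23,  36, 398], dtype=int32))
[629.19882707 165.68722097  20.5       ]
[563.45135668 163.75945172  20.5       ]
[508.73798275 159.18110415  26.        ]
```

The puller has been knocked: it is now centred near (509.5,160) with yaw about 2.6°. I'll go to it there.

```bash
python3 go.py 533.5 161.1 100 -87.35
```

```text
t 42.5 pos [508.2 -33.5 177.1] theta -0.64 tilt [ 0.0034  0.0033 -1.    ] F [-0.6 -0.6  0.2] open 51.2 q [ 0.22  0.66 -0.39  1.98  0.43  0.58 -0.47]
xyz [0.2291 0.7778 1.9463] rot [-0.0008  0.2409  0.    ]
```

Call:
move_arm:
  deltas:
    - {"xyz": [0, 0, 0.3], "rotation": [0, 0.023, 0]}
    - {"xyz": [0, 0, 0.6], "rotation": [0, 0.046, 0]}
    - {"xyz": [0.1, 0, 0.9], "rotation": [0, 0.069, 0]}
    - {"xyz": [0.2, 0, 1], "rotation": [0, 0.092, 0]}
    - {"xyz": [0.28, 0, 1], "rotation": [0, 0.115, 0]}
    - {"xyz": [0.28, 0, 1], "rotation": [0, 0.138, 0]}
    - {"xyz": [0.28, 0, 1], "rotation": [0, 0.161, 0]}
    - {"xyz": [0.28, 0, 1], "rotation": [0, 0.184, 0]}
    - {"xyz": [0.28, 0, 1], "rotation": [0, 0.207, 0]}
    - {"xyz": [0.28, 0, 1], "rotation": [0, 0.23, 0]}
    - {"xyz": [0.28, 0, 1], "rotation": [0, 0.241, 0]}

```text
time_s: 43.6
eef_pos: [538.9, 63.1, 176.6]
tcp_rot: [[0.036, 0.003, 0.999], [-0.999, 0.002, 0.036], [-0.002, -1.0, 0.003]]
wrist_force: [-0.1, 0.9, -0.2]
opening: 51.4
```

```bash
python3 go.py 533.5 161.1 80 -87.35
```

```text
t 43.6 pos [538.9  63.1 176.6] theta -87.91 tilt [ 0.0034  0.0016 -1.    ] F [-0.1  0.9 -0.2] open 51.4 q [-0.24  0.68  0.06  1.9  -0.08  0.57 -1.66]
xyz [-0.9799  0.967  -0.0214] rot [-0.0006 -0.0016 -0.0002]
```

Call:
move_arm:
  deltas:
    - {"xyz": [-0.4, 0, -0.02], "rotation": [-0.0005, -0.0016, 0]}
    - {"xyz": [-0.8, 0.1, -0.02], "rotation": [-0.0005, -0.0016, 0]}
    - {"xyz": [-0.98, 0.4, -0.02], "rotation": [-0.0005, -0.0016, 0]}
    - {"xyz": [-0.98, 0.8, -0.02], "rotation": [-0.0005, -0.0016, 0]}
    - {"xyz": [-0.98, 0.97, -0.02], "rotation": [-0.0005, -0.0016, 0]}
    - {"xyz": [-0.98, 0.97, -0.02], "rotation": [-0.0005, -0.0016, 0]}
    - {"xyz": [-0.98, 0.97, -0.02], "rotation": [-0.0005, -0.0016, 0]}

```text
time_s: 44.3
eef_pos: [532.2, 161.4, 79.7]
tcp_rot: [[0.051, -0.001, 0.999], [-0.999, 0.002, 0.051], [-0.002, -1.0, -0.001]]
wrist_force: [0.3, -0.2, 0.1]
opening: 51.0
```

```bash
python3 go.py 533.5 161.1 21 -87.35;python3 - <<'E'
from m import *
s=cap("side","side26")
crop(s,190,230,300,340,6,"pics/s26.png")
E
```

```text
t 44.3 pos [532.2 161.4  79.7] theta -87.1 tilt [-0.001   0.0019 -1.    ] F [ 0.3 -0.2  0.1] open 51.0 q [-0.41  0.85  0.05  1.9  -0.11  0.39 -1.79]
xyz [0.0043 0.5871 0.0135] rot [ 0.0001  0.0007 -0.0003]
```

View pics/s26.png

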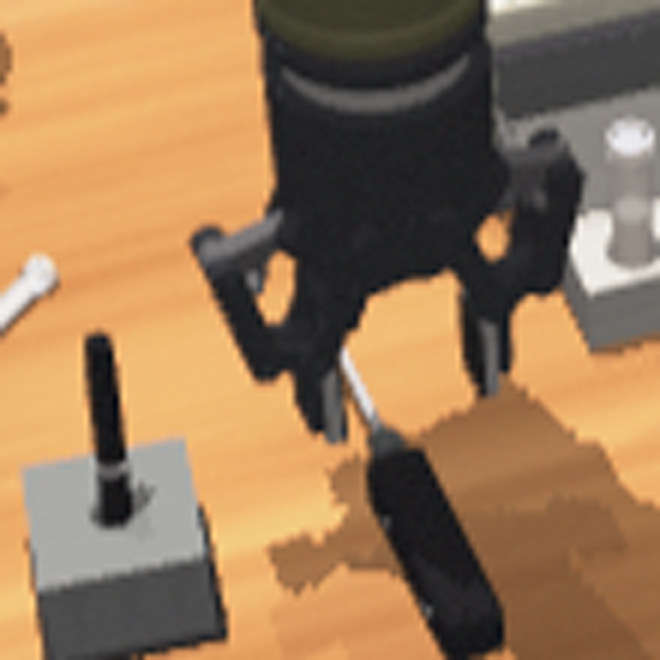

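Call:
move_arm:
  deltas:
    - {"xyz": [0.004, 0.2, 0.013], "rotation": [0, 0, 0]}
    - {"xyz": [0.004, 0.4, 0.013], "rotation": [0, 0, 0]}
    - {"xyz": [0.004, 0.56, 0.013], "rotation": [0, 0, 0]}
    - {"xyz": [0.004, 0.58, 0.013], "rotation": [0, 0, 0]}
    - {"xyz": [0.004, 0.58, 0.013], "rotation": [0, 0, 0]}
    - {"xyz": [0.004, 0.58, 0.013], "rotation": [0, 0, 0]}

```text
time_s: 44.95
eef_pos: [532.3, 161.6, 22.3]
tcp_rot: [[0.051, -0.001, 0.999], [-0.999, 0.002, 0.051], [-0.002, -1.0, -0.001]]
wrist_force: [-0.0, -0.1, -0.2]
opening: 51.1
```

Call:
move_arm:
  deltas:
    - {"xyz": [0, 0, 0], "rotation": [0, 0, 0]}
    - {"xyz": [0, 0, 0], "rotation": [0, 0, 0]}
    - {"xyz": [0, 0, 0], "rotation": [0, 0, 0]}
    - {"xyz": [0, 0, 0], "rotation": [0, 0, 0]}
    - {"xyz": [0, 0, 0], "rotation": [0, 0, 0]}
  fingers: 0.0
  newtons: 70

```text
time_s: 45.45
eef_pos: [532.1, 161.7, 22.4]
tcp_rot: [[0.051, -0.001, 0.999], [-0.999, 0.002, 0.051], [-0.002, -1.0, -0.001]]
wrist_force: [-0.9, -0.4, 5.5]
opening: 22.4
```

```bash
python3 go.py 500 162 80 -91
```

```text
t 45.45 pos [532.1 161.7  22.4] theta -87.06 tilt [-0.0015  0.0023 -1.    ] F [-0.9 -0.4  5.5] open 22.4 q [-0.4   0.95  0.04  1.91 -0.12  0.28 -1.78]
xyz [-0.0206 -0.5754 -0.3215] rot [ 0.0002  0.011  -0.0004]
```

Call:
move_arm:
  deltas:
    - {"xyz": [0, -0.3, 0], "rotation": [0, 0, 0]}
    - {"xyz": [0, -0.6, -0.1], "rotation": [0, 0, 0]}
    - {"xyz": [0, -0.6, -0.4], "rotation": [0, 0.01, 0]}
    - {"xyz": [0, -0.6, -0.6], "rotation": [0, 0.011, 0]}
    - {"xyz": [0.2, -0.6, -0.6], "rotation": [0, 0.011, 0]}
    - {"xyz": [0.6, -0.6, -0.6], "rotation": [0, 0.011, 0]}
    - {"xyz": [0.9, -0.6, -0.6], "rotation": [0, 0.011, 0]}
    - {"xyz": [0.9, -0.6, -0.6], "rotation": [0, 0.011, 0]}

```text
time_s: 46.25
eef_pos: [476.4, 62.6, 81.8]
tcp_rot: [[-0.026, -0.003, 1.0], [-1.0, -0.002, -0.026], [0.002, -1.0, -0.003]]
wrist_force: [0.3, -0.5, -2.1]
opening: 22.6
```

```bash
python3 go.py 474 -23.3 65 -91
```

```text
t 46.25 pos [476.4  62.6  81.8] theta -91.48 tilt [-0.003  -0.0023 -1.    ] F [ 0.3 -0.5 -2.1] open 22.6 q [-0.25  0.8   0.03  2.12 -0.09  0.22 -1.73]
xyz [ 0.8586  0.17   -0.0018] rot [ 0.0005 -0.0013  0.0004]
```

Call:
move_arm:
  deltas:
    - {"xyz": [0.3, 0, 0], "rotation": [0, -0.0013, 0]}
    - {"xyz": [0.6, 0, 0], "rotation": [0, -0.0013, 0]}
    - {"xyz": [0.8, 0, 0], "rotation": [0, -0.0013, 0]}
    - {"xyz": [0.86, 0, 0], "rotation": [0, -0.0013, 0]}
    - {"xyz": [0.86, 0.1, 0], "rotation": [0, -0.0013, 0]}
    - {"xyz": [0.86, 0.17, 0], "rotation": [0, -0.0013, 0]}
    - {"xyz": [0.86, 0.17, 0], "rotation": [0, -0.0013, 0]}

```text
time_s: 46.95
eef_pos: [474.3, -15.6, 63.0]
tcp_rot: [[-0.007, -0.005, 1.0], [-1.0, 0.003, -0.007], [-0.003, -1.0, -0.005]]
wrist_force: [0.4, 0.2, -1.4]
opening: 22.6
```

```bash
python3 go.py 482.5 -23.3 55 -91;python3 - <<'E'
from m import *
s=cap("side","side27")
crop(s,270,210,390,310,6,"pics/s27.png")
E
```

```text
t 46.95 pos [474.3 -15.6  63. ] theta -90.38 tilt [-0.0049  0.0029 -1.    ] F [ 0.4  0.2 -1.4] open 22.6 q [-0.06  0.84  0.    2.14 -0.02  0.16 -1.62]
xyz [0.077  0.0798 0.0824] rot [ 0.0008  0.0017 -0.0005]
```

View pics/s27.png

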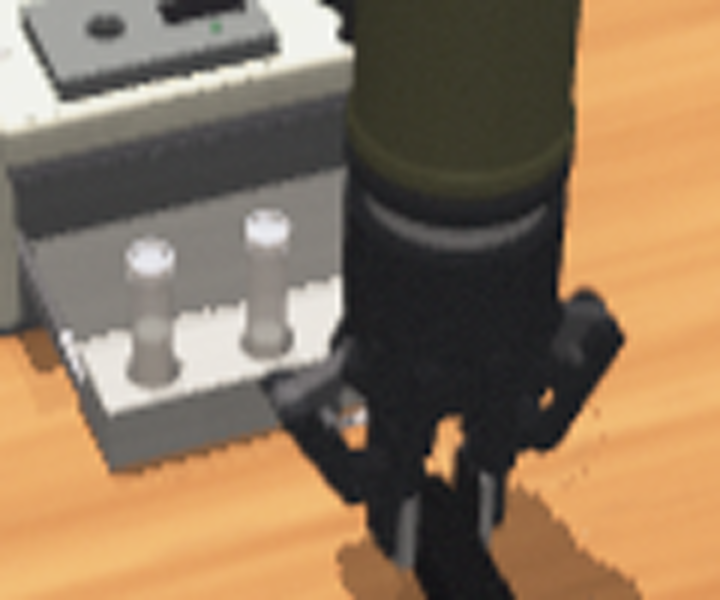

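Call:
move_arm:
  deltas:
    - {"xyz": [0.06, 0.05, 0.082], "rotation": [0.0004, 0.001, 0]}
    - {"xyz": [0.06, 0.05, 0.082], "rotation": [0.0004, 0.001, 0]}
    - {"xyz": [0.06, 0.05, 0.082], "rotation": [0.0004, 0.001, 0]}
    - {"xyz": [0.06, 0.05, 0.082], "rotation": [0.0004, 0.001, 0]}
    - {"xyz": [0.06, 0.05, 0.082], "rotation": [0.0004, 0.001, 0]}

```text
time_s: 47.5
eef_pos: [482.9, -23.5, 59.4]
tcp_rot: [[-0.016, -0.0, 1.0], [-1.0, 0.002, -0.016], [-0.002, -1.0, -0.0]]
wrist_force: [0.1, -0.0, -1.7]
opening: 23.0
```

```bash
python3 go.py 482.5 -23.3 34 -91
```

```text
t 47.5 pos [482.9 -23.5  59.4] theta -90.9 tilt [-4.0e-04  1.8e-03 -1.0e+00] F [ 0.1 -0.  -1.7] open 23.0 q [-0.05  0.85  0.    2.12 -0.02  0.17 -1.61]
xyz [-0.0017  0.2537 -0.004 ] rot [ 0.0001  0.0003 -0.0003]
```

Next I lower the pin into the eye, watching the force.

Call:
move_arm:
  deltas:
    - {"xyz": [0, 0.06, 0], "rotation": [0, 0, 0]}
    - {"xyz": [0, 0.11, 0], "rotation": [0, 0, 0]}
    - {"xyz": [0, 0.15, 0], "rotation": [0, 0, 0]}
    - {"xyz": [0, 0.2, 0], "rotation": [0, 0, 0]}
    - {"xyz": [0, 0.24, 0], "rotation": [0, 0, 0]}
    - {"xyz": [0, 0.24, 0], "rotation": [0, 0, 0]}

```text
time_s: 48.1
eef_pos: [482.7, -23.5, 34.6]
tcp_rot: [[-0.016, -0.001, 1.0], [-1.0, 0.002, -0.016], [-0.002, -1.0, -0.001]]
wrist_force: [-0.4, -0.3, -1.0]
opening: 22.3
```

```bash
python3 go.py 500 -23.6 34 -91;python3 - <<'E'
from m import *
s=cap("side","side28")
crop(s,270,210,390,310,6,"pics/s28.png")
E
```

```text
t 48.1 pos [482.7 -23.5  34.6] theta -90.9 tilt [-0.0014  0.0017 -1.    ] F [-0.4 -0.3 -1. ] open 22.3 q [-0.05  0.9   0.    2.12 -0.02  0.12 -1.61]
xyz [-0.002   0.0058  0.1729] rot [ 0.0002  0.0003 -0.0003]
```

View pics/s28.png

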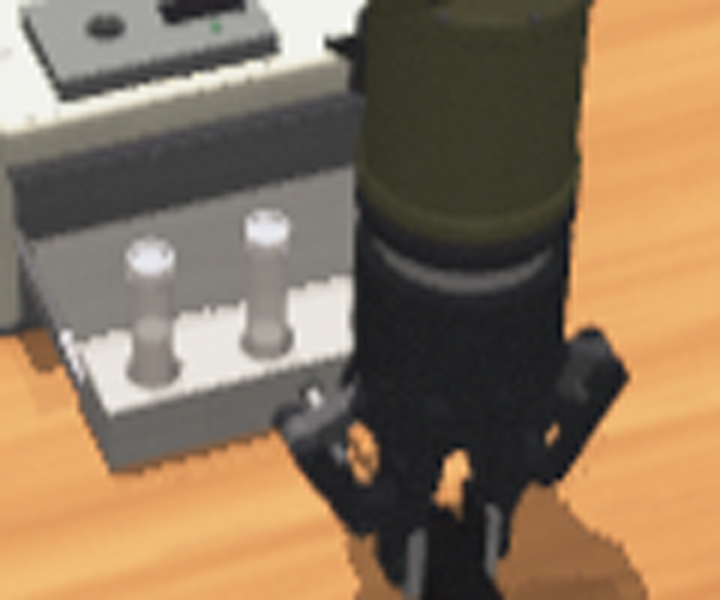

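Call:
move_arm:
  deltas:
    - {"xyz": [0, 0, 0.04], "rotation": [0, 0, 0]}
    - {"xyz": [0, 0, 0.08], "rotation": [0, 0, 0]}
    - {"xyz": [0, 0, 0.12], "rotation": [0, 0, 0]}
    - {"xyz": [0, 0, 0.18], "rotation": [0, 0, 0]}
    - {"xyz": [0, 0, 0.25], "rotation": [0, 0, 0]}
    - {"xyz": [0, 0, 0.32], "rotation": [0, 0, 0]}
    - {"xyz": [0, 0, 0.39], "rotation": [0, 0, 0]}
    - {"xyz": [0, 0, 0.46], "rotation": [0, 0, 0]}
    - {"xyz": [0, 0, 0.5], "rotation": [0, 0, 0]}
    - {"xyz": [0, 0, 0.5], "rotation": [0, 0, 0]}

```text
time_s: 49.15
eef_pos: [534.5, -24.3, 35.3]
tcp_rot: [[-0.016, 0.002, 1.0], [-1.0, 0.002, -0.016], [-0.002, -1.0, 0.002]]
wrist_force: [0.3, -0.2, -1.7]
opening: 22.5
```

```bash
python3 go.py 596 -25.3 34 -91;python3 - <<'E'
from m import *
s=cap("side","side29")
crop(s,240,190,370,290,6,"pics/s29.png")
E
```

```text
t 49.15 pos [534.5 -24.3  35.3] theta -90.9 tilt [ 0.0019  0.0017 -1.    ] F [ 0.3 -0.2 -1.7] open 22.5 q [-0.04  0.92  0.    1.97 -0.02  0.25 -1.61]
xyz [2.000e-04 1.400e-02 6.152e-01] rot [-0.0003  0.0003 -0.0003]
```

View pics/s29.png

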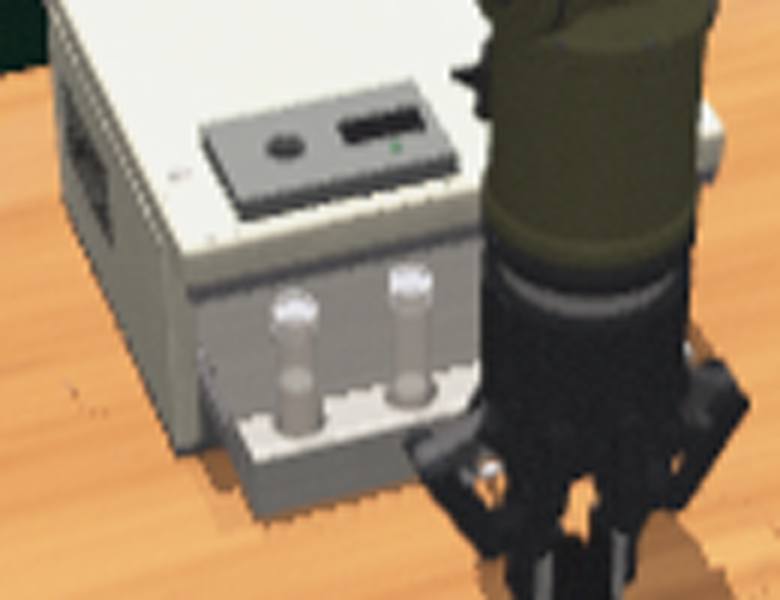

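Call:
move_arm:
  deltas:
    - {"xyz": [0, 0.01, 0.05], "rotation": [0, 0, 0]}
    - {"xyz": [0, 0.01, 0.11], "rotation": [0, 0, 0]}
    - {"xyz": [0, 0.01, 0.18], "rotation": [0, 0, 0]}
    - {"xyz": [0, 0.01, 0.25], "rotation": [0, 0, 0]}
    - {"xyz": [0, 0.01, 0.32], "rotation": [0, 0, 0]}
    - {"xyz": [0, 0.01, 0.39], "rotation": [0, 0, 0]}
    - {"xyz": [0, 0.01, 0.44], "rotation": [0, 0, 0]}
    - {"xyz": [0, 0.01, 0.48], "rotation": [0, 0, 0]}
    - {"xyz": [0, 0.01, 0.52], "rotation": [0, 0, 0]}
    - {"xyz": [0, 0.01, 0.54], "rotation": [0, 0, 0]}

```text
time_s: 50.2
eef_pos: [587.4, -25.2, 34.2]
tcp_rot: [[-0.016, -0.0, 1.0], [-1.0, 0.002, -0.016], [-0.002, -1.0, -0.0]]
wrist_force: [-1.3, -0.4, -1.4]
opening: 22.7
```

```bash
python3 go.py 596 -25.3 34 -91;python3 - <<'E'
from m import *
s=cap("side","side30")
crop(s,240,170,370,270,6,"pics/s30.png")
E
```

```text
t 50.2 pos [587.4 -25.2  34.2] theta -90.91 tilt [-0.      0.0017 -1.    ] F [-1.3 -0.4 -1.4] open 22.7 q [-0.04  0.95  0.01  1.81 -0.02  0.38 -1.6 ]
xyz [-0.0007  0.002   0.0855] rot [ 0.      0.0003 -0.0003]
```

View pics/s30.png

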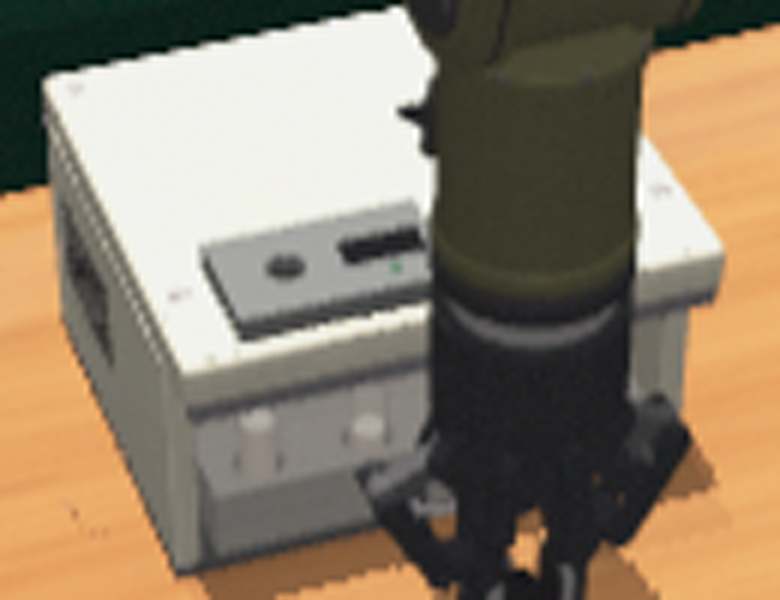

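The tubes pass under the hood. I'll creep on to the home stop.

Call:
move_arm:
  deltas:
    - {"xyz": [0, 0, 0.03], "rotation": [0, 0, 0]}
    - {"xyz": [0, 0, 0.05], "rotation": [0, 0, 0]}
    - {"xyz": [0, 0, 0.07], "rotation": [0, 0, 0]}
    - {"xyz": [0, 0, 0.09], "rotation": [0, 0, 0]}
    - {"xyz": [0, 0, 0.09], "rotation": [0, 0, 0]}

```text
time_s: 50.75
eef_pos: [596.6, -25.4, 34.3]
tcp_rot: [[-0.016, 0.001, 1.0], [-1.0, 0.002, -0.016], [-0.002, -1.0, 0.001]]
wrist_force: [-0.6, -0.0, -1.7]
opening: 22.2
```

Call:
move_arm:
  deltas:
    - {"xyz": [0, 0, 0.015], "rotation": [0, 0, 0]}
    - {"xyz": [0, 0, 0.03], "rotation": [0, 0, 0]}
    - {"xyz": [0, 0, 0.03], "rotation": [0, 0, 0]}

```text
time_s: 51.05
eef_pos: [597.0, -25.4, 33.9]
tcp_rot: [[-0.016, -0.005, 1.0], [-1.0, 0.002, -0.016], [-0.002, -1.0, -0.005]]
wrist_force: [-6.3, 0.0, 2.6]
opening: 22.2
```

```bash
python3 go.py 596 -25.3 34 -91
```

```text
t 51.05 pos [597.  -25.4  33.9] theta -90.9 tilt [-0.0047  0.0017 -1.    ] F [-6.3  0.   2.6] open 22.2 q [-0.04  0.96  0.01  1.78 -0.02  0.41 -1.6 ]
xyz [-0.0007 -0.0006 -0.0096] rot [ 0.0008  0.0003 -0.0003]
```

Call:
move_arm:
  deltas:
    - {"xyz": [0, 0, 0.02], "rotation": [0, 0, 0]}
    - {"xyz": [0, 0, 0.03], "rotation": [0, 0, 0]}
    - {"xyz": [0, 0, 0.03], "rotation": [0, 0, 0]}

```text
time_s: 51.35
eef_pos: [597.1, -25.4, 33.5]
tcp_rot: [[-0.016, -0.01, 1.0], [-1.0, 0.002, -0.016], [-0.002, -1.0, -0.01]]
wrist_force: [-9.6, 0.4, 2.9]
opening: 22.2
```

```bash
python3 go.py 588 -25.2 34 -91
python3 - <<'E'
from m import *
s=cap("side","side31")
crop(s,240,170,370,270,6,"pics/s31.png")
E
```

```text
t 51.35 pos [597.1 -25.4  33.5] theta -90.9 tilt [-0.0104  0.0017 -0.9999] F [-9.6  0.4  2.9] open 22.2 q [-0.04  0.96  0.01  1.77 -0.02  0.42 -1.6 ]
xyz [-0.0007 -0.0038 -0.0914] rot [ 0.0017  0.0003 -0.0002]
```

View pics/s31.png

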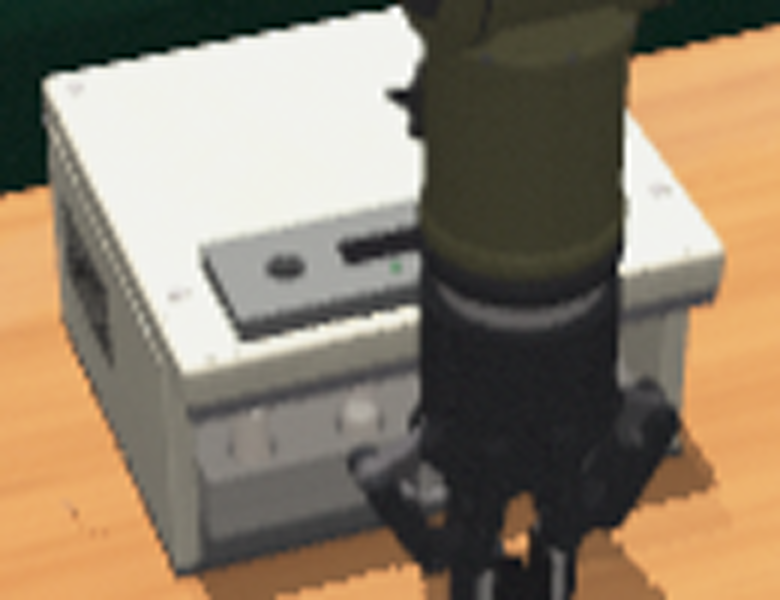

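Call:
move_arm:
  deltas:
    - {"xyz": [0, 0, -0.08], "rotation": [0, 0, 0]}
    - {"xyz": [0, 0, -0.14], "rotation": [0, 0, 0]}
    - {"xyz": [0, 0, -0.14], "rotation": [0, 0, 0]}
    - {"xyz": [0, 0, -0.14], "rotation": [0, 0, 0]}

```text
time_s: 51.8
eef_pos: [588.9, -25.2, 34.5]
tcp_rot: [[-0.016, 0.001, 1.0], [-1.0, 0.002, -0.016], [-0.002, -1.0, 0.001]]
wrist_force: [-0.2, 0.4, -0.7]
opening: 22.2
```

```bash
python3 go.py 588 -25.2 60 -91
```

```text
t 51.8 pos [588.9 -25.2  34.5] theta -90.9 tilt [ 0.0015  0.0018 -1.    ] F [-0.2  0.4 -0.7] open 22.2 q [-0.04  0.95  0.01  1.81 -0.02  0.38 -1.6 ]
xyz [-0.     -0.2555 -0.0085] rot [-0.0002  0.0003 -0.0003]
```

Call:
move_arm:
  deltas:
    - {"xyz": [0, -0.08, 0], "rotation": [0, 0, 0]}
    - {"xyz": [0, -0.18, 0], "rotation": [0, 0, 0]}
    - {"xyz": [0, -0.27, 0], "rotation": [0, 0, 0]}
    - {"xyz": [0, -0.27, 0], "rotation": [0, 0, 0]}
    - {"xyz": [0, -0.27, -0.2], "rotation": [0, 0, 0]}
    - {"xyz": [0, -0.27, -0.6], "rotation": [0, 0, 0]}
    - {"xyz": [0, -0.27, -0.9], "rotation": [0, 0, 0]}
    - {"xyz": [0, -0.27, -0.95], "rotation": [0, 0, 0]}

```text
time_s: 52.6
eef_pos: [487.7, -24.0, 61.3]
tcp_rot: [[-0.016, -0.008, 1.0], [-1.0, 0.001, -0.016], [-0.001, -1.0, -0.008]]
wrist_force: [-0.5, -1.1, -1.7]
opening: 22.6
```

```bash
python3 go.py 482 -63 80 6;python3 - <<'E'
from m import *
s=cap("side","side32")
crop(s,240,160,370,260,6,"pics/s32.png")
E
```

```text
t 52.6 pos [487.7 -24.   61.3] theta -90.91 tilt [-0.0076  0.0014 -1.    ] F [-0.5 -1.1 -1.7] open 22.6 q [-0.05  0.85  0.    2.1  -0.02  0.2  -1.61]
xyz [ 0.3909 -0.1867 -0.0526] rot [ 0.0007 -0.2692 -0.0012]
```

View pics/s32.png

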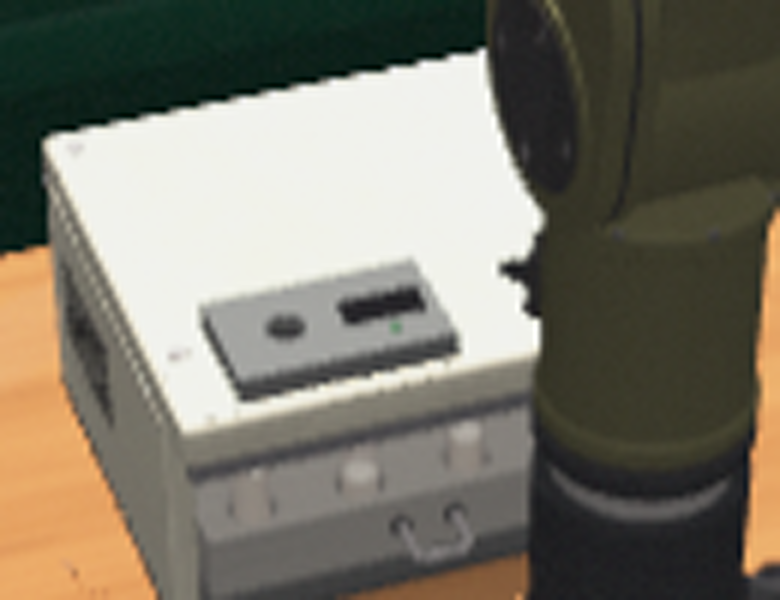

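The carrier is home: the eye is at the same pixels as at the start. I'll return the puller to its original pose.

Call:
move_arm:
  deltas:
    - {"xyz": [0, -0.2, 0], "rotation": [0, -0.02, 0]}
    - {"xyz": [0.1, -0.2, -0.05], "rotation": [0, -0.04, 0]}
    - {"xyz": [0.2, -0.2, -0.05], "rotation": [0, -0.06, 0]}
    - {"xyz": [0.3, -0.2, -0.05], "rotation": [0, -0.08, 0]}
    - {"xyz": [0.39, -0.2, -0.05], "rotation": [0, -0.1, 0]}
    - {"xyz": [0.39, -0.2, -0.05], "rotation": [0, -0.12, 0]}
    - {"xyz": [0.39, -0.2, -0.05], "rotation": [0, -0.14, 0]}
    - {"xyz": [0.39, -0.2, -0.05], "rotation": [0, -0.16, 0]}
    - {"xyz": [0.39, -0.2, -0.05], "rotation": [0, -0.18, 0]}
    - {"xyz": [0.39, -0.2, -0.05], "rotation": [0, -0.2, 0]}
    - {"xyz": [0.39, -0.2, -0.05], "rotation": [0, -0.22, 0]}
    - {"xyz": [0.39, -0.2, -0.05], "rotation": [0, -0.24, 0]}
    - {"xyz": [0.39, -0.2, -0.05], "rotation": [0, -0.26, 0]}
    - {"xyz": [0.39, -0.2, -0.05], "rotation": [0, -0.269, 0]}
    - {"xyz": [0.39, -0.2, -0.05], "rotation": [0, -0.269, 0]}
    - {"xyz": [0.39, -0.2, -0.05], "rotation": [0, -0.269, 0]}

```text
time_s: 54.25
eef_pos: [488.5, -62.9, 81.2]
tcp_rot: [[0.995, 0.001, -0.101], [0.101, 0.002, 0.995], [0.001, -1.0, 0.001]]
wrist_force: [-0.1, 0.0, -1.9]
opening: 22.2
```

```bash
python3 go.py 481.9 -63.6 30 5.8
```

```text
t 54.25 pos [488.5 -62.9  81.2] theta 5.81 tilt [ 0.0011  0.0015 -1.    ] F [-0.1  0.  -1.9] open 22.2 q [ 0.24  0.82 -0.33  2.08  0.74  0.35 -0.6 ]
xyz [-0.067   0.5124 -0.0007] rot [-0.0002  0.      0.0002]
```

Call:
move_arm:
  deltas:
    - {"xyz": [-0.067, 0.15, 0], "rotation": [0, 0, 0]}
    - {"xyz": [-0.067, 0.35, 0], "rotation": [0, 0, 0]}
    - {"xyz": [-0.067, 0.5, 0], "rotation": [0, 0, 0]}
    - {"xyz": [-0.067, 0.51, 0], "rotation": [0, 0, 0]}
    - {"xyz": [-0.067, 0.51, 0], "rotation": [0, 0, 0]}

```text
time_s: 54.75
eef_pos: [481.0, -63.2, 30.2]
tcp_rot: [[0.995, -0.0, -0.103], [0.103, 0.001, 0.995], [-0.0, -1.0, 0.001]]
wrist_force: [0.5, -0.5, -1.3]
opening: 22.4
```

```bash
python3 go.py 481.9 -63.6 22.2 5.8
```

```text
t 54.75 pos [481.  -63.2  30.2] theta 5.92 tilt [-4.0e-04  1.2e-03 -1.0e+00] F [ 0.5 -0.5 -1.3] open 22.4 q [ 0.14  0.91 -0.17  2.12  0.84  0.18 -0.69]
xyz [ 0.0081  0.0798 -0.0047] rot [-0.0002  0.0003 -0.    ]
```

Call:
move_arm:
  deltas:
    - {"xyz": [0.005, 0.04, 0], "rotation": [0, 0, 0]}
    - {"xyz": [0.005, 0.065, 0], "rotation": [0, 0, 0]}
    - {"xyz": [0.005, 0.08, 0], "rotation": [0, 0, 0]}
    - {"xyz": [0.005, 0.08, 0], "rotation": [0, 0, 0]}

```text
time_s: 55.15
eef_pos: [481.5, -63.3, 22.5]
tcp_rot: [[0.995, 0.0, -0.103], [0.103, 0.002, 0.995], [0.001, -1.0, 0.002]]
wrist_force: [0.8, 0.4, 0.7]
opening: 22.6
```

```bash
python3 go.py 481.9 -63.6 22.2 5.8
```

```text
t 55.15 pos [481.5 -63.3  22.5] theta 5.93 tilt [ 4.0e-04  1.6e-03 -1.0e+00] F [0.8 0.4 0.7] open 22.6 q [ 0.13  0.93 -0.15  2.12  0.84  0.16 -0.7 ]
xyz [ 0.0034  0.0029 -0.0031] rot [-0.0002  0.0003  0.0001]
```

Call:
move_arm:
  deltas:
    - {"xyz": [0, 0, 0], "rotation": [0, 0, 0]}
    - {"xyz": [0, 0, 0], "rotation": [0, 0, 0]}
    - {"xyz": [0, 0, 0], "rotation": [0, 0, 0]}
    - {"xyz": [0, 0, 0], "rotation": [0, 0, 0]}
    - {"xyz": [0, -0.3, 0], "rotation": [0, 0, 0]}
    - {"xyz": [0, -0.7, 0], "rotation": [0, 0, 0]}
    - {"xyz": [0, -1, 0], "rotation": [0, 0, 0]}
  fingers: 0.6

```text
time_s: 55.85
eef_pos: [481.1, -63.5, 123.8]
tcp_rot: [[0.995, -0.0, -0.104], [0.104, 0.002, 0.995], [-0.0, -1.0, 0.002]]
wrist_force: [0.9, -0.5, -0.5]
opening: 51.4
```

Call:
move_arm:
  deltas:
    - {"xyz": [0, -0.4, 0.2], "rotation": [0, 0, 0]}
    - {"xyz": [0, -0.8, 0.6], "rotation": [0, 0, 0]}
    - {"xyz": [0.1, -0.8, 1], "rotation": [0, 0, 0]}
    - {"xyz": [0.1, -0.8, 1], "rotation": [0, 0, 0]}

```text
time_s: 56.25
eef_pos: [482.8, 45.0, 204.8]
tcp_rot: [[0.994, 0.007, -0.113], [0.113, 0.009, 0.994], [0.007, -1.0, 0.008]]
wrist_force: [0.2, 0.3, -0.0]
opening: 51.1
```

```bash
python3 go.py 543 269.7 200 6;python3 - <<'E'
from m import *
s=cap("side","side33");t=cap("top","top33")
crop(s,240,160,370,260,6,"pics/s33.png");crop(t,270,150,390,290,5,"pics/t33.png")
crop(s,185,270,245,350,8,"pics/s33y.png");crop(t,180,225,240,270,10,"pics/t33y.png")
E
```

```text
t 56.25 pos [482.8  45.  204.8] theta 6.5 tilt [ 0.0066  0.0085 -0.9999] F [ 0.2  0.3 -0. ] open 51.1 q [ 0.17  0.62 -0.56  2.02  0.53  0.64 -0.62]
xyz [0.8524 0.0716 2.1643] rot [-0.0012  0.0014  0.0012]
```

View pics/s33.png

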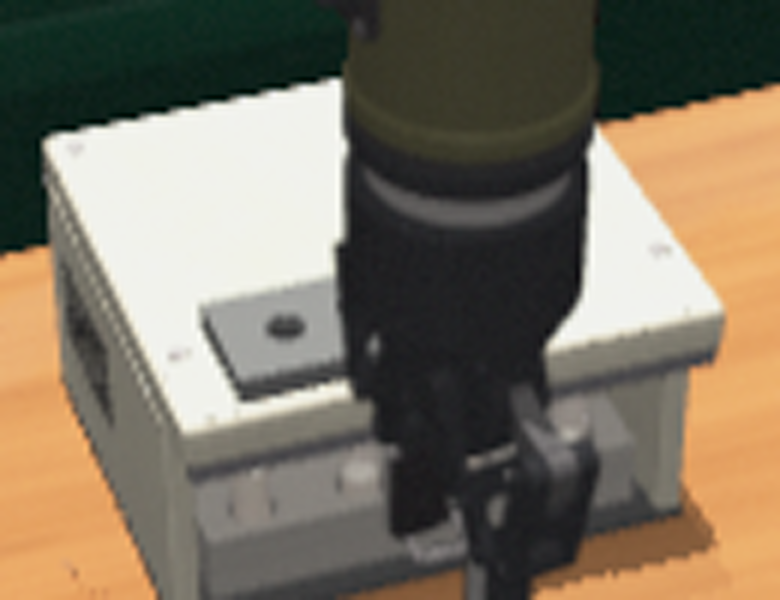

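View pics/t33.png

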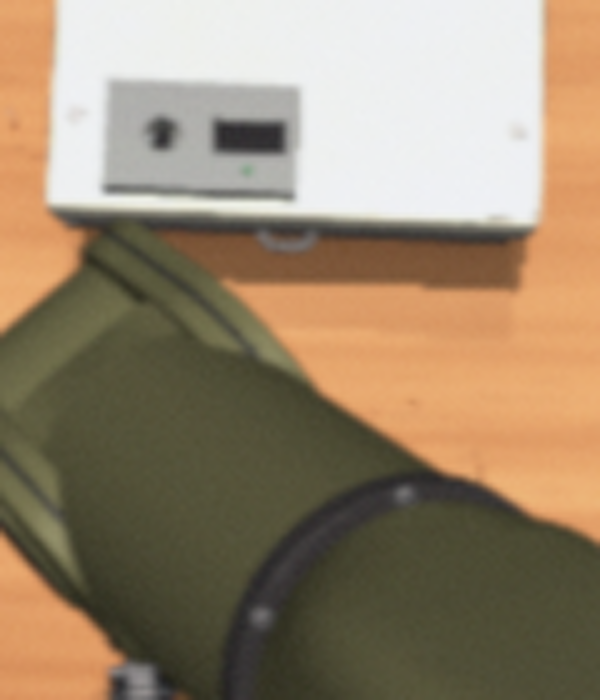

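View pics/s33y.png

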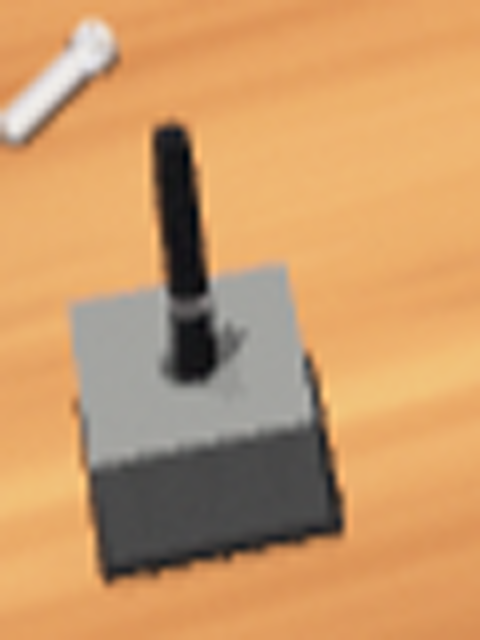

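View pics/t33y.png

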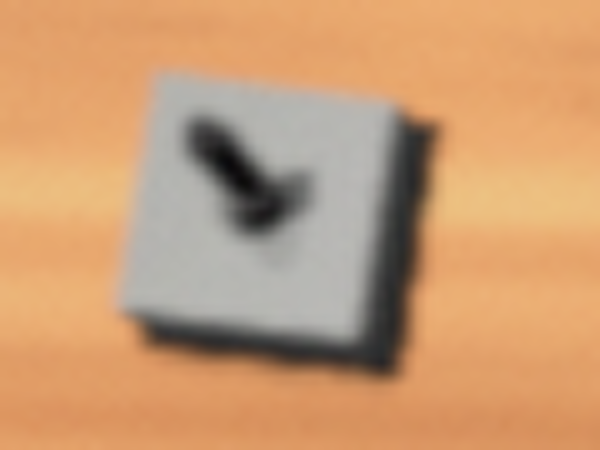

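Run:
```python
from m import *
s,t=ld("side33.npz"),ld("top33.npz")
f=lambda x,y,u,v,k:(u+(x+.5)/k-.5,v+(y+.5)/k-.5)
a=f(203,130,180,225,10);b=f(172,130,185,270,8)
print("top",tri(t,a,s,b),plane(t,*a,130),plane(s,*b,130))
a=f(255,212,180,225,10);b=f(192,368,185,270,8)
print("base",plane(t,*a,45),plane(s,*b,45))
```

```text
top [545.50950297 263.93209804 130.31104583] [545.55359826 263.97387276 130.        ] [545.8400783  263.92302638 130.        ]
base [541.2212135 269.5440043  45.       ] [540.96941532 270.35427029  45.        ]
```

```bash
python3 go.py 542.8 268.3 200 -53
```

```text
t 56.35 pos [480.7  37.9 202.6] theta 6.1 tilt [-1.0e-04  1.5e-03 -1.0e+00] F [-0.  -0.7 -0.4] open 51.1 q [ 0.18  0.62 -0.56  2.02  0.53  0.65 -0.62]
xyz [0.8621 0.0289 2.2255] rot [-2.000e-04  1.642e-01 -1.000e-04]
```

Call:
move_arm:
  deltas:
    - {"xyz": [0.1, 0, 0.3], "rotation": [0, 0.02, 0]}
    - {"xyz": [0.2, 0, 0.6], "rotation": [0, 0.04, 0]}
    - {"xyz": [0.3, 0, 0.9], "rotation": [0, 0.06, 0]}
    - {"xyz": [0.43, 0, 1], "rotation": [0, 0.08, 0]}
    - {"xyz": [0.43, 0, 1], "rotation": [0, 0.1, 0]}
    - {"xyz": [0.43, 0, 1], "rotation": [0, 0.12, 0]}
    - {"xyz": [0.43, 0, 1], "rotation": [0, 0.14, 0]}
    - {"xyz": [0.43, 0, 1], "rotation": [0, 0.16, 0]}
    - {"xyz": [0.43, 0, 1], "rotation": [0, 0.165, 0]}

```text
time_s: 57.25
eef_pos: [513.0, 138.7, 201.7]
tcp_rot: [[0.592, -0.002, 0.806], [-0.806, -0.001, 0.592], [-0.001, -1.0, -0.002]]
wrist_force: [0.4, 0.4, 0.3]
opening: 51.4
```

```bash
python3 go.py 542.8 268.3 180 -53
```

```text
t 57.25 pos [513.  138.7 201.7] theta -53.71 tilt [-2.2e-03 -7.0e-04 -1.0e+00] F [0.4 0.4 0.3] open 51.4 q [-0.2   0.63 -0.24  1.89  0.23  0.65 -1.52]
xyz [-0.8682  0.2152  1.0079] rot [ 0.0003 -0.002  -0.0001]
```

Call:
move_arm:
  deltas:
    - {"xyz": [-0.25, 0, 0.3], "rotation": [0, -0.001, 0]}
    - {"xyz": [-0.5, 0, 0.6], "rotation": [0, -0.002, 0]}
    - {"xyz": [-0.75, 0.1, 0.85], "rotation": [0, -0.002, 0]}
    - {"xyz": [-0.87, 0.2, 1], "rotation": [0, -0.002, 0]}
    - {"xyz": [-0.87, 0.2, 1], "rotation": [0, -0.002, 0]}
    - {"xyz": [-0.87, 0.2, 1], "rotation": [0, -0.002, 0]}
    - {"xyz": [-0.87, 0.2, 1], "rotation": [0, -0.002, 0]}

```text
time_s: 57.95
eef_pos: [542.2, 267.7, 182.7]
tcp_rot: [[0.604, -0.001, 0.797], [-0.797, -0.0, 0.604], [-0.0, -1.0, -0.001]]
wrist_force: [-0.3, 0.4, -0.2]
opening: 51.4
```

```bash
python3 go.py 542.8 268.3 107 -53;python3 - <<'E'
from m import *
s=cap("side","side34")
crop(s,170,230,260,350,5,"pics/s34.png")
E
```

```text
t 57.95 pos [542.2 267.7 182.7] theta -52.86 tilt [-7.e-04 -5.e-04 -1.e+00] F [-0.3  0.4 -0.2] open 51.4 q [-0.41  0.74 -0.22  1.69  0.22  0.74 -1.66]
xyz [-0.0011  0.7567  0.0089] rot [ 0.0001  0.0004 -0.    ]
```

View pics/s34.png

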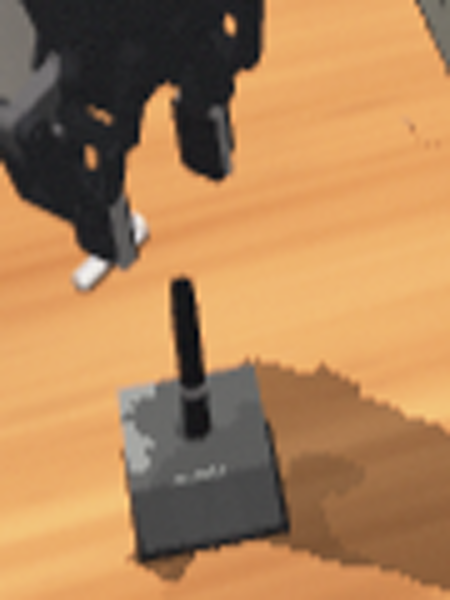

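The open jaws are above the stylus (its top at crop (182,282)). I'll descend and close gently.

Call:
move_arm:
  deltas:
    - {"xyz": [0, 0.2, 0.009], "rotation": [0, 0, 0]}
    - {"xyz": [0, 0.4, 0.009], "rotation": [0, 0, 0]}
    - {"xyz": [0, 0.6, 0.009], "rotation": [0, 0, 0]}
    - {"xyz": [0, 0.75, 0.009], "rotation": [0, 0, 0]}
    - {"xyz": [0, 0.75, 0.009], "rotation": [0, 0, 0]}
    - {"xyz": [0, 0.75, 0.009], "rotation": [0, 0, 0]}

```text
time_s: 58.6
eef_pos: [542.9, 270.6, 108.1]
tcp_rot: [[0.605, -0.0, 0.796], [-0.796, 0.002, 0.605], [-0.001, -1.0, 0.001]]
wrist_force: [0.8, 0.3, -0.4]
opening: 51.3
```

Call:
move_arm:
  deltas:
    - {"xyz": [0, 0, 0], "rotation": [0, 0, 0]}
    - {"xyz": [0, 0, 0], "rotation": [0, 0, 0]}
    - {"xyz": [0, 0, 0], "rotation": [0, 0, 0]}
    - {"xyz": [0, 0, 0], "rotation": [0, 0, 0]}
    - {"xyz": [0, 0, 0], "rotation": [0, 0, 0]}
  fingers: 0.0
  newtons: 40

```text
time_s: 59.1
eef_pos: [543.1, 271.2, 108.4]
tcp_rot: [[0.605, 0.001, 0.796], [-0.796, 0.002, 0.605], [-0.001, -1.0, 0.002]]
wrist_force: [-0.4, -0.9, 3.8]
opening: 8.9
```

```bash
python3 go.py 542.8 268.3 107 -53;python3 - <<'E'
from m import *
s=cap("side","side35")
crop(s,170,230,260,350,5,"pics/s35.png")
E
```

```text
t 59.1 pos [543.1 271.2 108.4] theta -52.75 tilt [ 0.001   0.0023 -1.    ] F [-0.4 -0.9  3.8] open 8.9 q [-0.43  0.85 -0.19  1.73  0.26  0.58 -1.69]
xyz [ 0.0211  0.0138 -0.0201] rot [-0.0003  0.0007 -0.0002]
```

View pics/s35.png

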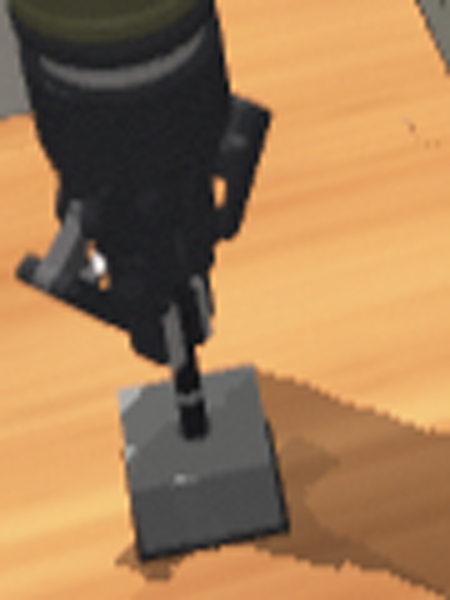

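Call:
move_arm:
  deltas:
    - {"xyz": [0, -0.2, 0], "rotation": [0, 0, 0]}
    - {"xyz": [0, -0.5, 0], "rotation": [0, 0, 0]}
    - {"xyz": [0, -0.8, 0], "rotation": [0, 0, 0]}
    - {"xyz": [0, -1, 0], "rotation": [0, 0, 0]}

```text
time_s: 59.55
eef_pos: [542.9, 271.1, 209.4]
tcp_rot: [[0.605, 0.001, 0.796], [-0.796, 0.003, 0.605], [-0.002, -1.0, 0.002]]
wrist_force: [0.6, 0.9, 0.6]
opening: 9.3
```

Call:
move_arm:
  deltas:
    - {"xyz": [0, -0.3, 0], "rotation": [0, 0, 0]}
    - {"xyz": [0, -0.6, 0], "rotation": [0, 0, 0]}
    - {"xyz": [0, -0.7, 0], "rotation": [0, 0, 0]}
    - {"xyz": [0, -0.7, 0], "rotation": [0, 0, 0]}
    - {"xyz": [0, -0.7, 0], "rotation": [0, 0, 0]}

```text
time_s: 60.05
eef_pos: [541.9, 270.2, 276.3]
tcp_rot: [[0.605, -0.002, 0.796], [-0.796, 0.0, 0.605], [-0.002, -1.0, -0.002]]
wrist_force: [-0.8, 0.0, -0.2]
opening: 8.9
```

```bash
python3 go.py 691.5 34.8 280 -53;python3 - <<'E'
from m import *
s=cap("side","side36");t=cap("top","top36")
crop(s,140,170,260,330,4,"pics/s36.png")
crop(t,150,180,260,280,6,"pics/t36.png")
print(proj(s,[543,270,175]),proj(t,[543,270,175]))
E
```

```text
t 60.05 pos [541.9 270.2 276.3] theta -52.74 tilt [-2.4e-03  3.0e-04 -1.0e+00] F [-0.8  0.  -0.2] open 8.9 q [-0.4   0.63 -0.25  1.59  0.18  0.95 -1.62]
xyz [ 2.7793 -0.0409 -0.2346] rot [ 0.0003  0.0007 -0.0003]
[200.5756153  271.85623342] [192.51838881 234.78516318]
```

View pics/s36.png

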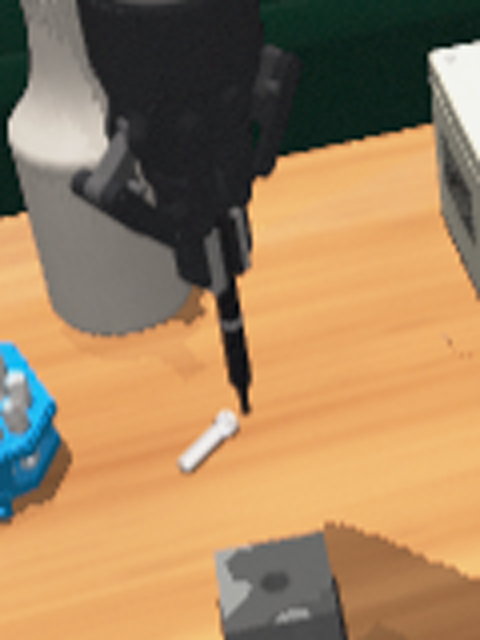

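View pics/t36.png

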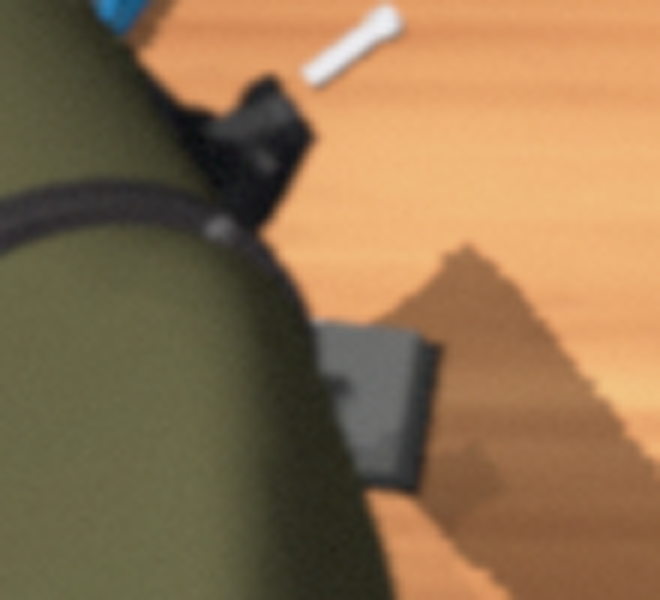

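The stylus hangs straight; its tip at pixel (201.4,272.9) matches the predicted (200.6,271.9). I'll carry it over the button.

Call:
move_arm:
  deltas:
    - {"xyz": [0.3, 0, -0.03], "rotation": [0, 0, 0]}
    - {"xyz": [0.6, 0, -0.05], "rotation": [0, 0, 0]}
    - {"xyz": [0.95, 0, -0.08], "rotation": [0, 0, 0]}

```text
time_s: 60.45
eef_pos: [593.2, 190.2, 276.0]
tcp_rot: [[0.607, -0.003, 0.795], [-0.795, 0.001, 0.607], [-0.003, -1.0, -0.002]]
wrist_force: [1.3, 0.2, -0.8]
opening: 9.5
```

Call:
move_arm:
  deltas:
    - {"xyz": [0.4, 0, -0.03], "rotation": [0, 0, 0]}
    - {"xyz": [0.7, 0, -0.05], "rotation": [0, 0, 0]}
    - {"xyz": [0.95, 0, -0.08], "rotation": [0, 0, 0]}

```text
time_s: 60.75
eef_pos: [645.3, 107.2, 275.6]
tcp_rot: [[0.604, -0.003, 0.797], [-0.797, 0.0, 0.604], [-0.002, -1.0, -0.002]]
wrist_force: [0.7, 0.0, -1.2]
opening: 9.5
```

Call:
move_arm:
  deltas:
    - {"xyz": [0.3, 0, -0.03], "rotation": [0, 0, 0]}
    - {"xyz": [0.6, 0, -0.05], "rotation": [0, 0, 0]}
    - {"xyz": [0.8, 0, -0.08], "rotation": [0, 0, 0]}
    - {"xyz": [0.88, 0, -0.08], "rotation": [0, 0, 0]}
    - {"xyz": [0.88, 0, -0.08], "rotation": [0, 0, 0]}
    - {"xyz": [0.88, 0, -0.08], "rotation": [0, 0, 0]}

```text
time_s: 61.35
eef_pos: [691.0, 36.8, 276.6]
tcp_rot: [[0.607, -0.002, 0.795], [-0.795, 0.003, 0.607], [-0.004, -1.0, 0.0]]
wrist_force: [-1.3, -0.1, -0.5]
opening: 8.9
```

```bash
python3 go.py 691.5 34.8 265 -53;python3 - <<'E'
from m import *
s=cap("side","side37");t=cap("top","top37")
crop(s,240,130,340,230,6,"pics/s37.png")
crop(t,270,120,370,210,6,"pics/t37.png")
st=readout.read_state()["eef_pos"]
print(proj(s,st-[0,0,103.4]),proj(t,st-[0,0,103.4]))
E
```

```text
t 61.35 pos [691.   36.8 276.6] theta -52.64 tilt [-0.0022  0.0032 -1.    ] F [-1.3 -0.1 -0.5] open 8.9 q [ 0.01  0.76 -0.26  1.29  0.19  1.11 -1.19]
xyz [ 0.0196  0.1155 -0.0084] rot [-0.      0.001  -0.0006]
[285.91046114 205.63299219] [300.80630765 172.55938365]
```

View pics/s37.png

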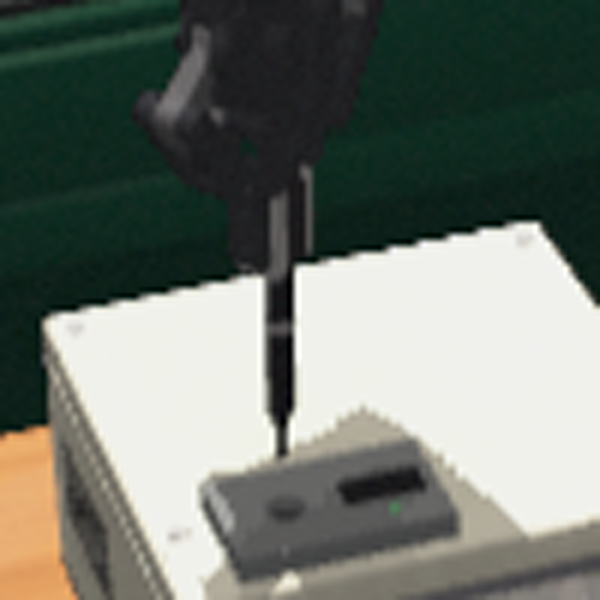

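Call:
move_arm:
  deltas:
    - {"xyz": [0.01, 0.1, 0], "rotation": [0, 0, 0]}
    - {"xyz": [0.01, 0.2, 0], "rotation": [0, 0, 0]}
    - {"xyz": [0.01, 0.22, 0], "rotation": [0, 0, 0]}
    - {"xyz": [0.01, 0.22, 0], "rotation": [0, 0, 0]}
    - {"xyz": [0.01, 0.22, 0], "rotation": [0, 0, 0]}

```text
time_s: 61.95
eef_pos: [692.5, 34.2, 255.3]
tcp_rot: [[0.605, -0.0, 0.796], [-0.796, 0.002, 0.605], [-0.002, -1.0, 0.001]]
wrist_force: [-0.4, -0.6, -0.3]
opening: 9.2
```

```bash
python3 go.py 691.5 35.8 243 -53;python3 - <<'E'
from m import *
s=cap("side","side38");t=cap("top","top38")
crop(s,260,170,330,230,10,"pics/s38.png")
crop(t,270,150,330,200,10,"pics/t38.png")
E
```

```text
t 61.95 pos [692.5  34.2 255.3] theta -52.75 tilt [-3.0e-04  1.8e-03 -1.0e+00] F [-0.4 -0.6 -0.3] open 9.2 q [ 0.01  0.78 -0.25  1.32  0.2   1.07 -1.19]
xyz [-0.0186  0.1226  0.0016] rot [-0.0001  0.0007 -0.0002]
```

View pics/s38.png

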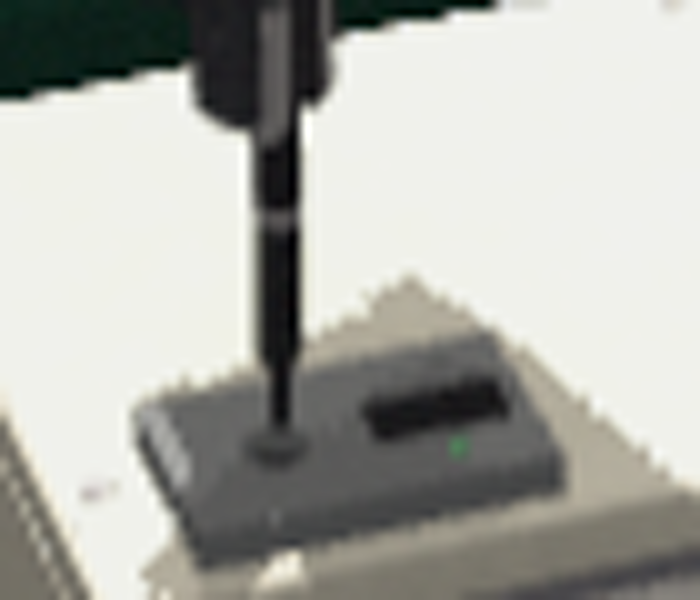

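View pics/t38.png

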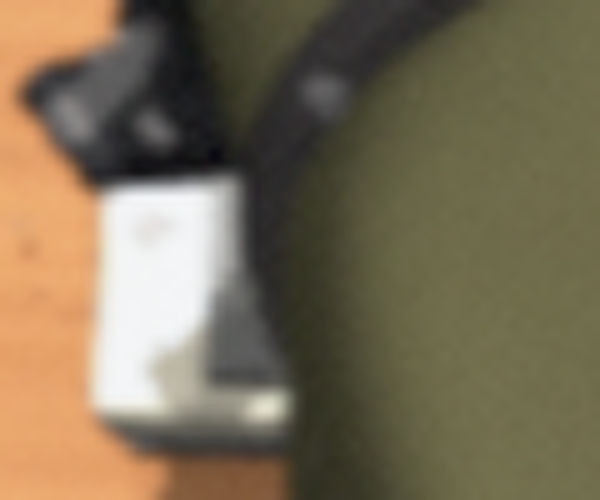

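The tip (crop (283,428)) sits just above the mouth (277,447). I'll shift 1.5 mm to +y and go down to touch.

Call:
move_arm:
  deltas:
    - {"xyz": [-0.016, 0, 0.003], "rotation": [0, 0, 0]}
    - {"xyz": [-0.016, 0.04, 0.003], "rotation": [0, 0, 0]}
    - {"xyz": [-0.016, 0.08, 0.003], "rotation": [0, 0, 0]}
    - {"xyz": [-0.016, 0.08, 0.003], "rotation": [0, 0, 0]}

```text
time_s: 62.45
eef_pos: [691.1, 35.5, 246.3]
tcp_rot: [[0.605, -0.002, 0.796], [-0.796, 0.001, 0.605], [-0.002, -1.0, -0.001]]
wrist_force: [-0.3, -0.5, -0.2]
opening: 9.1
```

```bash
python3 go.py 691.5 35.8 241 -53;python3 - <<'E'
from m import *
s=cap("side","side39")
crop(s,260,170,330,230,10,"pics/s39.png")
E
```

```text
t 62.45 pos [691.1  35.5 246.3] theta -52.74 tilt [-0.0021  0.0014 -1.    ] F [-0.3 -0.5 -0.2] open 9.1 q [ 0.    0.79 -0.25  1.33  0.2   1.05 -1.2 ]
xyz [-0.0001  0.0529  0.0049] rot [ 0.0001  0.0007 -0.0004]
```

View pics/s39.png

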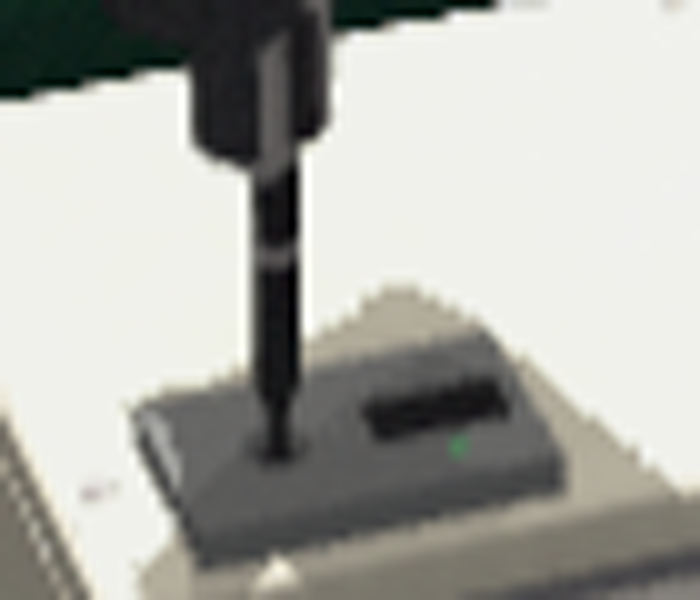

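The tip is in the recess centre. I'll press stepwise.

Call:
move_arm:
  deltas:
    - {"xyz": [0, 0.02, 0], "rotation": [0, 0, 0]}
    - {"xyz": [0, 0.04, 0], "rotation": [0, 0, 0]}
    - {"xyz": [0, 0.055, 0], "rotation": [0, 0, 0]}
    - {"xyz": [0, 0.055, 0], "rotation": [0, 0, 0]}

```text
time_s: 62.9
eef_pos: [691.9, 35.6, 242.0]
tcp_rot: [[0.605, 0.0, 0.796], [-0.796, 0.002, 0.605], [-0.001, -1.0, 0.001]]
wrist_force: [0.4, -0.0, 2.5]
opening: 9.6
```

Call:
move_arm:
  deltas:
    - {"xyz": [0, 0.02, 0], "rotation": [0, 0, 0]}
    - {"xyz": [0, 0.03, 0], "rotation": [0, 0, 0]}
    - {"xyz": [0, 0.03, 0], "rotation": [0, 0, 0]}

```text
time_s: 63.2
eef_pos: [692.7, 35.9, 240.9]
tcp_rot: [[0.605, 0.003, 0.796], [-0.796, 0.002, 0.605], [0.0, -1.0, 0.004]]
wrist_force: [-0.6, 0.3, 10.3]
opening: 9.0
```

At 10 N the button is bottomed. I'll hold it for 0.9 s, then lift.

Call:
move_arm:
  deltas:
    - {"xyz": [0, 0, 0], "rotation": [0, 0, 0]}
    - {"xyz": [0, 0, 0], "rotation": [0, 0, 0]}
    - {"xyz": [0, 0, 0], "rotation": [0, 0, 0]}
    - {"xyz": [0, 0, 0], "rotation": [0, 0, 0]}
    - {"xyz": [0, 0, 0], "rotation": [0, 0, 0]}
    - {"xyz": [0, 0, 0], "rotation": [0, 0, 0]}
    - {"xyz": [0, 0, 0], "rotation": [0, 0, 0]}
    - {"xyz": [0, 0, 0], "rotation": [0, 0, 0]}
    - {"xyz": [0, 0, 0], "rotation": [0, 0, 0]}

```text
time_s: 64.1
eef_pos: [692.7, 35.9, 241.0]
tcp_rot: [[0.605, 0.003, 0.796], [-0.796, 0.002, 0.605], [0.0, -1.0, 0.004]]
wrist_force: [-1.4, -0.3, 10.6]
opening: 9.2
```

```bash
python3 go.py;python3 - <<'E'
from m import *
s=cap("side","side40")
crop(s,260,170,330,230,10,"pics/s40.png")
E
```

```text
t 64.1 pos [692.7  35.9 241. ] theta -52.76 tilt [ 0.0031  0.0022 -1.    ] F [-1.4 -0.3 10.6] open 9.2 q [ 0.    0.8  -0.25  1.34  0.21  1.03 -1.2 ]
```

View pics/s40.png

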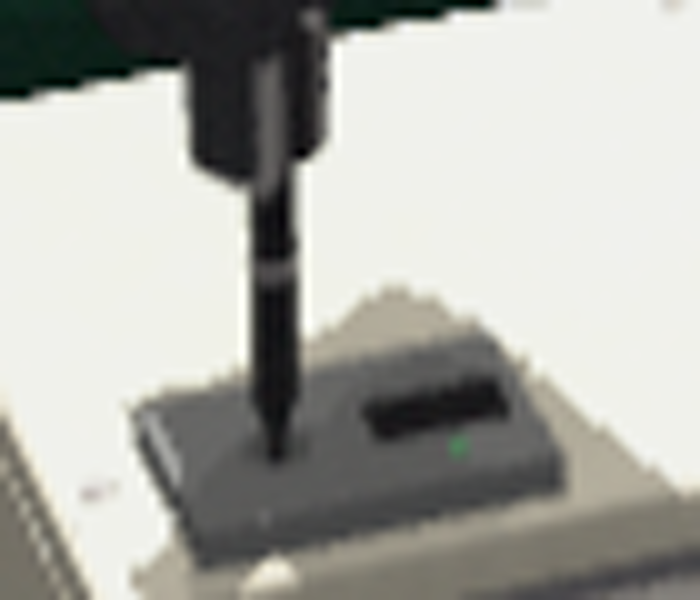

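The tip rests on the button (TCP height puts the point at 137.6 mm, and the bottom of travel is 138). I'll lift and return to the stand.

Call:
move_arm:
  deltas:
    - {"xyz": [0, -0.1, 0], "rotation": [0, 0, 0]}
    - {"xyz": [0, -0.25, 0], "rotation": [0, 0, 0]}
    - {"xyz": [0, -0.4, 0], "rotation": [0, 0, 0]}
    - {"xyz": [0, -0.4, 0], "rotation": [0, 0, 0]}

```text
time_s: 64.55
eef_pos: [692.8, 35.8, 280.9]
tcp_rot: [[0.605, 0.004, 0.796], [-0.796, 0.002, 0.605], [0.0, -1.0, 0.004]]
wrist_force: [0.5, 0.6, -0.8]
opening: 9.1
```

```bash
python3 go.py 543 270.8 276 -52.75
python3 - <<'E'
from m import *
s=cap("side","side41")
crop(s,240,150,340,270,5,"pics/s41.png")
E
```

```text
t 64.55 pos [692.8  35.8 280.9] theta -52.76 tilt [ 0.0036  0.0023 -1.    ] F [ 0.5  0.6 -0.8] open 9.1 q [ 0.01  0.76 -0.26  1.29  0.19  1.11 -1.19]
xyz [-2.7777  0.0488  0.2293] rot [-0.0007 -0.      0.0001]
```

View pics/s41.png

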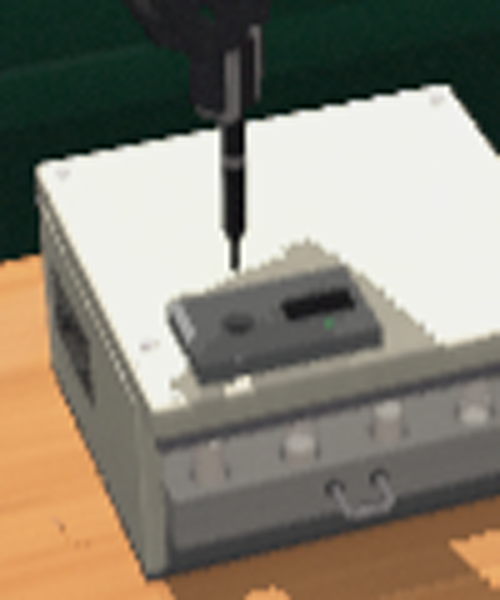

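All four tubes show under the hood with the carrier home, and the stylus came out clean.

Call:
move_arm:
  deltas:
    - {"xyz": [-0.3, 0, 0.03], "rotation": [0, 0, 0]}
    - {"xyz": [-0.6, 0, 0.05], "rotation": [0, 0, 0]}
    - {"xyz": [-0.95, 0, 0.08], "rotation": [0, 0, 0]}

```text
time_s: 64.9
eef_pos: [639.5, 115.6, 277.4]
tcp_rot: [[0.604, -0.002, 0.797], [-0.797, 0.001, 0.604], [-0.002, -1.0, -0.002]]
wrist_force: [-0.1, 1.4, -0.9]
opening: 9.1
```

Call:
move_arm:
  deltas:
    - {"xyz": [-0.4, 0, 0.03], "rotation": [0, 0, 0]}
    - {"xyz": [-0.7, 0, 0.05], "rotation": [0, 0, 0]}
    - {"xyz": [-0.95, 0, 0.08], "rotation": [0, 0, 0]}

```text
time_s: 65.2
eef_pos: [587.2, 198.2, 277.9]
tcp_rot: [[0.607, -0.003, 0.795], [-0.795, 0.002, 0.607], [-0.003, -1.0, -0.002]]
wrist_force: [0.6, -0.2, -0.9]
opening: 9.1
```

Call:
move_arm:
  deltas:
    - {"xyz": [-0.3, 0, 0.03], "rotation": [0, 0, 0]}
    - {"xyz": [-0.6, 0, 0.05], "rotation": [0, 0, 0]}
    - {"xyz": [-0.8, 0, 0.07], "rotation": [0, 0, 0]}
    - {"xyz": [-0.88, 0, 0.07], "rotation": [0, 0, 0]}
    - {"xyz": [-0.88, 0, 0.07], "rotation": [0, 0, 0]}
    - {"xyz": [-0.88, 0, 0.07], "rotation": [0, 0, 0]}

```text
time_s: 65.8
eef_pos: [542.4, 269.1, 278.7]
tcp_rot: [[0.604, -0.0, 0.797], [-0.797, -0.0, 0.604], [-0.0, -1.0, -0.0]]
wrist_force: [0.5, -0.5, -0.6]
opening: 9.3
```

```bash
python3 go.py 543 270.8 200 -52.75
```

```text
t 65.8 pos [542.4 269.1 278.7] theta -52.84 tilt [-4.e-04 -0.e+00 -1.e+00] F [ 0.5 -0.5 -0.6] open 9.3 q [-0.39  0.63 -0.25  1.58  0.18  0.95 -1.62]
xyz [-0.0102  0.7874  0.0152] rot [ 0.     -0.0003 -0.    ]
```

Call:
move_arm:
  deltas:
    - {"xyz": [-0.01, 0.3, 0.012], "rotation": [0, 0, 0]}
    - {"xyz": [-0.01, 0.6, 0.012], "rotation": [0, 0, 0]}
    - {"xyz": [-0.01, 0.9, 0.012], "rotation": [0, 0, 0]}
    - {"xyz": [-0.01, 1, 0.012], "rotation": [0, 0, 0]}
    - {"xyz": [-0.01, 1, 0.012], "rotation": [0, 0, 0]}

```text
time_s: 66.3
eef_pos: [542.0, 270.6, 177.8]
tcp_rot: [[0.604, -0.003, 0.797], [-0.797, -0.001, 0.604], [-0.001, -1.0, -0.003]]
wrist_force: [0.6, -0.3, 0.2]
opening: 9.0
```

Call:
move_arm:
  deltas:
    - {"xyz": [0, 0.1, 0], "rotation": [0, 0, 0]}
    - {"xyz": [0, 0.2, 0], "rotation": [0, 0, 0]}
    - {"xyz": [0, 0.22, 0], "rotation": [0, 0, 0]}
    - {"xyz": [0, 0.22, 0], "rotation": [0, 0, 0]}

```text
time_s: 66.7
eef_pos: [541.9, 272.5, 157.1]
tcp_rot: [[0.605, -0.001, 0.796], [-0.796, 0.001, 0.605], [-0.002, -1.0, 0.0]]
wrist_force: [-0.6, 0.9, -0.3]
opening: 9.5
```

```bash
python3 go.py 543 270.8 109 -52.75;python3 - <<'E'
from m import *
s=cap("side","side42")
crop(s,170,250,260,340,6,"pics/s42.png")
E
```

```text
t 66.7 pos [541.9 272.5 157.1] theta -52.74 tilt [-6.0e-04  1.5e-03 -1.0e+00] F [-0.6  0.9 -0.3] open 9.5 q [-0.42  0.78 -0.21  1.7   0.23  0.68 -1.68]
xyz [ 0.0204  0.4813 -0.0018] rot [-0.0001  0.     -0.0002]
```

View pics/s42.png

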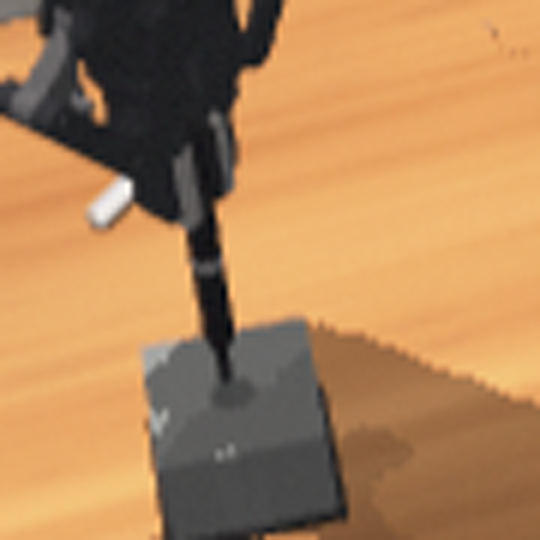

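Run:
```python
from m import *
s=ld("side42.npz")
P=np.array([541.9,272.5,157.1])
print("pred tip crop",[(proj(s,P-[0,0,h])-[170,250]+.5)*6-.5 for h in(100,103.4,107)])
f=lambda x,y,u,v,k:(u+(x+.5)/k-.5,v+(y+.5)/k-.5)
print("hole",plane(s,*f(233,392,170,250,6),45)); print("tip at z53.7",plane(s,*f(229,382,170,250,6),53.7))
m=(hsv(s)[...,2]<52)
```

```text
pred tip crop [array([223.23029094, 373.29490337]), array([224.4103037 , 379.61757811]), array([225.65472623, 386.28536949])]
hole [542.89601219 270.22561689  45.        ]
tip at z53.7 [540.19302517 271.2277365   53.7       ]
```

Call:
move_arm:
  deltas:
    - {"xyz": [0.022, 0, 0.008], "rotation": [0, 0, 0]}
    - {"xyz": [0.022, 0.08, 0.008], "rotation": [0, 0, 0]}
    - {"xyz": [0.022, 0.16, 0.008], "rotation": [0, 0, 0]}
    - {"xyz": [0.022, 0.22, 0.008], "rotation": [0, 0, 0]}
    - {"xyz": [0.022, 0.22, 0.008], "rotation": [0, 0, 0]}

```text
time_s: 67.25
eef_pos: [543.1, 270.8, 133.8]
tcp_rot: [[0.606, -0.003, 0.796], [-0.796, 0.0, 0.606], [-0.002, -1.0, -0.002]]
wrist_force: [0.3, 0.3, -1.0]
opening: 9.1
```

```bash
python3 go.py 544 271.2 109 -52.75;python3 - <<'E'
from m import *
s=cap("side","side43")
crop(s,170,250,260,340,6,"pics/s43.png")
E
```

```text
t 67.25 pos [543.1 270.8 133.8] theta -52.73 tilt [-2.6e-03  4.0e-04 -1.0e+00] F [ 0.3  0.3 -1. ] open 9.1 q [-0.42  0.81 -0.2   1.71  0.25  0.64 -1.68]
xyz [0.0031 0.2484 0.0098] rot [ 0.0003  0.0001 -0.0003]
```

View pics/s43.png

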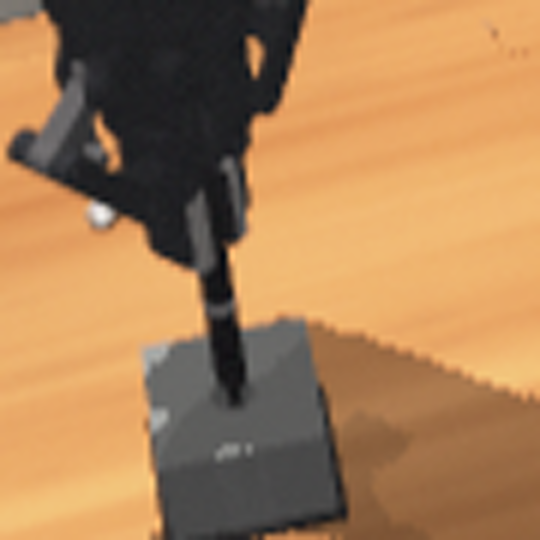

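The tip has entered the hole with no contact force. I'll continue down.

Call:
move_arm:
  deltas:
    - {"xyz": [0.003, 0.08, 0.008], "rotation": [0, 0, 0]}
    - {"xyz": [0.003, 0.16, 0.008], "rotation": [0, 0, 0]}
    - {"xyz": [0.003, 0.22, 0.008], "rotation": [0, 0, 0]}
    - {"xyz": [0.003, 0.245, 0.008], "rotation": [0, 0, 0]}
    - {"xyz": [0.003, 0.245, 0.008], "rotation": [0, 0, 0]}

```text
time_s: 67.8
eef_pos: [544.5, 271.4, 110.1]
tcp_rot: [[0.605, -0.001, 0.796], [-0.796, 0.001, 0.605], [-0.002, -1.0, -0.0]]
wrist_force: [0.9, -0.9, -0.9]
opening: 9.2
```

```bash
python3 go.py 544 271.2 108 -52.75
```

```text
t 67.8 pos [544.5 271.4 110.1] theta -52.74 tilt [-0.0012  0.0012 -1.    ] F [ 0.9 -0.9 -0.9] open 9.2 q [-0.43  0.85 -0.19  1.72  0.26  0.59 -1.69]
xyz [-0.0014  0.0213 -0.0049] rot [ 0.      0.     -0.0003]
```

Call:
move_arm:
  deltas:
    - {"xyz": [0, 0.015, 0], "rotation": [0, 0, 0]}
    - {"xyz": [0, 0.015, 0], "rotation": [0, 0, 0]}

```text
time_s: 68.0
eef_pos: [544.9, 271.6, 109.3]
tcp_rot: [[0.605, -0.0, 0.796], [-0.796, 0.002, 0.605], [-0.002, -1.0, 0.001]]
wrist_force: [-0.6, 0.0, -0.5]
opening: 9.2
```

Call:
move_arm:
  deltas:
    - {"xyz": [0, 0, 0], "rotation": [0, 0, 0]}
    - {"xyz": [0, 0, 0], "rotation": [0, 0, 0]}
    - {"xyz": [0, 0, 0], "rotation": [0, 0, 0]}
    - {"xyz": [0, 0, 0], "rotation": [0, 0, 0]}
    - {"xyz": [0, -0.2, 0], "rotation": [0, 0, 0]}
    - {"xyz": [0, -0.5, 0], "rotation": [0, 0, 0]}
    - {"xyz": [0, -0.9, 0], "rotation": [0, 0, 0]}
    - {"xyz": [0, -1, 0], "rotation": [0, 0, 0]}
  fingers: 0.6

```text
time_s: 68.8
eef_pos: [546.9, 272.8, 213.4]
tcp_rot: [[0.605, 0.006, 0.796], [-0.796, 0.006, 0.605], [-0.001, -1.0, 0.008]]
wrist_force: [0.0, 0.1, 1.1]
opening: 51.2
```

Call:
move_arm:
  deltas:
    - {"xyz": [-0.3, -0.2, -0.3], "rotation": [0, 0, 0]}
    - {"xyz": [-0.5, -0.5, -0.7], "rotation": [0, 0, 0]}
    - {"xyz": [-0.5, -0.8, -1], "rotation": [0, 0, 0]}
    - {"xyz": [-0.5, -0.8, -1], "rotation": [0, 0, 0]}

```text
time_s: 69.2
eef_pos: [432.7, 249.5, 292.3]
tcp_rot: [[0.606, 0.002, 0.795], [-0.795, 0.002, 0.606], [-0.0, -1.0, 0.003]]
wrist_force: [1.1, 0.3, -0.7]
opening: 50.8
```

```bash
python3 go.py;python3 - <<'E'
from m import *
s=cap("side","side44");t=cap("top","top44")
for n,c in(("s",s),("t",t)): cv2.imwrite(f"pics/{n}44.png",c["img"][...,::-1])
crop(s,240,160,400,280,5,"pics/s44b.png")
E
```

```text
t 69.2 pos [432.7 249.5 292.3] theta -52.67 tilt [ 0.0021  0.0021 -1.    ] F [ 1.1  0.3 -0.7] open 50.8 q [-0.44  0.47 -0.27  1.88  0.16  0.82 -1.71]
```

View pics/s44.png

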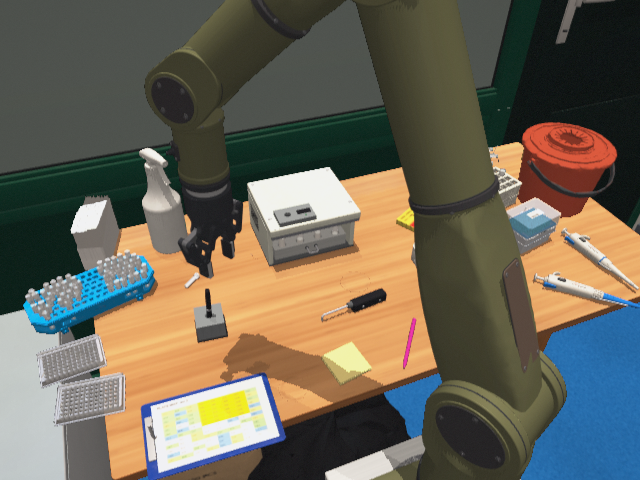

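View pics/t44.png

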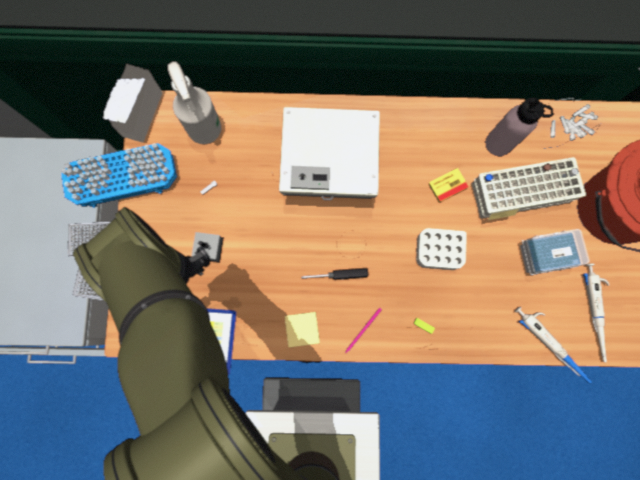

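View pics/s44b.png

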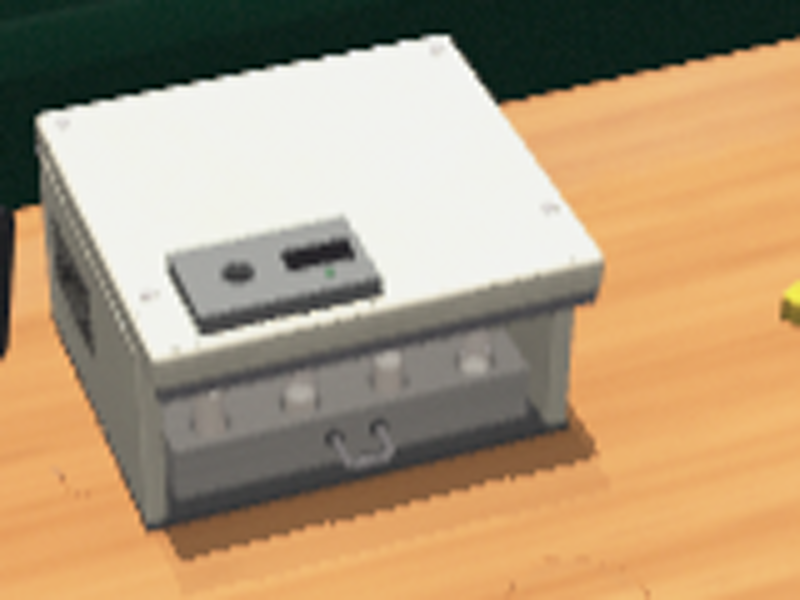

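Everything shows as asked: carrier home, four tubes under the hood, stylus in its stand at (208,315), puller at top-view (337,273). One numeric check of these before I hand in.

Run:
```python
from m import *
s,t=ld("side44.npz"),ld("top44.npz"); s0,t0=ld("side0.npz"),ld("top0.npz")
for c in(t0,t): print("pul",rect(c,(hsv(c)[...,2]<75).astype(np.uint8),(325,262,375,285),26)[:2])
d=np.abs(s["img"].astype(int)-s0["img"]).max(2)>60
for n,(a,b,x,y) in dict(eye=(298,240,325,258),box=(245,165,362,265),pull=(315,285,392,325),stand=(190,280,232,345),label=(395,203,413,232),cryo=(183,270,202,290)).items(): print(n,d[b:y,a:x].sum(),(y-b)*(x-a))
crop(s,185,270,245,350,8,"pics/s44y.png"); crop(s,310,280,400,330,8,"pics/s44p.png")
```

```text
pul (((484.1739807128906, -86.78426361083984), (21.1577091217041, 85.32273864746094), 6.026008605957031), array([333, 268,  35,  11, 293], dtype=int32))
pul (((482.5313720703125, -84.60211944580078), (20.86871910095215, 85.484619140625), 5.657988548278809), array([332, 269,  35,  10, 282], dtype=int32))
eye 0 486
box 12 11700
pull 52 3080
stand 126 2730
label 24 522
cryo 14 380
```

View pics/s44y.png

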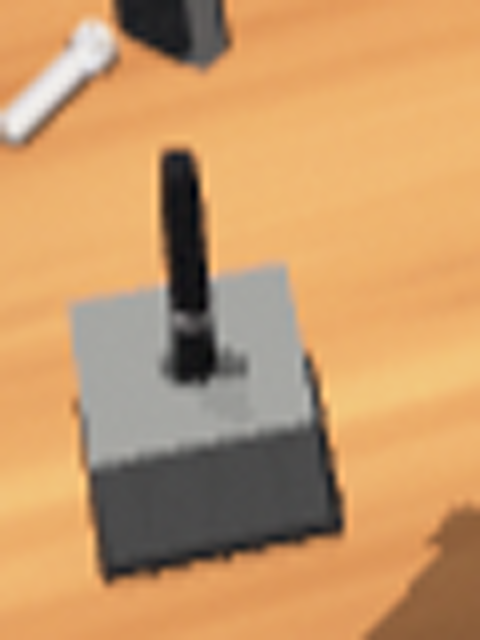

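View pics/s44p.png

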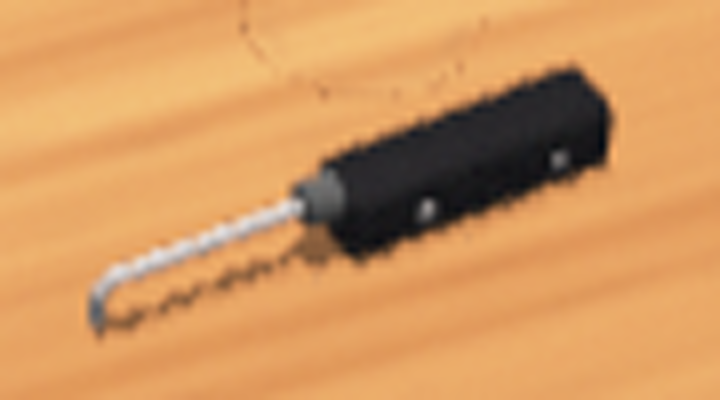

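Run:
```python
from cell import robot, readout
print(readout.read_state()["time_s"]); print(robot.sign_off())
```

```text
69.3
the job is handed in; nothing more can be done
None
```

The job is done and handed in at 69.3 s of the 210 s allowed; sign-off reports no verdict.

**What I did**
- I hooked the carrier and drew it out until it met the outer stop at about 12 N. I then stood all four tubes in their own pockets.
- While I was placing tubes, the parked puller was knocked a few centimetres aside. I measured it again, re-gripped it and pushed the carrier back to the home stop.
- I laid the puller back on the desk, then pressed the start button to its bottom at about 10 N for 0.9 s. The stylus went back into its stand, point down.

**Last checks**
- **Carrier and tubes:** the pull eye shows no pixel change against the first picture. All four tubes are visible upright under the hood.
- **Puller:** it lies flat, about 3 mm and 0.4° from where it first lay, and well clear of the box.
- **Stylus:** it stands in its hole with a slight lean within the clearance, in a different direction from the start.
- **Bystanders:** the label pack, cryo tube and index notes look where they were. A few changed pixels by the label pack and cryo tube I took for the arm's shadow, without checking further.
- **Button travel:** I could not read it directly. I inferred it from the force and from the tip height, about 137.6 mm against a bottom of 138 mm.
- **Failed checks:** none.

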